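# Tilt and lock the board holder

### The job

Get the board holder ready for soldering: tilt the board 30 degrees down towards you by its thumb tab, run the brass nut on every locking block along its sides down clockwise by hand until it is hand-tight, then tighten each one with the wrench (not with the fingers) until it stops. Finish with the wrench lying flat in the tool tray, and leave the other things on the bench alone.

Things in the scene. Friction and masses are not known exactly. Their poses are not given: they have to be found in the camera images.
- holder: board holder, fixed: aluminium base plate 202 (x) x 400 (y) x 18 mm with two uprights (10 mm thick, 138 mm tall, at y = +-78 mm) carrying a tilting frame (150 x 136 mm) with a green circuit board; origin at the centre of the plate's underside, on the bench. The tilt axis is parallel to the holder's y, 120 mm above the origin
- tilt (a joint): tilt of the board frame, rad: 0 = board level, positive = edge with the thumb tab (towards the robot) lower; range -0.7 to 0.9. A stiff friction hinge (0.3 N m): it stays where it is put
- tab (a point): on the black thumb tab of the frame, a bar 16 mm wide (y) and 12 mm thick sticking 50 mm out of the frame's near edge; this point is 107 mm from the tilt axis, 18 mm from the tab's free end; x axis points from the tab to the tilt axis, z is the board's upper side
- wrench: steel open-ended wrench lying flat, 10 mm thick, 0.25 kg; origin on its underside at the centre of the 42 mm wide jaw opening, which opens to +x; jaws 62 mm wide over all, tips at x = +13 mm (flared to +19 mm), throat bottom at x = -25 mm; handle 22 mm wide from x = -43 to -180 mm; centre of mass near x = -75 mm
- tray: grey tool tray, 300 (x) x 190 (y) x 22 mm, walls 4 mm, floor about 4 mm thick; origin at the centre of its underside. It does not move
- clamp1: locking block (may be absent), foot captive in a slot along the holder's left or right side (1 mm play, cannot be taken out): steel block 36 x 36 mm, top 57 mm above the bench. On it a captive brass hex nut, 40 mm across flats, 60 to 80 mm above the bench on a small washer, vertical axis, does not rise. Origin on the bench under the nut's axis; y points away from the holder
- run1 (a joint): hand-turning angle of the nut on clamp1, rad, growing clockwise from above (tightening); starts between 0 and 0.3, turns easily (0.2 N m) and comes up hand-tight at 1.2, so a turn of about 70 degrees in one grip does it; rubber pads give about 0.2 rad first. In the block frame one flat of the nut faces 1.462 - run - nip rad counterclockwise from the x axis (others every 60 degrees)
- nip1 (a joint): the nut's further turn past hand-tight, rad, clockwise from above; it takes about 1.4 N m and stops at 0.6 (fully tight)
- clamp2: another locking block like clamp1 (may be absent)
- run2 (a joint): as run1, nut of clamp2
- nip2 (a joint): as nip1, nut of clamp2
- clamp3: another locking block like clamp1 (may be absent)
- run3 (a joint): as run1, nut of clamp3
- nip3 (a joint): as nip1, nut of clamp3
- clamp4: another locking block like clamp1 (may be absent)
- run4 (a joint): as run1, nut of clamp4
- nip4 (a joint): as nip1, nut of clamp4
- spool: bystander: solder reel, 60 mm across, 41 mm tall; leave it alone
- wooltin: bystander: small open brass tin, 60 mm across, 32 mm tall; leave it alone
- flux: bystander: low amber jar, 50 mm across, 45 mm tall; leave it alone
- driver: bystander: screwdriver lying flat; leave it alone
- tape: bystander: roll of black tape, 70 mm across, 25 mm tall; leave it alone

How it is judged:
By the outcome, as a careful person would: the job done as asked, in the order asked, and still so for the second after the job is handed in, with the robot touching nothing.
Of clamp1, clamp2, clamp3, clamp4 only 2 to 3 are there at a start; the rules pass over those that are not, and their reading is None.
At some moment in a run one of wrench may be knocked a few centimetres aside while the robot is not near it.
It also fails if it takes over 210 s, if anything falls off the work surface, if the arm or the gripper's body presses on something with over 40 N, if the wrist force passes 120 N, or if a joint passes its speed limit or range.

### The arm

A 7-joint arm with a two-finger parallel gripper is mounted at the origin on the work surface. World frame = base frame: x ahead of the robot, y to its left, z up, the work surface at z = 0. Lengths are in m, angles in rad, forces in N, time in s.
With the tool pointing down it reaches from about 0.4 to 0.85 m from the base axis. Payload 4.5 kg.
Tool frame: the origin (TCP) lies on the mounting face of the last link; the fingertips stand 166 mm ahead of it and the grasp point (between the pads) lies 147 mm ahead of it (tips_ahead is the z of the fingertips in the tool frame, in m); z points along the fingers, y is the line along which they close (so a half turn about z gives the same grasp; the last joint's range is limited). The gripper opens to 88 mm and grips with 3 to 60 N. Pads are 18 mm wide; open, the fingers measure 123 mm over their backs; the gripper's body (75 mm by 187 mm) begins 45 mm behind the grasp point.
Start: joints at [0.034, 0.689, -0.195, 1.565, 0.157, 0.902, -0.215], TCP at [0.625, 0, 0.405] pointing down, gripper open.
Joint ranges: [-3.01, 3.01], [-0.46, 2.08], [-1.47, 1.51], [0.13, 2.56], [-1, 4.14], [0.04, 2.09], [-2.66, 2.66]. Speed limits (rad/s): [2.57, 2.57, 3.14, 3.14, 3.14, 3.14, 3.14].

### API

Orientations are given as a rotation vector (axis times angle).
In Python, from workcell import get_obs, camera, camera_info, job_done, silhouettes, pinpoint, tips_ahead gives the robot as it stands.
- The arm moves only by the tool step_arm, never from a script. Its argument "steps" is a list that holds one entry, the list of rows, each a list of 7 numbers: the opening, from -1 (shut) to 1 (fully open), then the shift along the tool's x, y, z normalised to -1 to 1, where 1 is 0.4 m, then the turn, a rotation vector about the tool's x, y, z normalised to -1 to 1, where 1 is 45 degrees. A call has 1 to 5 rows; each row is the pose to reach, as a shift and turn from the pose commanded when the call began, along the tool's axes at that moment; what a row does not reach only later rows make up. A row lasts 1/12 s, in which the tool goes at most 41.7 mm and 7.16 degrees, less where a joint would pass 70% of its speed; a pose out of reach is approached as far as the arm can. A call with a number of a shift or a turn outside -1 to 1 is refused whole. A call with a gripper value outside its range is refused whole. The fingers move at their own pace and stop on an object; "newtons" is the grip in N (left out, the last holds). Time passes only in rows, so rows that repeat a pose let the fingers close. It gives the time, the measured TCP pose, the force, the opening and the grip force at its end, in the units of the state.
- get_obs(): the state, without advancing time (a new reading comes with each control period).
- camera(name): name is "scene" or "side" or "wrist"; returns (picture, depth): 400x640x3 uint8, blue, green, red; 400x640 float32, m along the optical axis (not along the pixel's ray), 0 where there is no reading.
- camera_info(name): a dict with "fx", "fy", "cx", "cy" (pixels), "camera_from_world" (4x4, takes a point from world to camera coordinates); the wrist camera has in their place "tool_from_camera" (4x4, takes a point from camera to tool coordinates, whose origin is the TCP and whose axes are the flange's). Camera axes: x right, y down, z forward; pixel columns grow to the right and rows downward; lengths in m; the calibration is good to about 2 mm. A picture is of the moment at which its call begins: read the wrist's pose just before it. camera_info takes no time and is no camera call.
- job_done(): hands the job in; it is judged then, once.
Trained networks look in the newest picture that a camera, given by its name, has taken for a name from the list of things; names that differ only in an ending like _2 or _b are one class to them, and where a whole thing is asked for, a point or a joint stands for the part that bears it (a point fixed in the world has none). Each returns a list of dicts, best first, with "confidence" (0 to 1); they miss things now and then, are a little off and sometimes report something else, mostly with a low value. They report only what shows in the picture. A call takes as long as a camera call.
- silhouettes(camera, label): "mask" (400x640 bool, what is visible of it) and "rect" ([left, top, right, bottom] in pixels, round what is visible of it).
- pinpoint(camera, label): "centre" ([column, row] in pixels: a listed point, or the origin of a listed thing).
The state is a dict: "time_s": time; "qpos": joint angles; "qvel": joint speeds; "joint_torque": joint torques, N m; "tool_pos": TCP position; "tool_rot": TCP orientation; "force": force on the tool from outside, world axes, zero at the start; "wrist_torque": the same for the moment, N m; "gripper_width": opening from 0.0 (shut) to 1.0 (fully open); "grasp_force": force on a finger pad.
Only numpy, scipy, OpenCV 4.12 (cv2) and the standard library are available. Lean on these libraries where they do the work, as an engineer would, in place of code of your own. Each camera call takes 0.05 s, during which the arm holds its last target. There are 200 camera calls.

## Working session

There is one attempt and no reset: what is moved stays moved. The work goes in short steps, Python scripts to look and compute and a tool call to move; the robot and the scene stay as the last step left them, time stands still between calls to the robot, and variables do not carry over. Pictures are saved under pics/ and viewed, at most 14 in all, crops included, and the job is handed in when it is done.

Besides the shell and the picture viewer there is one more tool, called as a command line: name --argument value ..., lists and objects as JSON in quotes. step_arm: Moves the arm, as the interface text tells. Its arguments: {"type":"object","properties":{"steps":{"type":"array","items":{"type":"array","items":{"type":"array","items":{"type":"number"}}}},"newtons":{"type":"number"}},"required":["steps"]}

```bash
ls; mkdir -p pics
cat > h.py <<'E'
import numpy as np,cv2
from scipy.spatial.transform import Rotation as R
from workcell import *
def cw(name,obs=None):
    i=camera_info(name)
    if name=="wrist":
        o=obs or get_obs(); T=np.eye(4);T[:3,:3]=R.from_rotvec(o["tool_rot"]).as_matrix();T[:3,3]=o["tool_pos"]
        return T@i["tool_from_camera"],i
    return np.linalg.inv(i["camera_from_world"]),i
def cloud(name,d,obs=None):
    W,i=cw(name,obs); v,u=np.mgrid[:d.shape[0],:d.shape[1]]
    P=np.stack([(u-i["cx"])/i["fx"]*d,(v-i["cy"])/i["fy"]*d,d],-1)
    return P@W[:3,:3].T+W[:3,3]
def ray(name,px,z,obs=None):
    W,i=cw(name,obs); r=W[:3,:3]@np.array([(px[0]-i["cx"])/i["fx"],(px[1]-i["cy"])/i["fy"],1]); return W[:3,3]+r*(z-W[2,3])/r[2]
E
python3 - <<'E'
from h import *
o=get_obs();print(o["tool_pos"],o["tool_rot"],o["time_s"],tips_ahead)
ims=[]
for n in ("scene","side"):
    im,d=camera(n);cv2.imwrite(f"pics/{n}0.png",im);np.save(f"{n}0.npy",cloud(n,d))
    c=np.load(f"{n}0.npy")
    for l in ["holder","tab","wrench","tray","clamp1","spool","wooltin","flux","driver","tape"]:
        for s in silhouettes(n,l)[:4]:
            p=c[s["mask"]&(d>0)]
            print(n,l,round(s["confidence"],2),s["rect"],np.round(np.median(p,0),3),np.round(np.percentile(p,2,axis=0),3),np.round(np.percentile(p,98,axis=0),3))
E
```

```text
pics
[ 6.24660908e-01 -2.95426016e-05  4.03904357e-01] [-2.22051620e+00 -2.22065765e+00  2.19132615e-03] 0.0 0.166
scene holder 0.81 [282.0, 182.8, 414.2, 277.1] [ 0.628 -0.048  0.017] [ 0.521 -0.213  0.006] [0.717 0.153 0.13 ]
scene tab 0.79 [316.7, 185.6, 383.4, 227.1] [ 0.607 -0.022  0.122] [ 0.497 -0.087  0.111] [0.681 0.051 0.13 ]
scene wrench 0.79 [220.6, 245.2, 269.5, 279.7] [ 0.537 -0.349  0.008] [ 0.455 -0.398 -0.001] [ 0.635 -0.325  0.012]
scene wrench 0.45 [389.3, 200.6, 400.8, 208.2] [0.642 0.146 0.076] [0.61  0.131 0.048] [0.658 0.179 0.083]
scene tray 0.55 [362.3, 152.7, 453.7, 203.4] [0.478 0.392 0.003] [ 0.311  0.286 -0.002] [0.603 0.478 0.02 ]
scene clamp1 0.58 [288.8, 222.3, 309.0, 250.3] [ 0.583 -0.189  0.052] [ 0.554 -0.203  0.006] [ 0.591 -0.165  0.084]
scene clamp1 0.57 [388.2, 200.4, 401.8, 224.6] [0.647 0.14  0.053] [0.621 0.131 0.007] [0.658 0.167 0.082]
scene clamp1 0.49 [366.1, 183.3, 376.5, 198.0] [0.535 0.14  0.078] [0.507 0.131 0.048] [0.549 0.155 0.084]
scene clamp1 0.16 [393.1, 199.2, 400.3, 207.8] [0.643 0.146 0.077] [0.617 0.131 0.06 ] [0.658 0.171 0
[... 1709 characters left out ...]
0.147 0.079] [0.508 0.121 0.062] [0.545 0.161 0.086]
side spool 0.55 [344.6, 286.3, 368.6, 311.3] [0.37  0.136 0.039] [0.345 0.104 0.004] [0.398 0.154 0.043]
side wooltin 0.66 [362.0, 211.8, 383.9, 233.6] [ 0.372 -0.173  0.02 ] [ 0.343 -0.226 -0.001] [ 0.403 -0.134  0.033]
side flux 0.62 [271.9, 171.1, 284.9, 185.8] [ 0.709 -0.289  0.037] [ 0.58  -0.325  0.005] [0.732 0.008 0.269]
side driver 0.89 [162.7, 309.6, 191.1, 400.0] [0.718 0.34  0.021] [0.691 0.278 0.011] [0.741 0.452 0.026]
side driver 0.4 [278.2, 266.6, 298.2, 283.1] [0.527 0.147 0.08 ] [0.509 0.123 0.066] [0.546 0.161 0.086]
side driver 0.27 [280.0, 268.3, 299.2, 285.0] [0.525 0.147 0.079] [0.507 0.122 0.059] [0.545 0.161 0.086]
```

View pics/scene0.png

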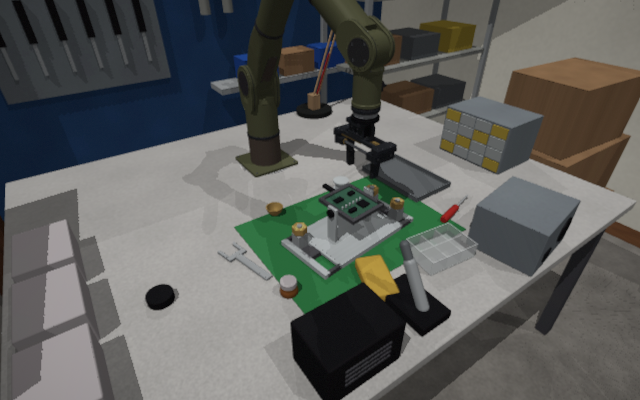

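View pics/side0.png

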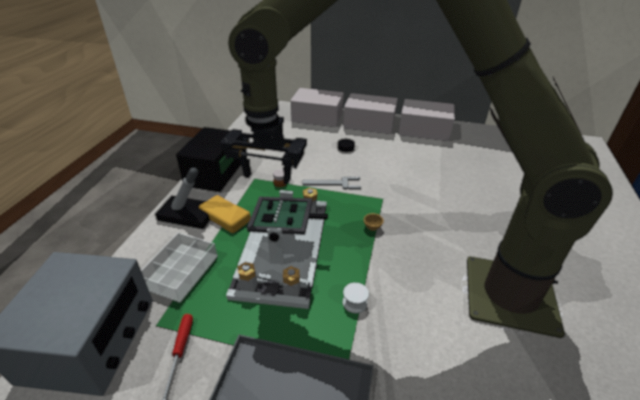

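The scene shows a clamp on the right side (about 299,235) and two on the left (372,192 and 397,210). The wrench lies at (245,262) with its jaw towards the robot, the tray is at (410,178) and the tab at about (328,188). Next I'll look with the wrist camera.

```bash
cat > look.py <<'E'
from h import *
import sys
o=get_obs();im,d=camera("wrist");cv2.imwrite(f"pics/{sys.argv[1]}.png",im);c=cloud("wrist",d,o);np.savez(sys.argv[1],c=c,d=d,im=im)
print(o["time_s"],o["tool_pos"],o["tool_rot"],o["gripper_width"])
for l in sys.argv[2:]:
    for s in silhouettes("wrist",l)[:4]:
        p=c[s["mask"]&(d>0)]
        print(l,round(s["confidence"],2),np.round(s["rect"]),np.round(np.median(p,0),4),np.round(np.percentile(p,2,axis=0),3),np.round(np.percentile(p,98,axis=0),3))
    for s in pinpoint("wrist",l)[:4]:
        u,v=np.round(s["centre"]).astype(int);print("  pin",l,round(s["confidence"],2),u,v,np.round(c[min(v,399),min(u,639)],4),"z0:",np.round(ray("wrist",s["centre"],0,o),4))
E
python3 look.py w0 clamp1 tab holder wrench
```

```text
1.1 [6.25009084e-01 2.97503228e-05 4.04742922e-01] [2.22139808e+00 2.22142285e+00 1.05445571e-04] 1.000216192948651
clamp1 0.75 [286.   3. 363.  28.] [0.6316 0.1404 0.0312] [0.602 0.134 0.007] [0.669 0.158 0.081]
clamp1 0.66 [242. 297. 297. 364.] [ 0.5649 -0.1638  0.0388] [ 0.533 -0.2    0.007] [ 0.591 -0.16   0.08 ]
  pin clamp1 0.68 271 303 [ 0.571  -0.1622  0.0289] z0: [ 0.567  -0.1814  0.    ]
  pin clamp1 0.66 324 10 [0.6308 0.1365 0.0809] z0: [0.6322 0.1519 0.    ]
  pin clamp1 0.58 218 20 [0.5448 0.1317 0.0687] z0: [0.527 0.143 0.   ]
tab 0.78 [128. 109. 390. 300.] [ 0.5989 -0.0073  0.1237] [ 0.5   -0.077  0.118] [0.673 0.055 0.132]
tab 0.29 [164.   0. 254.  46.] [0.5373 0.1334 0.0724] [0.5   0.12  0.007] [0.559 0.156 0.086]
  pin tab 0.66 155 225 [ 0.4998 -0.0221  0.1324] z0: [ 0.4339 -0.0748  0.    ]
holder 0.78 [126.   2. 399. 326.] [0.6007 0.0237 0.1204] [ 0.491 -0.185  0.016] [0.703 0.141 0.137]
holder 0.56 [361. 364. 401. 400.] [ 0.7034 -0.2859  0.0224] [ 0.684 -0.305  0.004] [ 0.728 -0.28   0.045]
  pin holder 0.96 297 178 [0.6098 0.0125 0.1213] z0: [ 0.6022 -0.0177  0.    ]
wrench 0.74 [203. 394. 327. 400.] [ 0.6015 -0.3253  0.0072] [ 0.472 -0.335  0.001] [ 0.633 -0.316  0.011]
wrench 0.6 [112. 281. 127. 315.] [ 0.3934 -0.1526  0.0265] [ 0.377 -0.174  0.003] [0.574 0.031 0.307]
```

View pics/w0.png

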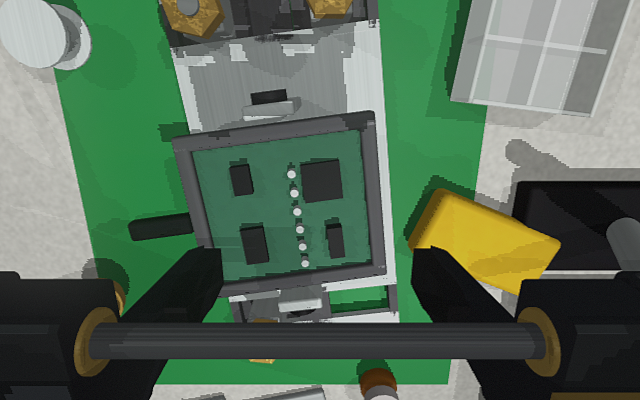

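The wrist view shows the board centre at (295,200) with the tab at left (155,225). Left-side nuts are at (193,12) and (330,5), and the right-side nut is partly hidden at (262,355). The holder is yawed a few degrees. I'll move to look at the left clamps, then the right.

step_arm --steps '[[[1, 0.1, 0, 0, 0, 0, 0], [1, 0.2, 0, 0, 0, 0, 0], [1, 0.3, 0, 0, 0, 0, 0], [1, 0.3, 0, 0, 0, 0, 0], [1, 0.3, 0, 0, 0, 0, 0]]]'

```text
time_s: 1.97
tool_pos: [0.6244, 0.124, 0.4047]
tool_rot: [-2.213, -2.227, -0.002]
force: [1.1, -0.4, 0.3]
gripper_width: 1.001
grasp_force: 0.0
```

```bash
python3 look.py wL clamp1 tab
```

```text
1.9667 [0.62443261 0.1240386  0.40473534] [-2.21298119 -2.22746265 -0.0024561 ] 1.0007883772065855
  pin clamp1 0.96 325 138 [0.6313 0.1625 0.0808] z0: [0.6328 0.1524 0.    ]
tab 0.76 [165. 257. 384. 400.] [0.6068 0.0121 0.1236] [ 0.53  -0.074  0.117] [0.673 0.062 0.132]
tab 0.38 [182. 135. 236. 187.] [0.5287 0.1429 0.0802] [0.507 0.122 0.054] [0.547 0.161 0.086]
  pin tab 0.67 173 353 [0.5924 0.1464 0.3208] z0: [ 0.4334 -0.1344  0.    ]
```

step_arm --steps '[[[1, -0.1, 0, 0, 0, 0, 0], [1, -0.2, 0, 0, 0, 0, 0], [1, -0.3, 0, 0, 0, 0, 0], [1, -0.4, 0, 0, 0, 0, 0], [1, -0.5, 0, 0, 0, 0, 0]]]'

```text
time_s: 2.63
tool_pos: [0.6245, -0.0834, 0.4049]
tool_rot: [2.223, 2.219, -0.001]
force: [0.9, -0.8, 0.8]
gripper_width: 1.002
grasp_force: 0.0
```

step_arm --steps '[[[1, -0.1, -0.05, 0, 0, 0, 0], [1, -0.2, -0.1, 0, 0, 0, 0], [1, -0.25, -0.1, 0, 0, 0, 0], [1, -0.25, -0.1, 0, 0, 0, 0], [1, -0.25, -0.1, 0, 0, 0, 0]]]'

```text
time_s: 3.05
tool_pos: [0.584, -0.1835, 0.4048]
tool_rot: [2.228, 2.214, -0.001]
force: [0.7, 1.0, -0.2]
gripper_width: 0.999
grasp_force: 0.0
```

```bash
python3 look.py wR clamp1 wrench; python3 -c "
import cv2,numpy as np
cv2.imwrite('pics/lr.png',cv2.resize(np.vstack([cv2.imread('pics/wL.png'),cv2.imread('pics/wR.png')]),(480,600)))"
```

```text
3.05 [ 0.58398243 -0.18346838  0.40479513] [ 2.22792835e+00  2.21378148e+00 -1.42698946e-03] 0.9991853519061215
clamp1 0.78 [266. 141. 336. 202.] [ 0.57   -0.1765  0.0795] [ 0.534 -0.2    0.007] [ 0.6   -0.16   0.086]
  pin clamp1 0.71 302 162 [ 0.5711 -0.1671  0.0804] z0: [ 0.5672 -0.1842  0.    ]
wrench 0.95 [222. 273. 362. 323.] [ 0.5375 -0.3419  0.0097] [ 0.47  -0.386  0.   ] [ 0.63  -0.319  0.011]
```

View pics/lr.png

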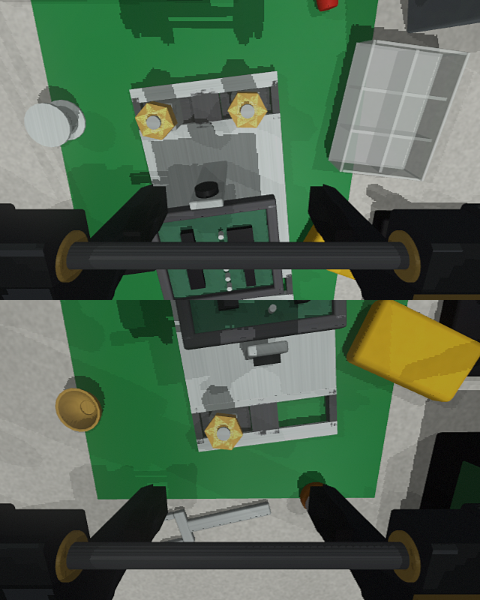

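The top half shows the left-side nuts at (155,121) and (247,110) and the base plate edges. The bottom half shows the right nut at (222,432) and the wrench at (220,520) with its jaw at (180,530). I'll fit the hexagons, the holder yaw, the tab and the wrench.

```bash
cat > fit.py <<'E'
from h import *
def hexfit(f,x,y,r=.035):
    z=np.load(f); c=z["c"]; hsv=cv2.cvtColor(z["im"],cv2.COLOR_BGR2HSV)
    m=(c[...,2]>.076)&(c[...,2]<.0875)&(np.hypot(c[...,0]-x,c[...,1]-y)<r)&(z["d"]>0)
    p=c[m][:,:2]; zz=np.median(c[m][:,2])
    a=np.radians(np.arange(0,180,1.)); n=np.c_[np.cos(a),np.sin(a)]; s=p@n.T
    hi=np.percentile(s,99.5,axis=0);lo=np.percentile(s,.5,axis=0); w=hi-lo
    # centre with best phase (three widths)
    tot=np.array([w[k]+w[k+60]+w[k+120] for k in range(60)]);k=tot.argmin()
    ks=[k,k+60,k+120]; ctr=np.linalg.lstsq(n[ks],(hi+lo)[ks]/2,rcond=None)[0]
    return ctr,k,w[ks],zz,len(p)
E
python3 - <<'E'
from fit import *
for f,x,y in [("wL.npz",.53,.145),("wL.npz",.633,.154),("wR.npz",.567,-.178)]: print(f,hexfit(f,x,y))
for f in("wL.npz","wR.npz"):
    z=np.load(f);c=z["c"];d=z["d"]>0
    m=d&(abs(c[...,2]-.018)<.004)&(c[...,0]>.45)&(c[...,0]<.75)&(abs(c[...,1])<.25)
    p=c[m]; h=cv2.minAreaRect(p[:,:2].astype(np.float32)*1000); print(f,h)
    m=d&(abs(c[...,2]-.018)<.004)&(c[...,0]>.45)&(c[...,0]<.75)
    # left/right edges by y bins
    L=[];Rr=[]
    for yb in np.arange(-.22,.2,.01):
        q=p[(p[:,1]>=yb)&(p[:,1]<yb+.01)]
        if len(q)>20:L.append((yb+.005,np.percentile(q[:,0],1),np.percentile(q[:,0],99)))
    L=np.array(L);print(np.round(L,3).tolist())
z=np.load("w0.npz");c=z["c"]
m=(c[...,2]>.1)&(c[...,2]<.15)&(c[...,0]<.72)
m=cv2.erode(m.astype(np.uint8),np.ones((3,3)))>0
p=c[m];b=p[(p[:,0]>.54)&(p[:,0]<.66)&(abs(p[:,1])<.06)]
A=np.c_[b[:,:2],np.ones(len(b))];print("board plane",np.linalg.lstsq(A,b[:,2],rcond=None)[0])
t=c[(c[...,2]>.1)&(c[...,2]<.15)&(c[...,0]<.522)]
print("tab",len(t),t.min(0),t.max(0),t.mean(0), [ (round(x,3),np.round(np.percentile(t[abs(t[:,0]-x)<.003],[3,50,97],axis=0)[:,1:],4).tolist()) for x in (.485,.495,.505,.515) if (abs(t[:,0]-x)<.003).sum()>5])
z=np.load("wR.npz");c=z["c"];m=(z["d"]>0)&(c[...,2]>.005)&(c[...,2]<.014)&(c[...,1]<-.29)&(c[...,1]>-.45)&(c[...,0]>.4)&(c[...,0]<.68)
p=c[m][:,:2];print("wrench",len(p),cv2.minAreaRect((p*1000).astype(np.float32)))
q=p[p[:,0]>.52];v=np.linalg.svd(q-q.mean(0),full_matrices=False)[2][0];print("handle dir",v,q.mean(0));v=v*np.sign(v[0]);s=p@v;n=np.array([-v[1],v[0]])
print("s range",s.min(),s.max(), "handle s",q.mean(0)@v,"lat",q.mean(0)@n)
o=np.load("w0.npz")
E
python3 -c "
from h import *
for n in('scene','side'):
    c=np.load(n+'0.npy');m=(c[...,2]>.012)&(c[...,2]<.03)&(c[...,1]>.27)&(c[...,0]<.65)&(c[...,0]>.25)&(c[...,1]<.52)
    p=c[m];print(n,len(p),cv2.minAreaRect((p[:,:2]*1000).astype('float32')))"
```

```text
wL.npz (array([0.52617654, 0.14080335]), np.int64(17), array([0.0397746 , 0.03988352, 0.03949748]), np.float64(0.08038809348735607), 1814)
wL.npz (array([0.63496698, 0.15463812]), np.int64(31), array([0.03936407, 0.03933716, 0.03962218]), np.float64(0.08032603555477763), 1832)
wR.npz (array([ 0.56689184, -0.18058323]), np.int64(23), array([0.03955075, 0.03971293, 0.0395183 ]), np.float64(0.08034308240998567), 1718)
wL.npz ((620.8934326171875, -3.8542327880859375), (222.32545471191406, 422.6399841308594), 17.110965728759766)
[[-0.195, 0.636, 0.724], [-0.185, 0.656, 0.723], [-0.175, 0.713, 0.723], [-0.165, 0.712, 0.721], [-0.155, 0.71, 0.721], [-0.145, 0.703, 0.719], [-0.135, 0.702, 0.718], [-0.125, 0.702, 0.716], [-0.065, 0.693, 0.744], [-0.055, 0.691, 0.748], [-0.045, 0.691, 0.75], [-0.035, 0.689, 0.705], [-0.025, 0.688, 0.703], [-0.015, 0.687, 0.703], [-0.005, 0.515, 0.701], [0.005, 0.515, 0.699], [0.015, 0.516, 0.697], [0.025, 0.507, 0.696], [0.035, 0.495, 0.695], [0.045, 0.494, 0.693], [0.055, 0.493, 0.692], [0.065, 0.491, 0.691], [0.075, 0.49, 0.689], [0.085, 0.489, 0.688], [0.09
[... 1072 characters left out ...]
.495, [[-0.0331, 0.1251], [-0.0248, 0.1316], [-0.0185, 0.1329]]), (0.505, [[-0.0318, 0.1238], [-0.0234, 0.1312], [-0.0171, 0.1324]]), (0.515, [[-0.0307, 0.1238], [-0.0219, 0.1305], [-0.0158, 0.132]])]
wrench 2653 ((549.1735229492188, -353.3092041015625), (176.74789428710938, 61.27067565917969), 5.677806377410889)
handle dir [-0.96973322 -0.24416691] [ 0.57780159 -0.33743434]
s range 0.3548856551061702 0.5360896476302925 handle s 0.4779230999953767 lat -0.46830131662352825
scene 332 ((454.3199462890625, 381.2677307128906), (302.4539794921875, 197.76902770996094), 0.6586655974388123)
side 802 ((453.1645812988281, 363.10772705078125), (300.17864990234375, 151.38258361816406), 0.942570149898529)
```

```bash
cat > go.py <<'E'
# go.py x y z yaw [x y z yaw ...]: calls (5 rows each) to bring the tool there, vertical, tool y at yaw deg (mod 360)
from h import *
import sys
def Rv(yaw):
    a=np.radians(yaw); return np.array([[-np.sin(a),np.cos(a),0],[np.cos(a),np.sin(a),0],[0,0,-1]])
def plan(wps,o=None):
    o=o or get_obs(); p=np.array(o["tool_pos"]); M=R.from_rotvec(o["tool_rot"]).as_matrix()
    print("q",np.round(o["qpos"],2),"p",np.round(p,4),"yaw",round(np.degrees(np.arctan2(M[1,1],M[0,1])),2))
    for x,y,z,yaw in wps:
        q=np.array([x,y,z]); rv=R.from_matrix(M.T@Rv(yaw)).as_rotvec()
        ang=np.degrees(np.linalg.norm(rv)); n=max(1,int(np.ceil(max(ang/35,np.linalg.norm(q-p)/.2))))
        for k in range(n):
            d=M.T@(q-p)/n/.4; r=rv/n/np.radians(45)
            print(f"  to {np.round(p+(q-p)/n*1,3)} " if 0 else " ",[round(float(v),4) for v in d],[round(float(v),4) for v in r])
            M2=M@R.from_rotvec(rv/n).as_matrix(); p=p+(q-p)/n/1 if 0 else p
            p=p+(M@(d*.4)); M=M2; q=q
            rv=rv*(n-k-1)/n if 0 else rv
            # keep remaining split even
            if k<n-1:
                rem=n-k-1; rv=R.from_matrix(M.T@Rv(yaw)).as_rotvec()*n/rem; q=p+(np.array([x,y,z])-p)*n/rem
if __name__=="__main__":
    a=np.array(sys.argv[1:],float).reshape(-1,4); plan(a)
E
python3 go.py .4947 -.0262 .36 -82.9 .4947 -.0262 .2816 -82.9;python3 go.py .4947 -.0262 .36 97.1
```

```text
q [ 0.34  0.67 -0.22  1.61  0.17  0.88  0.06] p [ 0.5855 -0.1784  0.4048] yaw 0.15
  [0.127, -0.0753, 0.0374] [-0.0002, -0.0004, 0.6152]
  [0.0774, -0.1257, 0.0373] [-0.0002, -0.0004, 0.6152]
  [0.0102, -0.1473, 0.0373] [-0.0002, -0.0004, 0.6152]
  [-0.0, 0.0, 0.196] [-0.0, -0.0, -0.0]
q [ 0.34  0.67 -0.22  1.61  0.17  0.88  0.06] p [ 0.5855 -0.1784  0.4048] yaw 0.15
  [0.127, -0.0753, 0.0374] [0.0005, -0.0002, -0.7182]
  [0.1476, 0.0042, 0.0374] [0.0005, -0.0002, -0.7182]
  [0.1224, 0.0825, 0.0374] [0.0005, -0.0002, -0.7182]
```

step_arm --steps '[[[1, 0.127, -0.0753, 0.0374, 0, 0, 0.6152], [1, 0.127, -0.0753, 0.0374, 0, 0, 0.6152], [1, 0.127, -0.0753, 0.0374, 0, 0, 0.6152], [1, 0.127, -0.0753, 0.0374, 0, 0, 0.6152], [1, 0.127, -0.0753, 0.0374, 0, 0, 0.6152]]]'

```text
time_s: 3.72
tool_pos: [0.5552, -0.1273, 0.3899]
tool_rot: [2.688, 1.626, 0.0]
force: [-0.4, 0.1, 0.1]
gripper_width: 0.998
grasp_force: 0.0
```

step_arm --steps '[[[1, 0.0774, -0.1257, 0.0373, 0, 0, 0.6152], [1, 0.0774, -0.1257, 0.0373, 0, 0, 0.6152], [1, 0.0774, -0.1257, 0.0373, 0, 0, 0.6152], [1, 0.0774, -0.1257, 0.0373, 0, 0, 0.6152], [1, 0.0774, -0.1257, 0.0373, 0, 0, 0.6152]]]'

```text
time_s: 4.13
tool_pos: [0.525, -0.0772, 0.3749]
tool_rot: [2.998, 0.939, 0.0]
force: [-0.1, -0.8, -0.6]
gripper_width: 1.001
grasp_force: 0.0
```

step_arm --steps '[[[1, 0.0102, -0.1473, 0.0373, 0, 0, 0.6152], [1, 0.0102, -0.1473, 0.0373, 0, 0, 0.6152], [1, 0.0102, -0.1473, 0.0373, 0, 0, 0.6152], [1, 0.0102, -0.1473, 0.0373, 0, 0, 0.6152], [1, 0.0102, -0.1473, 0.0373, 0, 0, 0.6152]]]'

```text
time_s: 4.55
tool_pos: [0.4949, -0.0269, 0.3599]
tool_rot: [3.135, 0.196, 0.0]
force: [0.7, 0.9, -0.1]
gripper_width: 1.0
grasp_force: 0.0
```

```bash
python3 look.py wT tab;python3 go.py .4947 -.0262 .2816 -82.9
python3 - <<'E'
from h import *
c=np.load("wT.npz")["c"]
t=c[(c[...,2]>.1)&(c[...,2]<.15)&(c[...,0]<.522)&(abs(c[...,1]+.025)<.02)]
print("tab",len(t),t.min(0),t.max(0), [ (round(x,3),np.round(np.percentile(t[abs(t[:,0]-x)<.003],[3,50,97],axis=0)[:,1:],4).tolist()) for x in (.485,.495,.505,.515) if (abs(t[:,0]-x)<.003).sum()>5])
E
```

```text
4.55 [ 0.49485489 -0.02690837  0.35986815] [3.13536345e+00 1.96040800e-01 1.43190461e-04] 0.9998172151240168
tab 0.83 [192.   0. 443. 243.] [ 0.5748 -0.019   0.1244] [ 0.501 -0.081  0.12 ] [0.62  0.048 0.132]
  pin tab 0.7 316 212 [ 0.4989 -0.0258  0.131 ] z0: [ 0.4521 -0.0314  0.    ]
q [-0.17  0.6   0.22  2.01 -0.24  0.55 -1.23] p [ 0.4949 -0.0277  0.36  ] yaw -82.75
  [-0.0001, -0.0038, 0.196] [0.0, -0.0006, 0.0033]
tab 1651 [ 0.47791959 -0.03587947  0.12720304] [ 0.52199796 -0.01547545  0.13430255] [(0.485, [[-0.0351, 0.1306], [-0.0278, 0.1324], [-0.0206, 0.1336]]), (0.495, [[-0.0338, 0.1302], [-0.0265, 0.1318], [-0.0193, 0.133]]), (0.505, [[-0.0332, 0.1288], [-0.0254, 0.1313], [-0.0176, 0.1326]]), (0.515, [[-0.0318, 0.1282], [-0.0241, 0.1307], [-0.0164, 0.132]])]
```

step_arm --steps '[[[1, 0, -0.002, 0.1, 0, 0, 0], [1, 0, -0.002, 0.196, 0, 0, 0], [1, 0, -0.002, 0.196, 0, 0, 0], [1, 0, -0.002, 0.196, 0, 0, 0]]]'

```text
time_s: 5.03
tool_pos: [0.494, -0.0272, 0.2805]
tool_rot: [-3.135, -0.193, 0.007]
force: [0.4, -0.5, 0.2]
gripper_width: 0.999
grasp_force: 0.0
```

step_arm --steps '[[[-1, 0, 0, 0, 0, 0, 0], [-1, 0, 0, 0, 0, 0, 0], [-1, 0, 0, 0, 0, 0, 0], [-1, 0, 0, 0, 0, 0, 0], [-1, 0, 0, 0, 0, 0, 0]]]' --newtons 10

```text
time_s: 5.45
tool_pos: [0.4948, -0.0268, 0.2827]
tool_rot: [3.136, 0.191, 0.004]
force: [-0.3, -0.5, 0.3]
gripper_width: 0.647
grasp_force: 0.0
```

step_arm --steps '[[[-1, 0, 0, 0, 0, 0, 0], [-1, 0, 0, 0, 0, 0, 0], [-1, 0, 0, 0, 0, 0, 0], [-1, 0, 0, 0, 0, 0, 0], [-1, 0, 0, 0, 0, 0, 0]]]'

```text
time_s: 5.87
tool_pos: [0.4945, -0.0268, 0.2815]
tool_rot: [-3.136, -0.19, 0.0]
force: [-0.7, -0.3, -0.3]
gripper_width: 0.269
grasp_force: 0.0
```

step_arm --steps '[[[-1, 0, 0, 0, 0, 0, 0], [-1, 0, 0, 0, 0, 0, 0], [-1, 0, 0, 0, 0, 0, 0], [-1, 0, 0, 0, 0, 0, 0], [-1, 0, 0, 0, 0, 0, 0]]]'

```text
time_s: 6.28
tool_pos: [0.4945, -0.027, 0.2815]
tool_rot: [3.136, 0.19, 0.0]
force: [-1.0, -1.0, -0.7]
gripper_width: 0.181
grasp_force: 10.0
```

step_arm --steps '[[[-1, 0, 0, 0.02, 0, 0, 0], [-1, 0.001, 0, 0.041, 0, 0, 0], [-1, 0.003, 0, 0.054, 0, 0, 0], [-1, 0.005, 0, 0.067, 0, 0, 0], [-1, 0.008, 0, 0.08, 0, 0, 0]]]'

```text
time_s: 6.7
tool_pos: [0.4978, -0.0266, 0.2488]
tool_rot: [3.136, 0.19, -0.0]
force: [-0.1, -1.5, 3.0]
gripper_width: 0.178
grasp_force: 10.0
```

step_arm --steps '[[[-1, 0.004, 0, 0.013, 0, 0, 0], [-1, 0.009, 0, 0.026, 0, 0, 0], [-1, 0.015, 0, 0.04, 0, 0, 0], [-1, 0.021, 0, 0.054, 0, 0, 0], [-1, 0.0275, 0, 0.068, 0, 0, 0]]]'

```text
time_s: 7.12
tool_pos: [0.5088, -0.0252, 0.2217]
tool_rot: [3.136, 0.19, -0.0]
force: [-2.1, -1.7, 3.7]
gripper_width: 0.181
grasp_force: 10.0
```

step_arm --steps '[[[-1, 0, 0, 0, 0, 0, 0], [-1, 0, 0, 0, 0, 0, 0], [-1, 0, 0, 0, 0, 0, 0]]]'

```text
time_s: 7.37
tool_pos: [0.5087, -0.0251, 0.2219]
tool_rot: [3.136, 0.19, -0.0]
force: [-1.0, -2.9, -3.3]
gripper_width: 0.178
grasp_force: 10.0
```

```bash
python3 look.py wT2 tab
python3 - <<'E'
from h import *
c=np.load("wT2.npz")["c"]
p=c.reshape(-1,3); p=p[(p[:,2]>.07)&(p[:,2]<.2)&(p[:,0]>.53)&(p[:,0]<.68)&(abs(p[:,1]+.015)<.055)]
ex=np.array([.9923,.1236]);u=p[:,:2]@ex; 
for _ in range(4):
    k=np.polyfit(u,p[:,2],1);r=p[:,2]-np.polyval(k,u);g=abs(r)<max(.004,np.std(r));u=u[g];p=p[g]
print(len(p),np.degrees(np.arctan(k[0])),np.std(r), u.min(),u.max())
E
```

```text
7.3667 [ 0.50870009 -0.02513124  0.2219453 ] [ 3.13563586e+00  1.90465075e-01 -3.03732124e-04] 0.17849395849672223
tab 0.63 [  0.   0. 640. 308.] [ 0.582  -0.0174  0.1137] [ 0.531 -0.08   0.09 ] [0.607 0.046 0.126]
tab 0.31 [573. 101. 640. 223.] [ 0.5675 -0.1641  0.0274] [ 0.534 -0.195  0.007] [ 0.598 -0.161  0.052]
  pin tab 0.58 317 280 [ 0.5142 -0.0245  0.0778] z0: [ 0.4684 -0.0299  0.    ]
63928 18.642464979749654 0.0017541200386660025 0.5581738804998059 0.598123983640729
```

step_arm --steps '[[[0, 0, 0, 0, 0, 0, 0], [0, 0, 0, 0, 0, 0, 0], [0, 0, 0, 0, 0, 0, 0], [0, 0, 0, 0, 0, 0, 0], [0, 0, 0, 0, 0, 0, 0]]]'

```text
time_s: 7.93
tool_pos: [0.5088, -0.0248, 0.2226]
tool_rot: [-3.135, -0.191, -0.001]
force: [-0.2, 0.0, -0.6]
gripper_width: 0.498
grasp_force: 0.0
```

step_arm --steps '[[[0, 0, 0, -0.1, 0, 0, 0], [0, 0, 0, -0.2, 0, 0, 0], [0, 0, 0, -0.3, 0, 0, 0], [0, 0, 0, -0.4, 0, 0, 0], [0, 0, 0, -0.4, 0, 0, 0]]]'

```text
time_s: 8.35
tool_pos: [0.5105, -0.0257, 0.3889]
tool_rot: [3.135, 0.189, 0.02]
force: [0.6, -0.6, -0.1]
gripper_width: 0.505
grasp_force: 0.0
```

```bash
cat > tilt.py <<'E'
from h import *
import sys
c=np.load(sys.argv[1])["c"]
p=c.reshape(-1,3); ex=np.array([.9923,.1236]);ey=np.array([-.1236,.9923]);o=np.array([.6009,-.013])
u=(p[:,:2]-o)@ex; v=(p[:,:2]-o)@ey; g=(abs(u)<.055)&(abs(v)<.05)&(p[:,2]>.07)&(p[:,2]<.18);u=u[g];z=p[g][:,2]
from scipy.optimize import least_squares
s=least_squares(lambda a:a[0]*u+a[1]-z,[.3,.12],loss="soft_l1",f_scale=.001)
r=z-s.x[0]*u-s.x[1];print("tilt deg",np.degrees(np.arctan(s.x[0])),s.x,len(u),np.percentile(r,[5,25,50,75,95]),u.min(),u.max())
E
python3 look.py wT3 tab; python3 tilt.py wT3.npz
```

```text
8.35 [ 0.51053343 -0.02566175  0.38892829] [3.1350019  0.18933341 0.02036299] 0.5047505751283864
tab 0.76 [193.   0. 436. 208.] [ 0.5992 -0.0151  0.1219] [ 0.528 -0.079  0.086] [0.642 0.051 0.148]
  pin tab 0.62 314 188 [ 0.5105 -0.0236  0.0764] z0: [ 0.4896 -0.0258  0.    ]
tilt deg 29.542179678249404 [0.56674501 0.12237717] 22320 [-0.00187867 -0.00094879 -0.0002213   0.00390305  0.00923411] -0.0549961649528954 0.039695143951381955
```

View pics/wT3.png

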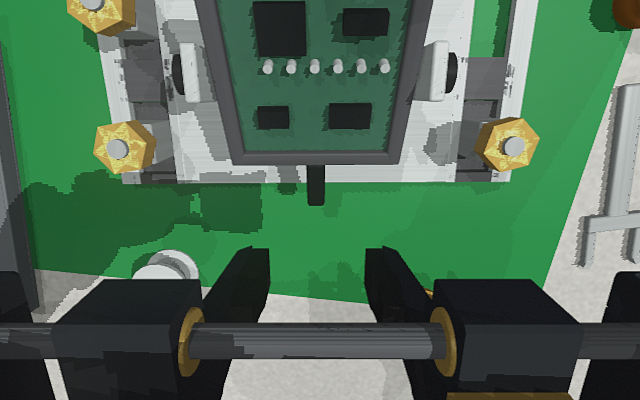

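The board is now tilted about 30° and the tab is free at (315,185). Before the nut turns I'll check clearance around the uprights and knobs.

```bash
python3 - <<'E'
from h import *
ex=np.array([.9923,.1236]);ey=np.array([-.1236,.9923]);o=np.array([.6009,-.013])
for f in("wL","wR","w0","wT3"):
    c=np.load(f+".npz")["c"].reshape(-1,3);u=(c[:,:2]-o)@ex;v=(c[:,:2]-o)@ey
    for zl in(.105,.127):
        for s in(1,-1):
            g=(c[:,2]>zl)&(c[:,2]<.15)&(v*s>.07)&(v*s<.13)&(abs(u)<.06)
            if g.sum()>30:print(f,zl,s,g.sum(),"u",np.round(np.percentile(u[g],[1,99]),3),"v",np.round(np.percentile(v[g],[1,99]),3),"z",c[g][:,2].max().round(3))
E
python3 go.py .5108 -.0262 .38 -15 .5262 .1408 .33 55 .5262 .1408 .29 77
```

```text
wL 0.105 1 1430 u [-0.017  0.018] v [0.074 0.091] z 0.14
wL 0.127 1 989 u [-0.017  0.018] v [0.074 0.091] z 0.14
wR 0.105 -1 1347 u [-0.018  0.017] v [-0.091 -0.074] z 0.14
wR 0.127 -1 1267 u [-0.017  0.017] v [-0.091 -0.074] z 0.14
w0 0.105 1 1252 u [-0.017  0.018] v [0.073 0.091] z 0.14
w0 0.105 -1 1113 u [-0.017  0.018] v [-0.091 -0.072] z 0.14
w0 0.127 1 1158 u [-0.017  0.018] v [0.073 0.091] z 0.14
w0 0.127 -1 843 u [-0.017  0.018] v [-0.091 -0.072] z 0.14
wT3 0.105 1 2018 u [-0.017  0.017] v [0.072 0.09 ] z 0.14
wT3 0.105 -1 2012 u [-0.017  0.018] v [-0.091 -0.073] z 0.141
wT3 0.127 1 1568 u [-0.017  0.017] v [0.072 0.09 ] z 0.14
wT3 0.127 -1 1562 u [-0.017  0.018] v [-0.091 -0.073] z 0.141
q [-0.2   0.58  0.25  1.95 -0.24  0.63 -1.25] p [ 0.5083 -0.0248  0.3824] yaw -83.03
  [0.0029, 0.0021, 0.003] [-0.0001, -0.0004, -0.7558]
  [0.0012, 0.0034, 0.003] [-0.0001, -0.0004, -0.7558]
  [0.1377, -0.0236, 0.0417] [-0.0, 0.0, -0.5185]
  [0.1358, 0.0329, 0.0417] [-0.0, 0.0, -0.5185]
  [0.1117, 0.084, 0.0417] [-0.0, 0.0, -0.5185]
  [0.0, 0.0, 0.1] [-0.0, -0.0, -0.4889]
```

step_arm --steps '[[[0.5, 0.003, 0.002, 0.003, 0, 0, -0.756], [0.5, 0.003, 0.002, 0.003, 0, 0, -0.756], [0.5, 0.003, 0.002, 0.003, 0, 0, -0.756], [0.5, 0.003, 0.002, 0.003, 0, 0, -0.756], [0.5, 0.003, 0.002, 0.003, 0, 0, -0.756]]]'

```text
time_s: 8.92
tool_pos: [0.5092, -0.0256, 0.3792]
tool_rot: [-2.938, -1.108, 0.006]
force: [0.6, 0.3, 0.2]
gripper_width: 0.751
grasp_force: 0.0
```

step_arm --steps '[[[0.5, 0.001, 0.003, 0.003, 0, 0, -0.756], [0.5, 0.001, 0.003, 0.003, 0, 0, -0.756], [0.5, 0.001, 0.003, 0.003, 0, 0, -0.756], [0.5, 0.001, 0.003, 0.003, 0, 0, -0.756], [0.5, 0.001, 0.003, 0.003, 0, 0, -0.756]]]'

```text
time_s: 9.33
tool_pos: [0.5103, -0.0263, 0.3779]
tool_rot: [-2.484, -1.918, 0.005]
force: [0.2, -0.4, 0.2]
gripper_width: 0.752
grasp_force: 0.0
```

step_arm --steps '[[[0.5, 0.138, -0.024, 0.042, 0, 0, -0.518], [0.5, 0.138, -0.024, 0.042, 0, 0, -0.518], [0.5, 0.138, -0.024, 0.042, 0, 0, -0.518], [0.5, 0.138, -0.024, 0.042, 0, 0, -0.518], [0.5, 0.138, -0.024, 0.042, 0, 0, -0.518]]]'

```text
time_s: 9.75
tool_pos: [0.5155, 0.029, 0.3616]
tool_rot: [-2.055, -2.373, 0.003]
force: [0.2, -0.6, -0.2]
gripper_width: 0.751
grasp_force: 0.0
```

step_arm --steps '[[[0.5, 0.136, 0.033, 0.042, 0, 0, -0.518], [0.5, 0.136, 0.033, 0.042, 0, 0, -0.518], [0.5, 0.136, 0.033, 0.042, 0, 0, -0.518], [0.5, 0.136, 0.033, 0.042, 0, 0, -0.518], [0.5, 0.136, 0.033, 0.042, 0, 0, -0.518]]]'

```text
time_s: 10.17
tool_pos: [0.5211, 0.0839, 0.3458]
tool_rot: [-1.539, -2.738, 0.002]
force: [0.1, -0.3, 0.0]
gripper_width: 0.748
grasp_force: 0.0
```

step_arm --steps '[[[0.5, 0.112, 0.084, 0.042, 0, 0, -0.518], [0.5, 0.112, 0.084, 0.042, 0, 0, -0.518], [0.5, 0.112, 0.084, 0.042, 0, 0, -0.518], [0.5, 0.112, 0.084, 0.042, 0, 0, -0.518], [0.5, 0.112, 0.084, 0.042, 0, 0, -0.518]]]'

```text
time_s: 10.58
tool_pos: [0.5265, 0.1393, 0.3293]
tool_rot: [-0.956, -2.992, 0.002]
force: [0.1, -0.0, 0.1]
gripper_width: 0.751
grasp_force: 0.0
```

step_arm --steps '[[[0.5, 0, 0, 0.05, 0, 0, -0.489], [0.5, 0, 0, 0.05, 0, 0, -0.489], [0.5, 0, 0, 0.05, 0, 0, -0.489], [0.5, 0, 0, 0.05, 0, 0, -0.489], [0.5, 0, 0, 0.05, 0, 0, -0.489]]]'

```text
time_s: 11.0
tool_pos: [0.5266, 0.1395, 0.3096]
tool_rot: [0.371, 3.12, -0.001]
force: [-0.0, -0.5, 0.5]
gripper_width: 0.755
grasp_force: 0.0
```

```bash
python3 look.py wA clamp1; python3 -c "
from fit import *
print(hexfit('wA.npz',.526,.141))"; python3 go.py .5262 .1408 .23 77
```

```text
11.0 [0.52659612 0.13946843 0.30959833] [ 3.70544860e-01  3.11958857e+00 -1.09558269e-03] 0.7554754689558965
clamp1 0.82 [281. 139. 353. 250.] [0.5153 0.1405 0.0796] [0.494 0.121 0.007] [0.544 0.159 0.086]
clamp1 0.82 [328. 262. 395. 372.] [0.6174 0.1533 0.0442] [0.606 0.135 0.007] [0.653 0.172 0.081]
clamp1 0.45 [349. 306. 398. 375.] [0.6227 0.1542 0.0787] [0.505 0.136 0.058] [0.656 0.172 0.221]
clamp1 0.27 [286. 174. 351. 247.] [0.5227 0.141  0.0802] [0.505 0.122 0.064] [0.545 0.16  0.086]
  pin clamp1 0.9 356 289 [0.6183 0.1518 0.0257] z0: [0.6344 0.1516 0.    ]
  pin clamp1 0.56 322 180 [0.5064 0.1477 0.0689] z0: [0.5241 0.1445 0.    ]
(array([0.52587772, 0.1402344 ]), np.int64(16), array([0.03971029, 0.03945426, 0.03976881]), np.float64(0.080258583946512), 3301)
q [-0.06  0.76 -0.49  1.89  0.58  0.64  0.43] p [0.5265 0.1404 0.3098] yaw 76.66
  [0.0011, 0.0008, 0.1995] [-0.0004, 0.0008, -0.0076]
```

step_arm --steps '[[[0.5, 0, 0, 0.1, 0, 0, 0], [0.5, 0, 0, 0.17, 0, 0, 0], [0.5, 0, 0, 0.2, 0, 0, 0], [0.5, 0, 0, 0.2, 0, 0, 0], [-1, 0, 0, 0.2, 0, 0, 0]]]' --newtons 22

```text
time_s: 11.57
tool_pos: [0.5263, 0.1411, 0.2295]
tool_rot: [-0.36, -3.121, 0.001]
force: [0.2, 0.1, -0.5]
gripper_width: 0.698
grasp_force: 0.0
```

step_arm --steps '[[[-1, 0, 0, 0, 0, 0, 0], [-1, 0, 0, 0, 0, 0, 0], [-1, 0, 0, 0, 0, 0, 0], [-1, 0, 0, 0, 0, 0, 0], [-1, 0, 0, 0, 0, 0, 0]]]'

```text
time_s: 11.98
tool_pos: [0.5267, 0.1405, 0.2305]
tool_rot: [0.359, 3.119, -0.001]
force: [-1.3, -2.5, 6.6]
gripper_width: 0.449
grasp_force: 22.0
```

step_arm --steps '[[[-1, 0, 0, 0, 0, 0, 0.15], [-1, 0, 0, 0, 0, 0, 0.3], [-1, 0, 0, 0, 0, 0, 0.45], [-1, 0, 0, 0, 0, 0, 0.6], [-1, 0, 0, 0, 0, 0, 0.75]]]'

```text
time_s: 12.4
tool_pos: [0.5266, 0.1402, 0.2305]
tool_rot: [1.256, 2.878, -0.001]
force: [-0.6, -1.9, 7.4]
gripper_width: 0.452
grasp_force: 22.0
```

```bash
python3 go.py .5258 .1402 .23 8; python3 -c "
from h import *
o=get_obs();print(o['wrist_torque'],o['force'],o['grasp_force'],o['gripper_width'])"
```

```text
q [-0.21  0.86 -0.23  1.93  0.47  0.4  -0.05] p [0.5266 0.1402 0.2305] yaw 42.83
  [0.0013, -0.0015, 0.0013] [0.0008, 0.002, 0.7741]
[-0.51254138  0.20142925  0.18116445] [-0.64487035 -1.86733407  7.35493746] 22.011937201023102 0.4522275257959083
```

step_arm --steps '[[[-1, 0, 0, 0, 0, 0, 0.15], [-1, 0, 0, 0, 0, 0, 0.3], [-1, 0, 0, 0, 0, 0, 0.45], [-1, 0, 0, 0, 0, 0, 0.6], [-1, 0, 0, 0, 0, 0, 0.65]]]'

```text
time_s: 12.82
tool_pos: [0.5261, 0.1406, 0.2304]
tool_rot: [1.937, 2.472, -0.001]
force: [-2.5, -2.0, 6.8]
gripper_width: 0.462
grasp_force: 23.7
```

```bash
cat > t.py <<'E'
from h import *
o=get_obs();M=R.from_rotvec(o["tool_rot"]).as_matrix();print("tq",np.round(o['wrist_torque'],2),"f",np.round(o['force'],1),o['grasp_force'],round(o['gripper_width'],3),"yaw",np.degrees(np.arctan2(M[1,1],M[0,1])),"q",np.round(o["qpos"],2),"p",o["tool_pos"])
E
python3 t.py
```

```text
tq [-0.28  0.33  1.15] f [-2.5 -2.   6.8] 23.69894435421884 0.462 yaw 13.83992475603609 q [-0.27  0.86 -0.12  1.94  0.27  0.36 -0.36] p [0.52611088 0.14058233 0.23042338]
```

step_arm --steps '[[[-1, 0, 0, 0, 0, 0, 0.1], [-1, 0, 0, 0, 0, 0, 0.1], [-1, 0, 0, 0, 0, 0, 0.1]]]'

```text
time_s: 13.07
tool_pos: [0.5259, 0.1414, 0.2304]
tool_rot: [-2.027, -2.4, -0.0]
force: [-1.6, -2.2, 7.0]
gripper_width: 0.475
grasp_force: 23.0
```

```bash
python3 t.py
```

```text
tq [-0.14  0.42  0.74] f [-1.6 -2.2  7. ] 23.018120443448424 0.475 yaw 9.624974771170697 q [-0.28  0.86 -0.11  1.94  0.23  0.36 -0.41] p [0.52591576 0.14141161 0.23035562]
```

step_arm --steps '[[[0.5, 0, 0, 0, 0, 0, 0], [0.5, 0, 0, 0, 0, 0, 0], [0.5, 0, 0, 0, 0, 0, 0], [0.5, 0, 0, 0, 0, 0, 0], [0.5, 0, 0, 0, 0, 0, 0]]]'

```text
time_s: 13.48
tool_pos: [0.5265, 0.1409, 0.2294]
tool_rot: [-2.032, -2.396, -0.0]
force: [0.2, -0.3, -0.5]
gripper_width: 0.748
grasp_force: 0.0
```

step_arm --steps '[[[0.5, 0, 0, -0.1, 0, 0, 0], [0.5, 0, 0, -0.2, 0, 0, 0], [0.5, 0, 0, -0.2, 0, 0, 0], [0.5, 0, 0, -0.2, 0, 0, 0], [0.5, 0, 0, -0.2, 0, 0, 0]]]'

```text
time_s: 13.9
tool_pos: [0.5262, 0.1407, 0.3095]
tool_rot: [2.032, 2.396, -0.0]
force: [-0.3, -0.7, 0.4]
gripper_width: 0.75
grasp_force: 0.0
```

```bash
python3 look.py wA2; python3 -c "
from fit import *
print(hexfit('wA2.npz',.526,.141));print(hexfit('wA2.npz',.635,.1546))"; python3 go.py .635 .1544 .31 -29
```

```text
13.9 [0.52620781 0.14069305 0.30946268] [ 2.03172710e+00  2.39609508e+00 -1.87952841e-04] 0.7504553870221625
(array([0.52587328, 0.14062983]), np.int64(21), array([0.03939947, 0.03986187, 0.03978158]), np.float64(0.08026267116812677), 3286)
(array([0.63487839, 0.1544411 ]), np.int64(29), array([0.03997678, 0.03964318, 0.0402875 ]), np.float64(0.08018258407930048), 3351)
q [-0.25  0.73 -0.16  1.9   0.2   0.53 -0.38] p [0.5259 0.1407 0.3088] yaw 9.42
  [-0.0054, 0.1373, -0.0017] [-0.0009, 0.0006, 0.4269]
  [0.04, 0.1314, -0.0016] [-0.0009, 0.0006, 0.4269]
```

step_arm --steps '[[[0.5, -0.005, 0.137, 0, 0, 0, 0.43], [0.5, -0.005, 0.137, 0, 0, 0, 0.43], [0.5, -0.005, 0.137, 0, 0, 0, 0.43], [0.5, -0.005, 0.137, 0, 0, 0, 0.43]]]'

```text
time_s: 14.28
tool_pos: [0.5809, 0.148, 0.3078]
tool_rot: [-2.407, -2.018, 0.004]
force: [0.1, -0.7, -0.2]
gripper_width: 0.747
grasp_force: 0.0
```

step_arm --steps '[[[0.5, 0.04, 0.131, 0, 0, 0, 0.43], [0.5, 0.04, 0.131, 0, 0, 0, 0.43], [0.5, 0.04, 0.131, 0, 0, 0, 0.43], [0.5, 0.04, 0.131, 0, 0, 0, 0.43], [0.5, 0.04, 0.131, 0, 0, 0, 0.43]]]'

```text
time_s: 14.7
tool_pos: [0.6341, 0.1547, 0.3083]
tool_rot: [-2.707, -1.594, 0.005]
force: [0.0, -0.4, 0.9]
gripper_width: 0.746
grasp_force: 0.0
```

```bash
python3 go.py .6349 .1545 .23 -29.5
```

```text
q [-0.32  0.84  0.02  1.56 -0.02  0.74 -0.79] p [0.6341 0.1547 0.3083] yaw -29.01
  [0.0011, 0.0023, 0.1957] [-0.0026, 0.0033, 0.0109]
```

step_arm --steps '[[[0.5, 0.001, 0.002, 0.1, 0, 0, 0.011], [0.5, 0.001, 0.002, 0.17, 0, 0, 0.011], [0.5, 0.001, 0.002, 0.196, 0, 0, 0.011], [0.5, 0.001, 0.002, 0.196, 0, 0, 0.011], [-1, 0.001, 0.002, 0.196, 0, 0, 0.011]]]'

```text
time_s: 15.12
tool_pos: [0.6358, 0.1545, 0.2313]
tool_rot: [-2.716, -1.578, 0.001]
force: [0.6, -0.1, 0.8]
gripper_width: 0.699
grasp_force: 0.0
```

step_arm --steps '[[[-1, 0, 0, 0, 0, 0, 0], [-1, 0, 0, 0, 0, 0, 0], [-1, 0, 0, 0, 0, 0, 0], [-1, 0, 0, 0, 0, 0, 0], [-1, 0, 0, 0, 0, 0, 0]]]'

```text
time_s: 15.53
tool_pos: [0.636, 0.1551, 0.2326]
tool_rot: [-2.717, -1.577, -0.002]
force: [-2.2, 1.4, 7.0]
gripper_width: 0.453
grasp_force: 22.0
```

step_arm --steps '[[[-1, 0, 0, 0, 0, 0, 0.15], [-1, 0, 0, 0, 0, 0, 0.3], [-1, 0, 0, 0, 0, 0, 0.43], [-1, 0, 0, 0, 0, 0, 0.43]]]'

```text
time_s: 15.87
tool_pos: [0.6364, 0.1548, 0.2327]
tool_rot: [2.945, 1.091, 0.003]
force: [-1.3, -0.7, 5.9]
gripper_width: 0.452
grasp_force: 22.0
```

```bash
python3 t.py
```

```text
tq [ 0.03  0.44 -0.15] f [-1.3 -0.7  5.9] 22.003014385700226 0.452 yaw -49.34871021103536 q [-0.37  0.95  0.11  1.59 -0.15  0.6  -1.04] p [0.63641091 0.15484227 0.23265069]
```

step_arm --steps '[[[0.5, 0, 0, 0, 0, 0, 0], [0.5, 0, 0, 0, 0, 0, 0], [0.5, 0, 0, 0, 0, 0, 0], [0.5, 0, 0, 0, 0, 0, 0], [0.5, 0, 0, 0, 0, 0, 0]]]'

```text
time_s: 16.28
tool_pos: [0.636, 0.1545, 0.231]
tool_rot: [-2.944, -1.097, 0.0]
force: [0.1, -0.0, 0.5]
gripper_width: 0.75
grasp_force: 0.0
```

step_arm --steps '[[[0.5, 0, 0, -0.1, 0, 0, 0], [0.5, 0, 0, -0.2, 0, 0, 0], [0.5, 0, 0, -0.2, 0, 0, 0], [0.5, 0, 0, -0.2, 0, 0, 0], [0.5, 0, 0, -0.2, 0, 0, 0]]]'

```text
time_s: 16.7
tool_pos: [0.6358, 0.1546, 0.311]
tool_rot: [-2.944, -1.097, 0.0]
force: [-0.7, 0.8, -1.0]
gripper_width: 0.754
grasp_force: 0.0
```

```bash
python3 look.py wB; python3 -c "
from fit import *
print(hexfit('wB.npz',.635,.1546))"; python3 go.py .635 .1545 .31 14
```

```text
16.7 [0.63577046 0.15456972 0.3110251 ] [-2.94354147e+00 -1.09718345e+00  3.47591520e-04] 0.7542676203736234
(array([0.63578295, 0.15454469]), np.int64(10), array([0.0398093 , 0.03973919, 0.03947815]), np.float64(0.08036605517438236), 3254)
q [-0.38  0.84  0.13  1.56 -0.14  0.75 -1.04] p [0.6355 0.1546 0.3102] yaw -49.11
  [-0.0005, -0.0003, 0.0002] [-0.0012, 0.0006, -0.7012]
  [-0.0002, -0.0005, 0.0002] [-0.0012, 0.0006, -0.7012]
```

step_arm --steps '[[[0.5, 0, 0, 0, 0, 0, -0.66], [0.5, 0, 0, 0, 0, 0, -0.66], [0.5, 0, 0, 0, 0, 0, -0.66], [0.5, 0, 0, 0, 0, 0, -0.66], [0.5, 0, 0, 0, 0, 0, -0.66]]]'

```text
time_s: 17.17
tool_pos: [0.6355, 0.1543, 0.3094]
tool_rot: [-2.56, -1.819, 0.004]
force: [0.2, -0.1, 0.6]
gripper_width: 0.745
grasp_force: 0.0
```

step_arm --steps '[[[0.5, 0, 0, 0, 0, 0, -0.67], [0.5, 0, 0, 0, 0, 0, -0.67], [0.5, 0, 0, 0, 0, 0, -0.67], [0.5, 0, 0, 0, 0, 0, -0.67], [0.5, 0, 0, 0, 0, 0, -0.67]]]'

```text
time_s: 17.58
tool_pos: [0.6357, 0.1543, 0.3099]
tool_rot: [-2.001, -2.419, 0.003]
force: [-0.2, -0.1, 0.1]
gripper_width: 0.75
grasp_force: 0.0
```

step_arm --steps '[[[0.5, 0, 0, 0.1, 0, 0, 0], [0.5, 0, 0, 0.17, 0, 0, 0], [0.5, 0, 0, 0.2, 0, 0, 0], [0.5, 0, 0, 0.2, 0, 0, 0], [-1, 0, 0, 0.2, 0, 0, 0]]]'

```text
time_s: 18.0
tool_pos: [0.636, 0.1547, 0.2309]
tool_rot: [-2.006, -2.417, 0.001]
force: [0.4, 1.3, 0.2]
gripper_width: 0.696
grasp_force: 0.0
```

step_arm --steps '[[[-1, 0, 0, 0, 0, 0, 0], [-1, 0, 0, 0, 0, 0, 0], [-1, 0, 0, 0, 0, 0, 0], [-1, 0, 0, 0, 0, 0, 0], [-1, 0, 0, 0, 0, 0, 0]]]'

```text
time_s: 18.42
tool_pos: [0.6357, 0.1546, 0.2325]
tool_rot: [-2.005, -2.419, 0.0]
force: [-3.5, -0.6, 6.3]
gripper_width: 0.448
grasp_force: 22.0
```

step_arm --steps '[[[-1, 0, 0, 0, 0, 0, 0.15], [-1, 0, 0, 0, 0, 0, 0.3], [-1, 0, 0, 0, 0, 0, 0.45], [-1, 0, 0, 0, 0, 0, 0.6], [-1, 0, 0, 0, 0, 0, 0.75]]]'

```text
time_s: 18.83
tool_pos: [0.636, 0.1546, 0.2326]
tool_rot: [2.624, 1.727, 0.001]
force: [-3.1, -0.3, 5.8]
gripper_width: 0.45
grasp_force: 21.9
```

```bash
python3 t.py
```

```text
tq [-0.24  0.6   0.2 ] f [-3.1 -0.3  5.8] 21.930688619613647 0.45 yaw -23.320005816547383 q [-0.31  0.95  0.01  1.59 -0.01  0.6  -0.71] p [0.63601538 0.1546133  0.23255109]
```

Continue towards −49 (about 26° more).

step_arm --steps '[[[-1, 0, 0, 0, 0, 0, 0.15], [-1, 0, 0, 0, 0, 0, 0.3], [-1, 0, 0, 0, 0, 0, 0.42], [-1, 0, 0, 0, 0, 0, 0.5], [-1, 0, 0, 0, 0, 0, 0.56]]]'

```text
time_s: 19.25
tool_pos: [0.6368, 0.1559, 0.2326]
tool_rot: [-2.934, -1.122, -0.006]
force: [1.0, 1.0, 2.2]
gripper_width: 0.463
grasp_force: 23.1
```

```bash
python3 t.py
```

```text
tq [ 0.36 -0.15  1.05] f [1.  1.  2.2] 23.11220723669976 0.463 yaw -48.137810783180946 q [-0.37  0.95  0.12  1.59 -0.17  0.6  -1.  ] p [0.6367719  0.15587938 0.23259581]
```

step_arm --steps '[[[0.5, 0, 0, 0, 0, 0, 0], [0.5, 0, 0, 0, 0, 0, 0], [0.5, 0, 0, 0, 0, 0, 0], [0.5, 0, 0, 0, 0, 0, 0], [0.5, 0, 0, 0, 0, 0, 0]]]'

```text
time_s: 19.67
tool_pos: [0.636, 0.1543, 0.231]
tool_rot: [-2.935, -1.12, 0.001]
force: [0.1, 0.3, -0.7]
gripper_width: 0.747
grasp_force: 0.0
```

step_arm --steps '[[[0.5, 0, 0, -0.1, 0, 0, 0], [0.5, 0, 0, -0.2, 0, 0, 0], [0.5, 0, 0, -0.2, 0, 0, 0], [0.5, 0, 0, -0.2, 0, 0, 0], [0.5, 0, 0, -0.2, 0, 0, 0]]]'

```text
time_s: 20.08
tool_pos: [0.6357, 0.1545, 0.311]
tool_rot: [-2.935, -1.12, 0.001]
force: [-0.8, 0.1, -1.0]
gripper_width: 0.752
grasp_force: 0.0
```

```bash
python3 look.py wB2; python3 -c "
from fit import *
print(hexfit('wB2.npz',.635,.1546))"; python3 go.py .60 -.01 .36 0 .567 -.1806 .31 22.5
```

```text
20.0833 [0.635738   0.15448382 0.31101541] [-2.93487980e+00 -1.12005332e+00  5.47621740e-04] 0.7518428100464627
(array([0.63571537, 0.15481587]), np.int64(20), array([0.03982819, 0.03971126, 0.03940488]), np.float64(0.08035374881194471), 3247)
q [-0.38  0.84  0.14  1.56 -0.16  0.75 -1.02] p [0.6354 0.1545 0.3102] yaw -48.21
  [-0.1702, 0.1238, -0.0621] [-0.0012, 0.0007, -0.5357]
  [-0.2059, 0.0435, -0.0622] [-0.0012, 0.0007, -0.5357]
  [-0.4265, -0.0825, 0.125] [0.0, 0.0, -0.5]
```

step_arm --steps '[[[0.5, -0.17, 0.124, -0.062, 0, 0, -0.536], [0.5, -0.17, 0.124, -0.062, 0, 0, -0.536], [0.5, -0.17, 0.124, -0.062, 0, 0, -0.536], [0.5, -0.17, 0.124, -0.062, 0, 0, -0.536], [0.5, -0.17, 0.124, -0.062, 0, 0, -0.536]]]'

```text
time_s: 20.55
tool_pos: [0.6178, 0.0708, 0.3348]
tool_rot: [-2.636, -1.707, 0.004]
force: [-0.4, 0.7, -0.4]
gripper_width: 0.754
grasp_force: 0.0
```

step_arm --steps '[[[0.5, -0.206, 0.044, -0.062, 0, 0, -0.536], [0.5, -0.206, 0.044, -0.062, 0, 0, -0.536], [0.5, -0.206, 0.044, -0.062, 0, 0, -0.536], [0.5, -0.206, 0.044, -0.062, 0, 0, -0.536], [0.5, -0.206, 0.044, -0.062, 0, 0, -0.536]]]'

```text
time_s: 20.97
tool_pos: [0.6005, -0.0106, 0.3598]
tool_rot: [-2.221, -2.219, 0.001]
force: [-0.2, 0.0, -0.2]
gripper_width: 0.755
grasp_force: 0.0
```

step_arm --steps '[[[0.5, -0.426, -0.083, 0.125, 0, 0, -0.5], [0.5, -0.426, -0.083, 0.125, 0, 0, -0.5], [0.5, -0.426, -0.083, 0.125, 0, 0, -0.5], [0.5, -0.426, -0.083, 0.125, 0, 0, -0.5], [0.5, -0.426, -0.083, 0.125, 0, 0, -0.5]]]'

```text
time_s: 21.38
tool_pos: [0.5651, -0.1867, 0.3078]
tool_rot: [-1.754, -2.602, 0.01]
force: [-0.4, -0.8, 0.8]
gripper_width: 0.75
grasp_force: 0.0
```

step_arm --steps '[[[0.5, 0, 0, 0, 0, 0, 0], [0.5, 0, 0, 0, 0, 0, 0], [0.5, 0, 0, 0, 0, 0, 0]]]'

```text
time_s: 21.63
tool_pos: [0.5686, -0.1777, 0.3107]
tool_rot: [-1.742, -2.614, -0.004]
force: [-0.0, 0.2, -0.1]
gripper_width: 0.753
grasp_force: 0.0
```

```bash
python3 look.py wR2; python3 -c "
from fit import *
print(hexfit('wR2.npz',.567,-.1806))"; python3 go.py .567 -.181 .23 22.5
```

```text
21.6333 [ 0.56857239 -0.17765664  0.3106764 ] [-1.7417964  -2.61366379 -0.00367523] 0.7527790416200631
(array([ 0.56685002, -0.18083323]), np.int64(23), array([0.03914165, 0.03966691, 0.03977499]), np.float64(0.08028385069836927), 3217)
q [ 0.37  0.78 -0.26  1.74  0.29  0.66  0.35] p [ 0.5687 -0.1774  0.3109] yaw 22.7
  [-0.007, -0.0078, 0.2023] [0.0023, -0.0019, 0.0045]
```

step_arm --steps '[[[0.5, 0, 0, 0.05, 0, 0, 0], [0.5, 0, 0, 0.1, 0, 0, 0], [0.5, 0, 0, 0.1, 0, 0, 0], [0.5, 0, 0, 0.1, 0, 0, 0], [0.5, 0, 0, 0.1, 0, 0, 0]]]'

```text
time_s: 22.1
tool_pos: [0.5684, -0.1792, 0.2717]
tool_rot: [1.742, 2.613, 0.002]
force: [-0.9, 1.3, -0.2]
gripper_width: 0.749
grasp_force: 0.0
```

```bash
python3 go.py .567 -.1808 .23 23
```

```text
q [ 0.36  0.84 -0.23  1.76  0.32  0.58  0.33] p [ 0.5684 -0.1792  0.2717] yaw 22.62
  [-0.0023, -0.005, 0.1042] [0.0019, 0.0004, -0.0085]
```

step_arm --steps '[[[0.5, -0.002, -0.004, 0.05, 0, 0, 0], [0.5, -0.002, -0.004, 0.09, 0, 0, 0], [0.5, -0.002, -0.004, 0.104, 0, 0, 0], [0.5, -0.002, -0.004, 0.104, 0, 0, 0], [-1, -0.002, -0.004, 0.104, 0, 0, 0]]]'

```text
time_s: 22.52
tool_pos: [0.567, -0.1816, 0.2301]
tool_rot: [1.744, 2.612, 0.001]
force: [0.4, 0.2, 0.3]
gripper_width: 0.697
grasp_force: 0.0
```

step_arm --steps '[[[-1, 0, 0, 0, 0, 0, 0], [-1, 0, 0, 0, 0, 0, 0], [-1, 0, 0, 0, 0, 0, 0], [-1, 0, 0, 0, 0, 0, 0], [-1, 0, 0, 0, 0, 0, 0]]]'

```text
time_s: 22.93
tool_pos: [0.567, -0.1819, 0.2299]
tool_rot: [1.744, 2.611, 0.002]
force: [0.9, 0.0, 4.1]
gripper_width: 0.452
grasp_force: 22.0
```

step_arm --steps '[[[-1, 0, 0, 0, 0, 0, 0.15], [-1, 0, 0, 0, 0, 0, 0.3], [-1, 0, 0, 0, 0, 0, 0.45], [-1, 0, 0, 0, 0, 0, 0.6], [-1, 0, 0, 0, 0, 0, 0.75]]]'

```text
time_s: 23.35
tool_pos: [0.5668, -0.182, 0.2299]
tool_rot: [2.432, 1.987, 0.001]
force: [-0.7, -0.0, 5.8]
gripper_width: 0.453
grasp_force: 22.0
```

step_arm --steps '[[[-1, 0, 0, 0, 0, 0, 0.15], [-1, 0, 0, 0, 0, 0, 0.3], [-1, 0, 0, 0, 0, 0, 0.45], [-1, 0, 0, 0, 0, 0, 0.6], [-1, 0, 0, 0, 0, 0, 0.72]]]'

```text
time_s: 23.77
tool_pos: [0.5667, -0.1816, 0.2299]
tool_rot: [2.889, 1.233, 0.001]
force: [-0.3, 0.8, 5.1]
gripper_width: 0.455
grasp_force: 22.9
```

step_arm --steps '[[[-1, 0, 0, 0, 0, 0, 0.06], [-1, 0, 0, 0, 0, 0, 0.1]]]'

```text
time_s: 23.93
tool_pos: [0.567, -0.1811, 0.2299]
tool_rot: [2.932, 1.127, 0.001]
force: [-0.0, 0.5, 4.5]
gripper_width: 0.471
grasp_force: 25.7
```

```bash
python3 t.py
```

```text
tq [-0.01  0.22  1.24] f [-0.   0.5  4.5] 25.744679924100637 0.471 yaw -47.93114877799538 q [ 0.18  0.9   0.08  1.79 -0.15  0.46 -0.47] p [ 0.56700819 -0.18111351  0.2298627 ]
```

step_arm --steps '[[[0.5, 0, 0, 0, 0, 0, 0], [0.5, 0, 0, 0, 0, 0, 0], [0.5, 0, 0, 0, 0, 0, 0], [0.5, 0, 0, 0, 0, 0, 0], [0.5, 0, 0, 0, 0, 0, 0]]]'

```text
time_s: 24.35
tool_pos: [0.5663, -0.182, 0.2289]
tool_rot: [-2.934, -1.122, 0.0]
force: [0.3, -0.1, 0.2]
gripper_width: 0.75
grasp_force: 0.0
```

step_arm --steps '[[[0.5, 0, 0, -0.1, 0, 0, 0], [0.5, 0, 0, -0.2, 0, 0, 0], [0.5, 0, 0, -0.3, 0, 0, 0], [0.5, 0, 0, -0.35, 0, 0, 0], [0.5, 0, 0, -0.35, 0, 0, 0]]]'

```text
time_s: 24.77
tool_pos: [0.5678, -0.1827, 0.3742]
tool_rot: [2.929, 1.12, 0.012]
force: [0.4, 1.1, 0.8]
gripper_width: 0.751
grasp_force: 0.0
```

```bash
python3 look.py wR3 wrench; python3 -c "
from fit import *
print(hexfit('wR3.npz',.567,-.1806))";python3 go.py .55 -.25 .4 -30
```

```text
24.7667 [ 0.56783062 -0.18270685  0.37421132] [2.92897445 1.11958892 0.01245607] 0.7514244703037113
wrench 0.85 [356. 211. 466. 360.] [ 0.5865 -0.3354  0.0098] [ 0.474 -0.37   0.004] [ 0.633 -0.317  0.012]
  pin wrench 0.82 374 335 [ 0.5964 -0.1758  0.288 ] z0: [ 0.4639 -0.3718  0.    ]
(array([ 0.5672558 , -0.18044872]), np.int64(20), array([0.03973033, 0.03960269, 0.0394329 ]), np.float64(0.08037305056749947), 2052)
q [ 0.16  0.7   0.13  1.71 -0.13  0.75 -0.49] p [ 0.566  -0.1817  0.3683] yaw -48.13
  [-0.1438, 0.1005, -0.0793] [-0.002, 0.0005, -0.4028]
```

All three nuts are hand-tight: each stopped at the expected angle with the torque rising. Next I'll go to the wrench.

```bash
python3 go.py .535 -.354 .34 -76
cat > wr.py <<'E'
from h import *
import sys
z=np.load(sys.argv[1]);c=z["c"];zl,zh=float(sys.argv[2]),float(sys.argv[3])
m=(z["d"]>0)&(c[...,2]>zl)&(c[...,2]<zh)&(c[...,1]<-.25)&(c[...,1]>-.47)&(c[...,0]>.4)&(c[...,0]<.70)
n,l,st,_=cv2.connectedComponentsWithStats(m.astype(np.uint8));k=1+st[1:,4].argmax();p=c[l==k][:,:2]
q=p
for _ in range(6):
    v=np.linalg.svd(q-q.mean(0),full_matrices=False)[2][0];v*=np.sign(v[0]);nn=np.array([-v[1],v[0]])
    s=p@v;t=p@nn; end=np.percentile(s,99.7); t0=np.median(t[(s>end-.11)]); q=p[(s>end-.12)&(abs(t-t0)<.014)]
tt=q@nn;lo,hi=np.percentile(tt,[1,99]);org=v*(end-.18)+nn*(lo+hi)/2
print(len(p),"handle yaw",np.degrees(np.arctan2(v[1],v[0])),"end s",end,"start",s.min()-end,"width",hi-lo,"origin",org,"grip-105",org+v*.105, "z",np.median(c[l==k][:,2]))
E
```

```text
q [ 0.16  0.7   0.13  1.71 -0.13  0.75 -0.49] p [ 0.566  -0.1817  0.3683] yaw -48.13
  [-0.3452, 0.2693, 0.0706] [-0.0016, 0.0012, 0.6194]
```

step_arm --steps '[[[0, -0.345, 0.269, 0.07, 0, 0, 0.62], [0, -0.345, 0.269, 0.07, 0, 0, 0.62], [0, -0.345, 0.269, 0.07, 0, 0, 0.62], [0, -0.345, 0.269, 0.07, 0, 0, 0.62], [0, -0.345, 0.269, 0.07, 0, 0, 0.62]]]'

```text
time_s: 25.33
tool_pos: [0.5312, -0.3614, 0.3381]
tool_rot: [3.117, 0.361, -0.011]
force: [0.0, -0.8, 0.4]
gripper_width: 0.5
grasp_force: 0.0
```

step_arm --steps '[[[0, 0, 0, 0, 0, 0, 0], [0, 0, 0, 0, 0, 0, 0], [0, 0, 0, 0, 0, 0, 0], [0, 0, 0, 0, 0, 0, 0]]]'

```text
time_s: 25.67
tool_pos: [0.5365, -0.3517, 0.3405]
tool_rot: [-3.115, -0.387, -0.0]
force: [0.5, 0.3, -0.2]
gripper_width: 0.5
grasp_force: 0.0
```

```bash
python3 look.py wW wrench;python3 wr.py wW.npz .005 .015; python3 wr.py wR.npz .005 .015; python3 wr.py wR3.npz .005 .015; python3 t.py
```

```text
25.6667 [ 0.53646331 -0.35174813  0.34052883] [-3.11516394e+00 -3.87327265e-01 -1.04112807e-04] 0.4996611391710046
wrench 0.73 [283.  64. 351. 274.] [ 0.5369 -0.3442  0.0101] [ 0.449 -0.395  0.007] [ 0.632 -0.321  0.012]
wrench 0.6 [ 44.  65. 134. 133.] [ 0.5697 -0.1858  0.0802] [ 0.549 -0.202  0.062] [ 0.588 -0.162  0.086]
wrench 0.44 [524. 200. 616. 279.] [ 0.54   -0.5883  0.0248] [ 0.507 -0.626  0.003] [ 0.57  -0.562  0.026]
5857 handle yaw 13.883515593173303 end s 0.5381885807828798 start -0.19923892575205587 width 0.0214606915170098 origin [ 0.46004549 -0.36848257] grip-105 [ 0.56197797 -0.34328795] z 0.01006073659810719
2653 handle yaw 13.88262395758072 end s 0.537528361121829 start -0.18050590511426934 width 0.021304098995355236 origin [ 0.45919674 -0.3678305 ] grip-105 [ 0.56112961 -0.34263747] z 0.009793934328089116
1075 handle yaw 15.364833138103384 end s 0.5262318268421576 start -0.06041924900850926 width 0.021574218254750865 origin [ 0.46109817 -0.37131743] grip-105 [ 0.56234528 -0.34349618] z 0.009833681377952874
tq [ 0.05  0.08 -0.01] f [-0.2  0.  -0.2] 0.0 0.499 yaw -75.89371110212777 q [ 0.38  0.8   0.24  1.59 -0.24  0.79 -0.6 ] p [ 0.53618148 -0.352692    0.34122297]
```

View pics/wW.png

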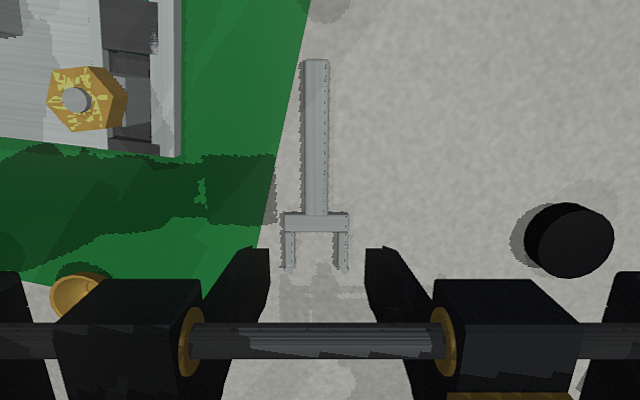

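The wrench lies alone with its handle from (315,60) to (315,212) and its jaw at (315,245). It hasn't been knocked aside. I'll pick it up.

```bash
python3 go.py .562 -.3433 .23 -76.1 .562 -.3433 .169 -76.1
```

```text
q [ 0.38  0.8   0.24  1.59 -0.24  0.79 -0.6 ] p [ 0.5362 -0.3527  0.3412] yaw -75.89
  [0.0682, -0.0069, 0.2781] [-0.0008, -0.0007, 0.0046]
  [0.0, -0.0, 0.1525] [0.0, 0.0, 0.0]
```

step_arm --steps '[[[0, 0.068, -0.007, 0.1, 0, 0, 0.005], [0, 0.068, -0.007, 0.2, 0, 0, 0.005], [0, 0.068, -0.007, 0.278, 0, 0, 0.005], [0, 0.068, -0.007, 0.278, 0, 0, 0.005], [0, 0.068, -0.007, 0.278, 0, 0, 0.005]]]'

```text
time_s: 26.23
tool_pos: [0.5608, -0.344, 0.2288]
tool_rot: [-3.116, -0.377, 0.005]
force: [-0.1, -0.6, 0.6]
gripper_width: 0.498
grasp_force: 0.0
```

```bash
python3 go.py .562 -.3433 .169 -76.1
```

```text
q [ 0.38  0.97  0.2   1.58 -0.28  0.62 -0.61] p [ 0.5608 -0.344   0.2288] yaw -76.21
  [0.0037, -0.0004, 0.1494] [-0.0036, 0.0036, -0.0025]
```

step_arm --steps '[[[0, 0.002, 0, 0.07, 0, 0, 0], [0, 0.002, 0, 0.12, 0, 0, 0], [0, 0.002, 0, 0.149, 0, 0, 0], [0, 0.002, 0, 0.149, 0, 0, 0], [-1, 0.002, 0, 0.149, 0, 0, 0]]]' --newtons 55

```text
time_s: 26.65
tool_pos: [0.5625, -0.3452, 0.1721]
tool_rot: [3.117, 0.375, 0.003]
force: [0.4, -0.7, 0.8]
gripper_width: 0.442
grasp_force: 0.0
```

step_arm --steps '[[[-1, 0, 0, 0, 0, 0, 0], [-1, 0, 0, 0, 0, 0, 0], [-1, 0, 0, 0, 0, 0, 0], [-1, 0, 0, 0, 0, 0, 0], [-1, 0, 0, 0, 0, 0, 0]]]'

```text
time_s: 27.07
tool_pos: [0.5626, -0.3449, 0.172]
tool_rot: [3.118, 0.376, 0.003]
force: [-0.3, 0.7, 7.4]
gripper_width: 0.234
grasp_force: 55.0
```

```bash
python3 t.py
```

```text
tq [0.33 0.27 0.01] f [-0.3  0.7  7.4] 55.00300168991089 0.234 yaw -76.25699001274192 q [ 0.39  1.05  0.17  1.58 -0.3   0.53 -0.6 ] p [ 0.56259095 -0.3448524   0.17198616]
```

step_arm --steps '[[[-1, 0, 0, -0.05, 0, 0, 0], [-1, 0, 0, -0.15, 0, 0, 0], [-1, 0, 0, -0.25, 0, 0, 0], [-1, 0, 0, -0.3, 0, 0, 0], [-1, 0, 0, -0.3, 0, 0, 0]]]'

```text
time_s: 27.48
tool_pos: [0.5635, -0.3461, 0.2961]
tool_rot: [3.112, 0.375, 0.013]
force: [0.5, -0.5, -2.0]
gripper_width: 0.236
grasp_force: 55.0
```

step_arm --steps '[[[-1, 0, 0, 0, 0, 0, 0], [-1, 0, 0, 0, 0, 0, 0]]]'

```text
time_s: 27.65
tool_pos: [0.5615, -0.344, 0.289]
tool_rot: [-3.117, -0.376, 0.003]
force: [0.5, 0.3, -1.9]
gripper_width: 0.235
grasp_force: 55.0
```

```bash
python3 look.py wG; python3 t.py
cat > hold.py <<'E'
# wrench in tool frame (x,y,z) from wrist view
from h import *
import sys
z=np.load(sys.argv[1]);d=z["d"];i=camera_info("wrist");v,u=np.mgrid[:400,:640]
P=np.stack([(u-i["cx"])/i["fx"]*d,(v-i["cy"])/i["fy"]*d,d],-1)@i["tool_from_camera"][:3,:3].T+i["tool_from_camera"][:3,3]
m=(d>0)&(P[...,2]>.145)&(P[...,2]<.18)&(abs(P[...,1])<.05)&(abs(P[...,0])<.2)
n,l,st,_=cv2.connectedComponentsWithStats(m.astype(np.uint8))
for k in 1+np.argsort(-st[1:,4])[:3]:
    p=P[l==k];print(len(p),np.round(np.percentile(p,[.3,50,99.7],axis=0),4).tolist())
    for x in np.arange(-.14,.14,.02):
        g=abs(p[:,0]-x)<.004
        if g.sum()>20:print(round(x,2),np.round(np.percentile(p[g][:,1],[1,99]),4),np.round(np.median(p[g][:,2]),4))
E
python3 hold.py wG.npz
```

```text
27.65 [ 0.56145608 -0.34397385  0.28900306] [-3.11699941e+00 -3.75983906e-01  3.00855277e-03] 0.23491529500677782
tq [0.09 0.06 0.01] f [ 0.   0.4 -2.9] 54.99752104282379 0.235 yaw -76.24285337188775 q [ 0.36  0.89  0.23  1.56 -0.27  0.73 -0.62] p [ 0.56134289 -0.34389156  0.28837967]
12846 [[-0.0279, -0.0236, 0.1453], [0.0239, -0.0003, 0.1615], [0.0749, 0.0234, 0.1652]]
-0.02 [-0.011   0.0102] 0.1622
0.0 [-0.0107  0.0104] 0.1618
0.02 [-0.011   0.0107] 0.1617
0.04 [-0.0109  0.0107] 0.1615
0.06 [-0.0109  0.0106] 0.1611
4098 [[-0.0769, -0.0291, 0.1613], [-0.0642, -0.0005, 0.1629], [-0.05, 0.0287, 0.1719]]
-0.08 [-0.03    0.0295] 0.1632
-0.06 [-0.0276  0.0271] 0.1639
2 [[-0.0085, -0.0112, 0.1451], [-0.0084, -0.011, 0.1453], [-0.0082, -0.0108, 0.1455]]
```

View pics/wG.png

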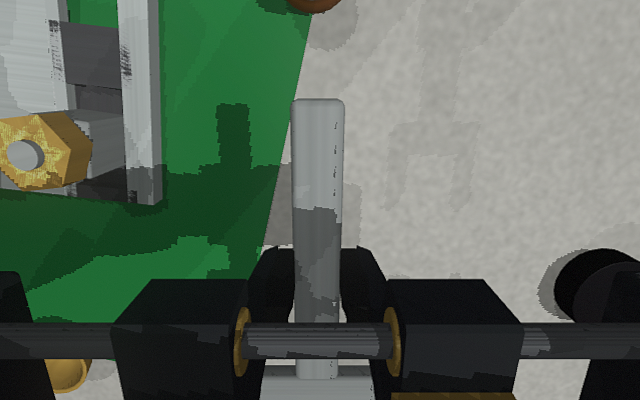

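Wrench held with the jaw centre 105 mm behind the tool along −x, and centred. I'll check heights around the planned approach to the right nut.

```bash
python3 - <<'E'
from h import *
c=np.concatenate([np.load(n+"0.npy").reshape(-1,3) for n in("scene","side")]+[np.load(f+".npz")["c"].reshape(-1,3) for f in("w0","wR","wL")])
def grid(xs,ys,st=.03):
    for y in ys:
        print(round(y,2),[int(1000*np.percentile(g[:,2],97)) if len(g:=c[(abs(c[:,0]-x)<st/2)&(abs(c[:,1]-y)<st/2)&(c[:,2]<.19)])>8 else -1 for x in xs])
print(np.round(np.arange(.61,.9,.03),2));grid(np.arange(.61,.9,.03),np.arange(.0,-.38,-.03))
print(np.round(np.arange(.40,.8,.03),2));grid(np.arange(.40,.8,.03),np.arange(.36,.1,-.03))
E
python3 go.py .65 -.27 .31 -99 .7251 -.2061 .30 -99
```

```text
[0.61 0.64 0.67 0.7  0.73 0.76 0.79 0.82 0.85 0.88]
0.0 [129, 125, 124, 19, 3, 3, 3, 1, 1, 1]
-0.03 [129, 130, 124, 19, 3, 35, 35, 1, 30, 31]
-0.06 [128, 129, 124, 19, 32, 36, 36, 36, 35, 172]
-0.09 [138, 138, 19, 19, 35, 36, 36, 36, 36, 166]
-0.12 [20, 19, 19, 19, 17, 34, 36, 36, 36, 36]
-0.15 [19, 19, 19, 19, 18, 3, 3, 33, 35, 34]
-0.18 [19, 19, 18, 18, 18, 3, 3, 1, 1, 1]
-0.21 [19, 19, 19, 18, 17, 3, 3, 1, 1, 116]
-0.24 [3, 3, 3, 3, 3, 3, 3, 1, 1, 125]
-0.27 [3, 3, 3, 42, 13, 3, 3, 1, 1, 116]
-0.3 [3, 3, 16, 45, 44, 3, 3, 1, 1, 128]
-0.33 [11, 10, 1, 44, 43, 1, 1, 1, 1, 129]
-0.36 [2, 1, 1, 1, 0, 1, 1, 1, 1, 130]
[0.4  0.43 0.46 0.49 0.52 0.55 0.58 0.61 0.64 0.67 0.7  0.73 0.76 0.79]
0.36 [5, 5, 5, 6, 6, 5, 6, 22, 1, 1, 23, 24, 2, 2]
0.33 [5, 5, 5, 5, 6, 5, 5, 22, 2, 1, 20, 26, 2, 2]
0.3 [21, 22, 21, 22, 22, 21, 21, 21, 3, 3, 3, 26, 4, 3]
0.27 [3, 3, 3, 3, 3, 3, 3, 3, 3, 3, 3, 25, 6, 3]
0.24 [3, 3, 3, 3, 3, 3, 3, 3, 3, 3, 3, 3, 3, 50]
0.21 [3, 3, 3, 3, 3, 3, 3, 3, 3, 17, 3, 3, 3, 50]
0.18 [3, 3, 3, 19, 19, 19, 19, 79, 81, 19, 3, 3, 3, 50]
0.15 [42, 3, 3, 19, 86, 81, 19, 81, 85, 31, 3, 3, 49, 50]
0.12 [42, 3, 3, 19, 83, 80, 19, 20, 77, 19, 16, 3, 50, 44]
q [ 0.36  0.89  0.23  1.56 -0.27  0.73 -0.62] p [ 0.5613 -0.3439  0.2884] yaw -76.24
  [0.2591, -0.1269, -0.0543] [-0.0031, 0.0039, 0.5057]
  [0.1604, -0.1872, 0.025] [0.0, 0.0, -0.0]
```

step_arm --steps '[[[-1, 0.259, -0.127, -0.054, 0, 0, 0.506], [-1, 0.259, -0.127, -0.054, 0, 0, 0.506], [-1, 0.259, -0.127, -0.054, 0, 0, 0.506], [-1, 0.259, -0.127, -0.054, 0, 0, 0.506], [-1, 0.259, -0.127, -0.054, 0, 0, 0.506]]]'

```text
time_s: 28.12
tool_pos: [0.6524, -0.2669, 0.3094]
tool_rot: [-3.13, 0.238, 0.003]
force: [-0.8, -0.2, -2.4]
gripper_width: 0.233
grasp_force: 55.0
```

step_arm --steps '[[[-1, 0.08, -0.094, 0.012, 0, 0, 0], [-1, 0.16, -0.187, 0.025, 0, 0, 0], [-1, 0.16, -0.187, 0.025, 0, 0, 0], [-1, 0.16, -0.187, 0.025, 0, 0, 0], [-1, 0.16, -0.187, 0.025, 0, 0, 0]]]'

```text
time_s: 28.53
tool_pos: [0.7248, -0.2068, 0.2993]
tool_rot: [-3.132, 0.245, 0.007]
force: [-0.7, -1.1, -2.2]
gripper_width: 0.231
grasp_force: 55.0
```

step_arm --steps '[[[-1, 0, 0, 0, 0, 0, 0], [-1, 0, 0, 0, 0, 0, 0], [-1, 0, 0, 0, 0, 0, 0]]]'

```text
time_s: 28.78
tool_pos: [0.7243, -0.209, 0.3019]
tool_rot: [3.13, -0.252, -0.002]
force: [-0.2, -0.8, -2.1]
gripper_width: 0.233
grasp_force: 55.0
```

```bash
python3 t.py;  python3 go.py .7251 -.2061 .2375 -99
```

```text
tq [ 0.05 -0.    0.06] f [-0.2 -0.8 -2.1] 54.997403025627136 0.233 yaw -99.18907268335168 q [ 0.05  1.02  0.4   1.21 -0.41  0.99 -1.23] p [ 0.72429963 -0.20898672  0.3019133 ]
q [ 0.05  1.02  0.4   1.21 -0.41  0.99 -1.23] p [ 0.7243 -0.209   0.3019] yaw -99.19
  [0.001, -0.0076, 0.161] [0.0015, 0.0013, -0.0042]
```

step_arm --steps '[[[-1, 0, -0.004, 0.08, 0, 0, 0], [-1, 0, -0.004, 0.16, 0, 0, 0], [-1, 0, -0.004, 0.16, 0, 0, 0], [-1, 0, -0.004, 0.16, 0, 0, 0], [-1, 0, -0.004, 0.16, 0, 0, 0]]]'

```text
time_s: 29.2
tool_pos: [0.7261, -0.2063, 0.2397]
tool_rot: [3.13, -0.248, 0.003]
force: [0.1, -0.7, -1.1]
gripper_width: 0.232
grasp_force: 55.0
```

step_arm --steps '[[[-1, 0, 0, 0, 0, 0, 0], [-1, 0, 0, 0, 0, 0, 0], [-1, 0, 0, 0, 0, 0, 0], [-1, 0, 0, 0, 0, 0, 0]]]'

```text
time_s: 29.53
tool_pos: [0.7261, -0.2053, 0.2391]
tool_rot: [3.132, -0.247, 0.003]
force: [-0.2, 0.7, -2.5]
gripper_width: 0.234
grasp_force: 55.0
```

```bash
python3 go.py .7251 -.2061 .2375 -99;python3 go.py .6708 -.1975 .2375 -99; sleep 1; python3 t.py
```

```text
q [ 0.06  1.09  0.38  1.23 -0.43  0.89 -1.21] p [ 0.7261 -0.2053  0.2391] yaw -99.02
  [-0.0021, 0.0022, 0.004] [0.0002, -0.0022, -0.0004]
q [ 0.06  1.09  0.38  1.23 -0.43  0.89 -1.21] p [ 0.7261 -0.2053  0.2391] yaw -99.02
  [-0.1396, 0.0023, 0.0038] [0.0002, -0.0022, -0.0004]
tq [0.03 0.04 0.06] f [-0.2  0.7 -2.5] 54.99749779701233 0.234 yaw -99.01970595744265 q [ 0.06  1.09  0.38  1.23 -0.43  0.89 -1.21] p [ 0.72608343 -0.20534493  0.23912043]
```

step_arm --steps '[[[-1, -0.015, 0.002, 0.003, 0, 0, 0], [-1, -0.03, 0.002, 0.003, 0, 0, 0], [-1, -0.045, 0.002, 0.003, 0, 0, 0], [-1, -0.06, 0.002, 0.003, 0, 0, 0], [-1, -0.07, 0.002, 0.003, 0, 0, 0]]]'

```text
time_s: 29.95
tool_pos: [0.6969, -0.2016, 0.2368]
tool_rot: [-3.132, 0.248, 0.001]
force: [-0.9, -0.4, -2.1]
gripper_width: 0.236
grasp_force: 55.0
```

step_arm --steps '[[[-1, -0.015, 0, 0, 0, 0, 0], [-1, -0.03, 0, 0, 0, 0, 0], [-1, -0.045, 0, 0, 0, 0, 0], [-1, -0.06, 0, 0, 0, 0, 0], [-1, -0.069, 0, 0, 0, 0, 0]]]'

```text
time_s: 30.37
tool_pos: [0.6698, -0.1972, 0.2367]
tool_rot: [-3.132, 0.248, 0.001]
force: [0.2, -0.4, -1.6]
gripper_width: 0.23
grasp_force: 55.0
```

step_arm --steps '[[[-1, 0, 0, 0, 0, 0, 0], [-1, 0, 0, 0, 0, 0, 0]]]'

```text
time_s: 30.53
tool_pos: [0.6707, -0.1973, 0.2369]
tool_rot: [-3.132, 0.247, -0.001]
force: [0.4, 0.1, -2.2]
gripper_width: 0.231
grasp_force: 55.0
```

```bash
python3 t.py; python3 go.py .6708 -.1975 .2375 -99; python3 look.py wS; python3 hold.py wS.npz|head -8
```

```text
tq [0.04 0.01 0.03] f [ 0.4  0.1 -2.2] 54.99759793281555 0.231 yaw -99.03053137454566 q [ 0.05  1.02  0.35  1.45 -0.44  0.75 -1.15] p [ 0.67074186 -0.19731104  0.23685838]
q [ 0.05  1.02  0.35  1.45 -0.44  0.75 -1.15] p [ 0.6707 -0.1973  0.2369] yaw -99.03
  [0.0002, 0.0004, -0.0016] [-0.0001, -0.0004, -0.0007]
30.5333 [ 0.67074186 -0.19731104  0.23685838] [-3.13181554e+00  2.47318860e-01 -5.51341659e-04] 0.23100828410604757
12849 [[-0.0279, -0.0237, 0.1452], [0.0239, -0.0001, 0.1615], [0.0749, 0.0232, 0.1652]]
-0.02 [-0.0111  0.0105] 0.1622
0.0 [-0.0108  0.0103] 0.1618
0.02 [-0.0111  0.0106] 0.1617
0.04 [-0.0111  0.0106] 0.1614
0.06 [-0.011   0.0106] 0.1612
4094 [[-0.0767, -0.0293, 0.1612], [-0.0642, -0.0001, 0.1628], [-0.0499, 0.0286, 0.1719]]
-0.08 [-0.0301  0.0299] 0.1631
```

View pics/wS.png

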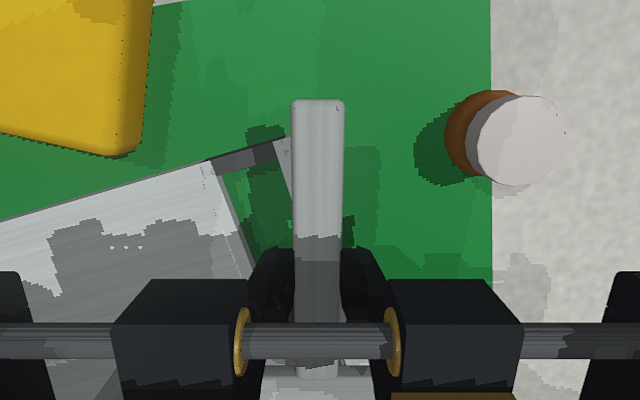

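The wrench slid on with no force. The jaws are hidden under the gripper, but the handle is still straight at (318,180). Now I'll turn clockwise about the nut axis.

step_arm --steps '[[[-1, -0.0006, 0.0183, 0, 0, 0, 0.0889], [-1, -0.0026, 0.0365, 0, 0, 0, 0.1778], [-1, -0.0057, 0.0546, 0, 0, 0, 0.2667], [-1, -0.0102, 0.0724, 0, 0, 0, 0.3556], [-1, -0.0158, 0.0898, 0, 0, 0, 0.4444]]]'

```text
time_s: 31.0
tool_pos: [0.6607, -0.2284, 0.2364]
tool_rot: [-3.036, 0.782, -0.001]
force: [1.0, 6.5, -1.9]
gripper_width: 0.23
grasp_force: 56.3
```

```bash
python3 t.py
```

```text
tq [ 1.32 -0.42  0.79] f [ 1.   6.5 -1.9] 56.33961260318756 0.23 yaw -118.89198366175924 q [ 0.07  1.04  0.43  1.45 -0.55  0.78 -1.37] p [ 0.66070399 -0.22842177  0.23635263]
```

step_arm --steps '[[[-1, -0.0006, 0.0183, 0, 0, 0, 0.0889], [-1, -0.0026, 0.0365, 0, 0, 0, 0.1778], [-1, -0.0057, 0.0546, 0, 0, 0, 0.2667], [-1, -0.0102, 0.0724, 0, 0, 0, 0.3556]]]'

```text
time_s: 31.33
tool_pos: [0.6439, -0.2521, 0.2367]
tool_rot: [-2.899, 1.196, -0.004]
force: [4.1, 4.6, -1.2]
gripper_width: 0.235
grasp_force: 56.3
```

```bash
python3 t.py
```

```text
tq [ 1.1  -0.84  0.82] f [ 4.1  4.6 -1.2] 56.3065105676651 0.235 yaw -134.85374618524887 q [ 0.07  1.04  0.49  1.48 -0.63  0.78 -1.54] p [ 0.64392597 -0.25212748  0.2367208 ]
```

step_arm --steps '[[[-1, -0.0002, 0.0092, 0, 0, 0, 0.0444], [-1, -0.0006, 0.0183, 0, 0, 0, 0.0889]]]'

```text
time_s: 31.5
tool_pos: [0.6387, -0.2573, 0.2369]
tool_rot: [-2.856, 1.295, -0.005]
force: [4.9, 3.4, -2.5]
gripper_width: 0.236
grasp_force: 56.2
```

```bash
python3 t.py
```

```text
tq [ 0.94 -0.91  0.79] f [ 4.9  3.4 -2.5] 56.228392124176025 0.236 yaw -138.7957730988088 q [ 0.08  1.04  0.51  1.49 -0.65  0.78 -1.58] p [ 0.63869159 -0.25734376  0.23685578]
```

step_arm --steps '[[[-1, -0.0002, 0.0092, 0, 0, 0, 0.0444], [-1, -0.0006, 0.0183, 0, 0, 0, 0.0889]]]'

```text
time_s: 31.67
tool_pos: [0.6333, -0.262, 0.237]
tool_rot: [-2.81, 1.393, -0.006]
force: [4.3, 3.3, -2.1]
gripper_width: 0.233
grasp_force: 56.2
```

```bash
python3 t.py
```

```text
tq [ 0.86 -0.98  0.71] f [ 4.3  3.3 -2.1] 56.24732851982117 0.233 yaw -142.75679842007463 q [ 0.08  1.04  0.52  1.5  -0.67  0.78 -1.62] p [ 0.63329421 -0.26200831  0.23696854]
```

step_arm --steps '[[[-1, -0.0002, 0.0092, 0, 0, 0, 0.0444], [-1, -0.0006, 0.0183, 0, 0, 0, 0.0889]]]'

```text
time_s: 31.83
tool_pos: [0.6274, -0.2664, 0.237]
tool_rot: [-2.76, 1.491, -0.006]
force: [3.7, 3.6, -2.1]
gripper_width: 0.236
grasp_force: 56.2
```

```bash
python3 t.py
```

```text
tq [ 0.78 -1.11  0.73] f [ 3.7  3.6 -2.1] 56.22767150402069 0.236 yaw -146.75699730187475 q [ 0.08  1.04  0.53  1.52 -0.69  0.77 -1.67] p [ 0.6274292  -0.26641085  0.23702971]
```

step_arm --steps '[[[-1, -0.0002, 0.0092, 0, 0, 0, 0.0444]]]'

```text
time_s: 31.92
tool_pos: [0.6244, -0.2684, 0.2371]
tool_rot: [-2.733, 1.539, -0.007]
force: [5.3, 3.4, -2.3]
gripper_width: 0.235
grasp_force: 56.2
```

```bash
python3 t.py; python3 look.py wS2; python3 hold.py wS2.npz
```

```text
tq [ 0.72 -1.18  0.82] f [ 5.3  3.4 -2.3] 56.211753487586975 0.235 yaw -148.75605721757108 q [ 0.08  1.04  0.54  1.52 -0.7   0.77 -1.69] p [ 0.62435736 -0.2684415   0.23705978]
31.9167 [ 0.62435736 -0.2684415   0.23705978] [-2.73318934  1.53869916 -0.00653151] 0.23549045013580197
12821 [[-0.0282, -0.0239, 0.1453], [0.024, -0.0017, 0.1615], [0.0748, 0.023, 0.1655]]
-0.02 [-0.0103  0.0108] 0.1621
0.0 [-0.011   0.0101] 0.1617
0.02 [-0.0121  0.0095] 0.1617
0.04 [-0.013   0.0083] 0.1615
0.06 [-0.0141  0.0076] 0.1611
3979 [[-0.0769, -0.0279, 0.1613], [-0.0645, 0.0008, 0.1629], [-0.05, 0.0285, 0.1718]]
-0.08 [-0.0277  0.0291] 0.1632
-0.06 [-0.0269  0.0268] 0.1637
```

step_arm --steps '[[[-1, -0.0002, 0.0092, 0, 0, 0, 0.0444], [-1, -0.0002, 0.0092, 0, 0, 0, 0.0444]]]'

```text
time_s: 32.13
tool_pos: [0.6209, -0.2705, 0.2371]
tool_rot: [-2.706, 1.587, -0.006]
force: [5.1, 4.0, -2.6]
gripper_width: 0.233
grasp_force: 56.0
```

```bash
python3 t.py
```

```text
tq [ 0.77 -1.02  0.77] f [ 5.1  4.  -2.6] 56.03835046291351 0.233 yaw -150.77467792709524 q [ 0.08  1.04  0.55  1.53 -0.71  0.77 -1.71] p [ 0.6208953  -0.27049434  0.23707876]
```

step_arm --steps '[[[-1, -0.0002, 0.0092, 0, 0, 0, 0.0444], [-1, -0.0002, 0.0092, 0, 0, 0, 0.0444]]]'

```text
time_s: 32.3
tool_pos: [0.6181, -0.2718, 0.2371]
tool_rot: [-2.678, 1.632, -0.006]
force: [5.8, 3.9, -0.9]
gripper_width: 0.23
grasp_force: 56.3
```

```bash
python3 t.py; python3 look.py wS3; python3 hold.py wS3.npz | head -6
python3 - <<'E'
from h import *
for n in("scene","side"):
    im,d=camera(n);c=cloud(n,d)
    m=(np.hypot(c[...,0]-.567,c[...,1]+.181)<.06)
    ys,xs=np.where(m);print(n,xs.min(),xs.max(),ys.min(),ys.max())
    u,v=int(np.median(xs)),int(np.median(ys));cv2.imwrite(f"pics/{n}S.png",cv2.resize(im[max(v-50,0):v+50,max(u-65,0):u+65],None,fx=4.6,fy=4.6,interpolation=cv2.INTER_CUBIC))
E
```

```text
tq [ 0.88 -1.17  0.81] f [ 5.8  3.9 -0.9] 56.318848729133606 0.23 yaw -152.71658523575542 q [ 0.08  1.04  0.55  1.54 -0.72  0.77 -1.73] p [ 0.61808117 -0.27176985  0.23708177]
32.3 [ 0.61808117 -0.27176985  0.23708177] [-2.67776937  1.63184515 -0.00610327] 0.22976866749071623
12852 [[-0.0281, -0.0239, 0.1452], [0.0239, -0.0018, 0.1615], [0.0748, 0.0231, 0.1655]]
-0.02 [-0.0103  0.0108] 0.1621
0.0 [-0.011   0.0101] 0.1617
0.02 [-0.0122  0.0091] 0.1617
0.04 [-0.0132  0.0083] 0.1614
0.06 [-0.0141  0.0072] 0.1612
scene 267 319 24 259
side 291 330 31 221
```

View pics/sceneS.png

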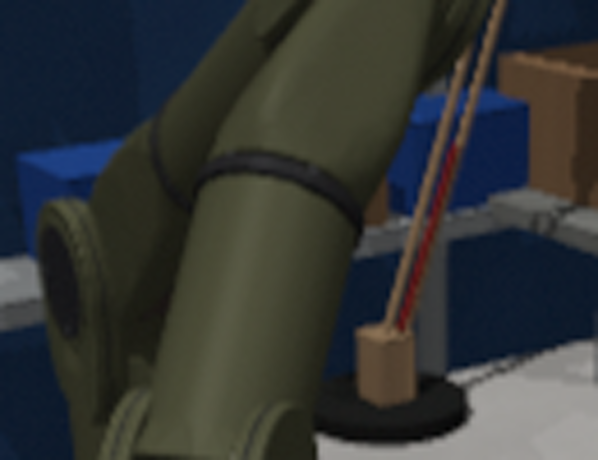

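step_arm --steps '[[[-1, -0.0002, 0.0092, 0, 0, 0, 0.0444], [-1, -0.0006, 0.0183, 0, 0, 0, 0.0889], [-1, -0.0006, 0.0183, 0, 0, 0, 0.0889]]]'

```text
time_s: 32.7
tool_pos: [0.6126, -0.2741, 0.2372]
tool_rot: [-2.619, 1.721, -0.008]
force: [7.9, 4.5, -2.7]
gripper_width: 0.231
grasp_force: 57.3
```

```bash
python3 t.py; python3 look.py wS4; python3 hold.py wS4.npz | head -6
python3 - <<'E'
from h import *
ims=[]
for n in("scene","side"):
    im,d=camera(n);i=camera_info(n)
    q=i["camera_from_world"]@[.567,-.181,.075,1];u,v=int(i["fx"]*q[0]/q[2]+i["cx"]),int(i["fy"]*q[1]/q[2]+i["cy"])
    ims.append(cv2.resize(im[v-40:v+40,u-40:u+40],(400,400),interpolation=cv2.INTER_CUBIC))
cv2.imwrite("pics/S4.png",np.hstack(ims))
E
```

```text
tq [ 1.1  -1.63  1.02] f [ 7.9  4.5 -2.7] 57.28561549214646 0.231 yaw -156.61039281627552 q [ 0.08  1.04  0.57  1.55 -0.74  0.77 -1.77] p [ 0.61262348 -0.27406854  0.23722191]
32.7 [ 0.61262348 -0.27406854  0.23722191] [-2.61908192  1.72075514 -0.00799483] 0.2313470345829353
12816 [[-0.0281, -0.0238, 0.1453], [0.024, -0.0023, 0.1614], [0.0747, 0.023, 0.1655]]
-0.02 [-0.0099  0.0112] 0.1622
0.0 [-0.011  0.01 ] 0.1617
0.02 [-0.0126  0.0091] 0.1617
0.04 [-0.0139  0.0075] 0.1613
0.06 [-0.0152  0.0063] 0.161
```

View pics/S4.png

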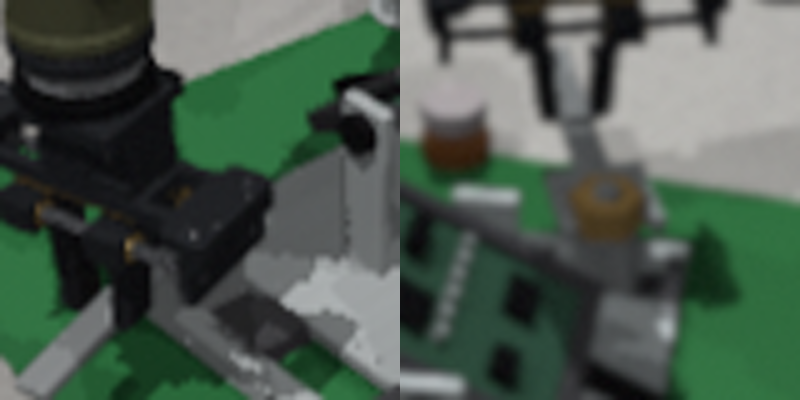

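The side view (right, 605,200) shows the jaws around the nut. Torque is now climbing past 1.4 N m, so the nut is at its stop. I'll push a little more to confirm.

step_arm --steps '[[[-1, -0.0002, 0.0092, 0, 0, 0, 0.0444], [-1, -0.0006, 0.0183, 0, 0, 0, 0.0889], [-1, -0.0006, 0.0183, 0, 0, 0, 0.0889]]]'

```text
time_s: 33.1
tool_pos: [0.6064, -0.276, 0.2372]
tool_rot: [-2.558, 1.808, -0.008]
force: [8.3, 5.5, -2.5]
gripper_width: 0.235
grasp_force: 57.8
```

```bash
cat > nt.py <<'E'
from h import *
import sys
N=np.array([float(sys.argv[1]),float(sys.argv[2])]);o=get_obs();r=np.array(o["tool_pos"][:2])-N;F=o["force"]
print("nut torque",round(r[0]*F[1]-r[1]*F[0]+o["wrist_torque"][2],2))
E
python3 nt.py .5671 -.1811; python3 t.py
```

```text
Traceback (most recent call last):
  File "nt.py", line 1, in <module>
    from h import *
  File "h.py", line 2, in <module>
    from scipy.spatial.transform import Rotation as R
  File "scipy/spatial/_ckdtree.pyx", line 11, in init scipy.spatial._ckdtree
  File "nt.py", line 3, in <module>
    N=np.array([float(sys.argv[1]),float(sys.argv[2])]);o=get_obs();r=np.array(o["tool_pos"][:2])-N;F=o["force"]
                                                          ^^^^^^^
NameError: name 'get_obs' is not defined
Traceback (most recent call last):
  File "t.py", line 1, in <module>
    from h import *
  File "h.py", line 2, in <module>
    from scipy.spatial.transform import Rotation as R
  File "scipy/spatial/_ckdtree.pyx", line 11, in init scipy.spatial._ckdtree
  File "nt.py", line 3, in <module>
    N=np.array([float(sys.argv[1]),float(sys.argv[2])]);o=get_obs();r=np.array(o["tool_pos"][:2])-N;F=o["force"]
                      ~~~~~~~~^^^
IndexError: list index out of range
```

The file name nt.py clashed with a standard module, so I'll rename it.

```bash
mv nt.py nuttq.py; rm -rf __pycache__/nt.*; python3 nuttq.py .5671 -.1811; python3 t.py; python3 look.py wS5; python3 hold.py wS5.npz|head -7
```

```text
nut torque 2.13
tq [ 1.32 -1.82  1.13] f [ 8.3  5.5 -2.5] 57.843333380296826 0.235 yaw -160.52944057564775 q [ 0.08  1.04  0.58  1.57 -0.76  0.76 -1.81] p [ 0.60642212 -0.27602817  0.23722177]
33.1 [ 0.60642212 -0.27602817  0.23722177] [-2.55751529  1.80844465 -0.0075924 ] 0.23503095440363198
12808 [[-0.0282, -0.0238, 0.1453], [0.024, -0.0026, 0.1614], [0.0747, 0.0229, 0.1656]]
-0.02 [-0.0098  0.0111] 0.1622
0.0 [-0.0109  0.0101] 0.1617
0.02 [-0.0128  0.0086] 0.1616
0.04 [-0.0142  0.0074] 0.1613
0.06 [-0.0157  0.0059] 0.161
3857 [[-0.0773, -0.026, 0.1615], [-0.0647, 0.0023, 0.1631], [-0.0502, 0.0285, 0.1719]]
```

step_arm --steps '[[[-1, -0.0006, -0.0183, 0, 0, 0, -0.0889], [-1, -0.0026, -0.0365, 0, 0, 0, -0.1778], [-1, -0.0026, -0.0365, 0, 0, 0, -0.1778]]]'

```text
time_s: 33.4
tool_pos: [0.6157, -0.2723, 0.2361]
tool_rot: [-2.681, 1.633, 0.004]
force: [-1.9, 3.2, -1.4]
gripper_width: 0.233
grasp_force: 55.1
```

```bash
python3 nuttq.py .5671 -.1811; python3 t.py; python3 look.py wS6; python3 hold.py wS6.npz|head -7
```

```text
nut torque 0.13
tq [0.82 0.42 0.15] f [-1.9  3.2 -1.4] 55.08283317089081 0.233 yaw -152.69410196721714 q [ 0.08  1.04  0.55  1.54 -0.71  0.77 -1.73] p [ 0.61565493 -0.27230148  0.23607374]
33.4 [ 0.61565493 -0.27230148  0.23607374] [-2.68082944  1.63298388  0.00399715] 0.23251461721876449
12813 [[-0.028, -0.0239, 0.1452], [0.0238, -0.0007, 0.1616], [0.0747, 0.023, 0.1653]]
-0.02 [-0.0108  0.0103] 0.1621
0.0 [-0.011   0.0101] 0.1618
0.02 [-0.0112  0.01  ] 0.1617
0.04 [-0.0117  0.01  ] 0.1616
0.06 [-0.0117  0.0096] 0.1614
4063 [[-0.0766, -0.0295, 0.161], [-0.0642, -0.0003, 0.1626], [-0.0497, 0.0284, 0.1718]]
```

step_arm --steps '[[[-1, -0.0006, -0.0183, 0, 0, 0, -0.0889], [-1, -0.0026, -0.0365, 0, 0, 0, -0.1778], [-1, -0.0026, -0.0365, 0, 0, 0, -0.1778]]]'

```text
time_s: 33.7
tool_pos: [0.627, -0.2658, 0.236]
tool_rot: [-2.786, 1.449, 0.004]
force: [-2.4, 2.9, -2.2]
gripper_width: 0.233
grasp_force: 55.0
```

```bash
python3 nuttq.py .5671 -.1811; python3 t.py; python3 look.py wS7; python3 hold.py wS7.npz|head -7
python3 - <<'E'
from h import *
for f in("wS","wS5","wS7"):
    z=np.load(f+".npz");c=z["c"];m=(np.hypot(c[...,0]-.567,c[...,1]+.181)<.06)&(c[...,2]<.1);print(f,m.sum(),[ (round(h,3),int((m&(abs(c[...,2]-h)<.004)).sum())) for h in(.018,.057,.075,.083)])
E
```

```text
nut torque 0.1
tq [0.67 0.65 0.13] f [-2.4  2.9 -2.2] 55.0342458486557 0.233 yaw -144.9617129395927 q [ 0.08  1.04  0.53  1.51 -0.67  0.78 -1.65] p [ 0.62702897 -0.26579664  0.23604249]
33.7 [ 0.62702897 -0.26579664  0.23604249] [-2.78591097  1.44907082  0.00435034] 0.23270035829005734
12826 [[-0.0281, -0.0239, 0.1453], [0.0238, -0.0006, 0.1616], [0.0748, 0.023, 0.1656]]
-0.02 [-0.0109  0.0103] 0.1621
0.0 [-0.0109  0.0101] 0.1618
0.02 [-0.0112  0.0101] 0.1617
0.04 [-0.0112  0.01  ] 0.1616
0.06 [-0.0115  0.01  ] 0.1614
4061 [[-0.0765, -0.0295, 0.161], [-0.0642, -0.0003, 0.1626], [-0.0498, 0.0284, 0.1716]]
wS 4624 [(0.018, 439), (0.057, 0), (0.075, 3592), (0.083, 0)]
wS5 4643 [(0.018, 465), (0.057, 0), (0.075, 3417), (0.083, 0)]
wS7 4634 [(0.018, 200), (0.057, 0), (0.075, 3524), (0.083, 0)]
```

step_arm --steps '[[[-1, -0.0002, -0.0092, 0, 0, 0, -0.0444], [-1, -0.0006, -0.0183, 0, 0, 0, -0.0889], [-1, -0.0006, -0.0183, 0, 0, 0, -0.0889]]]'

```text
time_s: 34.0
tool_pos: [0.6322, -0.2621, 0.2362]
tool_rot: [-2.834, 1.354, 0.005]
force: [-3.7, 2.5, -2.7]
gripper_width: 0.236
grasp_force: 55.0
```

```bash
python3 nuttq.py .5671 -.1811; python3 t.py
```

```text
nut torque -0.06
tq [0.75 0.73 0.08] f [-3.7  2.5 -2.7] 54.99844014644623 0.236 yaw -141.05782702295838 q [ 0.08  1.04  0.52  1.5  -0.65  0.78 -1.6 ] p [ 0.63222122 -0.26207783  0.23615563]
```

step_arm --steps '[[[-1, -0.0002, -0.0092, 0, 0, 0, -0.0444], [-1, -0.0006, -0.0183, 0, 0, 0, -0.0889], [-1, -0.0006, -0.0183, 0, 0, 0, -0.0889]]]'

```text
time_s: 34.25
tool_pos: [0.6376, -0.2574, 0.2361]
tool_rot: [-2.88, 1.254, 0.005]
force: [-3.2, 3.6, -3.0]
gripper_width: 0.228
grasp_force: 55.0
```

```bash
python3 nuttq.py .5671 -.1811; python3 t.py
```

```text
nut torque 0.05
tq [0.71 0.85 0.04] f [-3.2  3.6 -3. ] 54.99794661998749 0.228 yaw -137.06781017033427 q [ 0.08  1.04  0.5   1.49 -0.63  0.78 -1.56] p [ 0.63763079 -0.25738189  0.2361051 ]
```

step_arm --steps '[[[-1, 0.01, 0, 0, 0, 0, 0], [-1, 0.025, 0, 0, 0, 0, 0], [-1, 0.04, 0, 0, 0, 0, 0]]]'

```text
time_s: 34.5
tool_pos: [0.6427, -0.2626, 0.2317]
tool_rot: [-2.868, 1.252, 0.052]
force: [-25.5, 24.4, -0.3]
gripper_width: 0.234
grasp_force: 55.0
```

step_arm --steps '[[[-1, 0.03, 0, 0, 0, 0, 0], [-1, 0.06, 0, 0, 0, 0, 0], [-1, 0.09, 0, 0, 0, 0, 0], [-1, 0.12, 0, 0, 0, 0, 0], [-1, 0.12, 0, 0, 0, 0, 0]]]'

```text
time_s: 34.92
tool_pos: [0.683, -0.308, 0.2376]
tool_rot: [2.875, -1.256, 0.01]
force: [0.8, -0.9, -1.9]
gripper_width: 0.23
grasp_force: 55.0
```

step_arm --steps '[[[-1, 0, 0, -0.1, 0, 0, 0], [-1, 0, 0, -0.2, 0, 0, 0], [-1, 0, 0, -0.3, 0, 0, 0], [-1, 0, 0, -0.35, 0, 0, 0], [-1, 0, 0, -0.35, 0, 0, 0]]]'

```text
time_s: 35.33
tool_pos: [0.6829, -0.3064, 0.3841]
tool_rot: [2.878, -1.254, 0.021]
force: [0.9, -0.8, -1.2]
gripper_width: 0.229
grasp_force: 55.0
```

```bash
python3 look.py wS8; python3 hold.py wS8.npz|head -7;python3 go.py .55 -.24 .4 -60; python3 go.py .567 -.32 .4 -2
```

```text
35.3333 [ 0.68291263 -0.30638869  0.3840893 ] [ 2.87781239 -1.25409955  0.02079227] 0.22914601458450193
12846 [[-0.028, -0.0237, 0.1452], [0.0238, -0.0002, 0.1616], [0.0748, 0.0231, 0.1654]]
-0.02 [-0.0112  0.0104] 0.1622
0.0 [-0.0109  0.0101] 0.1618
0.02 [-0.0113  0.0105] 0.1617
0.04 [-0.0112  0.0105] 0.1615
0.06 [-0.0109  0.0104] 0.1612
4105 [[-0.0768, -0.0294, 0.1613], [-0.0644, -0.0007, 0.1628], [-0.0498, 0.0285, 0.1721]]
q [ 0.12  0.96  0.6   1.18 -0.54  1.15 -1.66] p [ 0.6823 -0.3056  0.3802] yaw -137.1
  [-0.115, 0.0435, -0.0174] [0.0013, -0.0031, -0.5711]
  [-0.1225, -0.0107, -0.0171] [0.0013, -0.0031, -0.5711]
  [-0.1058, -0.0628, -0.0168] [0.0013, -0.0031, -0.5711]
q [ 0.12  0.96  0.6   1.18 -0.54  1.15 -1.66] p [ 0.6823 -0.3056  0.3802] yaw -137.1
  [-0.0424, 0.0589, -0.0128] [0.0024, -0.0018, -0.7505]
  [-0.068, 0.0254, -0.0128] [0.0024, -0.0018, -0.7505]
  [-0.0706, -0.0167, -0.0127] [0.0024, -0.0018, -0.7505]
  [-0.0494, -0.0532, -0.0125] [0.0024, -0.0018, -0.7505]
```

```bash
python3 go.py .55 -.33 .37 -76
```

```text
q [ 0.12  0.96  0.6   1.18 -0.54  1.15 -1.66] p [ 0.6823 -0.3056  0.3802] yaw -137.1
  [-0.0903, 0.142, 0.0118] [0.0013, -0.0048, -0.6788]
  [-0.1499, 0.0764, 0.0122] [0.0013, -0.0048, -0.6788]
```

step_arm --steps '[[[-1, -0.09, 0.142, 0.012, 0, -0.005, -0.679], [-1, -0.09, 0.142, 0.012, 0, -0.005, -0.679], [-1, -0.09, 0.142, 0.012, 0, -0.005, -0.679], [-1, -0.09, 0.142, 0.012, 0, -0.005, -0.679], [-1, -0.09, 0.142, 0.012, 0, -0.005, -0.679]]]'

```text
time_s: 35.8
tool_pos: [0.6148, -0.3167, 0.3695]
tool_rot: [-3.106, 0.444, 0.011]
force: [1.6, 0.5, -2.3]
gripper_width: 0.234
grasp_force: 55.0
```

step_arm --steps '[[[-1, -0.15, 0.076, 0.012, 0, -0.005, -0.679], [-1, -0.15, 0.076, 0.012, 0, -0.005, -0.679], [-1, -0.15, 0.076, 0.012, 0, -0.005, -0.679], [-1, -0.15, 0.076, 0.012, 0, -0.005, -0.679], [-1, -0.15, 0.076, 0.012, 0, -0.005, -0.679]]]'

```text
time_s: 36.22
tool_pos: [0.5485, -0.3288, 0.3652]
tool_rot: [-3.111, -0.39, 0.015]
force: [-0.5, 0.3, -1.5]
gripper_width: 0.231
grasp_force: 55.0
```

step_arm --steps '[[[-1, 0, 0, 0, 0, 0, 0], [-1, 0, 0, 0, 0, 0, 0], [-1, 0, 0, 0, 0, 0, 0]]]'

```text
time_s: 36.47
tool_pos: [0.5496, -0.3287, 0.3661]
tool_rot: [-3.114, -0.383, 0.013]
force: [-0.2, 0.7, -2.3]
gripper_width: 0.23
grasp_force: 55.0
```

```bash
python3 look.py wV; python3 -c "
from fit import *
print(hexfit('wV.npz',.567,-.1806))"; python3 hold.py wV.npz|head -7; python3 t.py
```

```text
36.4667 [ 0.54964811 -0.32872207  0.36610107] [-3.11400364 -0.38274241  0.01320242] 0.23007185256885995
(array([ 0.56822866, -0.18143459]), np.int64(57), array([0.03970821, 0.04010855, 0.03973145]), np.float64(0.08046099554808772), 2684)
12865 [[-0.028, -0.0236, 0.1452], [0.024, -0.0003, 0.1615], [0.0749, 0.0233, 0.1656]]
-0.02 [-0.0109  0.0105] 0.1622
0.0 [-0.0106  0.0104] 0.1618
0.02 [-0.011   0.0107] 0.1617
0.04 [-0.0109  0.0107] 0.1614
0.06 [-0.0109  0.0107] 0.1612
4096 [[-0.0768, -0.0292, 0.1613], [-0.0642, -0.0005, 0.1629], [-0.0498, 0.0287, 0.172]]
tq [ 0.02  0.09 -0.06] f [ 0.1 -0.3 -2. ] 54.99766945838928 0.233 yaw -75.96384192580408 q [ 0.31  0.77  0.29  1.56 -0.26  0.85 -0.63] p [ 0.54978806 -0.32873521  0.36639744]
```

View pics/wV.png

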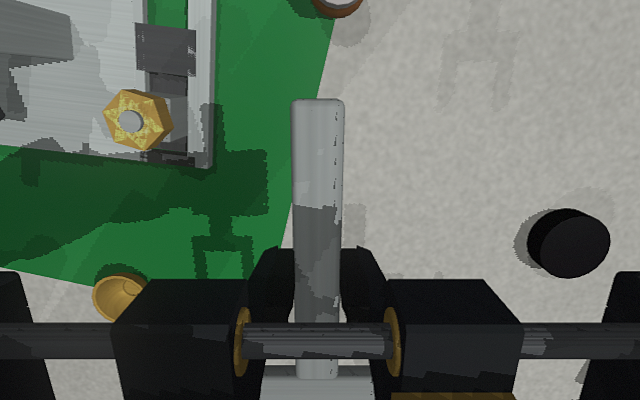

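The R nut's flat now reads about 57° (equivalent to −3°), not the roughly 48° of full tightness. Either backing the wrench off or the jammed retract turned it back about 10°. I'll re-engage, turn to the stop again, and this time lift the wrench straight up off the nut.

```bash
python3 go.py .7022 -.2684 .31 -123 .7022 -.2684 .238 -123
```

```text
q [ 0.31  0.77  0.29  1.56 -0.26  0.85 -0.63] p [ 0.5498 -0.3287  0.3664] yaw -75.96
  [0.2036, -0.0266, 0.0691] [-0.0009, 0.0058, 0.5226]
  [0.1758, -0.1057, 0.0699] [-0.0009, 0.0058, 0.5226]
  [-0.0, 0.0, 0.18] [-0.0, -0.0, 0.0]
```

step_arm --steps '[[[-1, 0.204, -0.027, 0.069, 0, 0.006, 0.523], [-1, 0.204, -0.027, 0.069, 0, 0.006, 0.523], [-1, 0.204, -0.027, 0.069, 0, 0.006, 0.523], [-1, 0.204, -0.027, 0.069, 0, 0.006, 0.523], [-1, 0.204, -0.027, 0.069, 0, 0.006, 0.523]]]'

```text
time_s: 36.93
tool_pos: [0.6271, -0.2973, 0.3379]
tool_rot: [-3.129, 0.257, 0.007]
force: [-0.3, -0.4, -2.3]
gripper_width: 0.229
grasp_force: 55.0
```

step_arm --steps '[[[-1, 0.176, -0.106, 0.07, 0, 0.006, 0.523], [-1, 0.176, -0.106, 0.07, 0, 0.006, 0.523], [-1, 0.176, -0.106, 0.07, 0, 0.006, 0.523], [-1, 0.176, -0.106, 0.07, 0, 0.006, 0.523], [-1, 0.176, -0.106, 0.07, 0, 0.006, 0.523]]]'

```text
time_s: 37.35
tool_pos: [0.7027, -0.2679, 0.3101]
tool_rot: [-3.013, 0.89, -0.001]
force: [0.1, 0.4, -2.3]
gripper_width: 0.235
grasp_force: 55.0
```

step_arm --steps '[[[-1, 0, 0, 0.09, 0, 0, 0], [-1, 0, 0, 0.18, 0, 0, 0], [-1, 0, 0, 0.18, 0, 0, 0], [-1, 0, 0, 0.18, 0, 0, 0], [-1, 0, 0, 0.18, 0, 0, 0]]]'

```text
time_s: 37.77
tool_pos: [0.703, -0.2695, 0.2413]
tool_rot: [3.012, -0.892, 0.007]
force: [0.4, -0.3, -0.7]
gripper_width: 0.229
grasp_force: 55.0
```

step_arm --steps '[[[-1, 0, 0, 0, 0, 0, 0], [-1, 0, 0, 0, 0, 0, 0], [-1, 0, 0, 0, 0, 0, 0]]]'

```text
time_s: 38.02
tool_pos: [0.7033, -0.2687, 0.2413]
tool_rot: [-3.012, 0.891, -0.008]
force: [0.1, -0.9, -2.5]
gripper_width: 0.232
grasp_force: 55.0
```

```bash
python3 t.py; python3 go.py .6561 -.2384 .237 -123
```

```text
tq [0.09 0.08 0.  ] f [ 0.1 -0.9 -2.5] 54.99757468700409 0.232 yaw -122.96386042166087 q [ 0.1   1.11  0.49  1.24 -0.56  0.92 -1.45] p [ 0.70325058 -0.26869116  0.24131411]
q [ 0.1   1.11  0.49  1.24 -0.56  0.92 -1.45] p [ 0.7033 -0.2687  0.2413] yaw -122.96
  [-0.1402, 0.0006, 0.0102] [-0.0027, -0.0056, 0.0008]
```

step_arm --steps '[[[-1, -0.015, 0, 0.01, 0, -0.005, 0], [-1, -0.03, 0, 0.01, 0, -0.005, 0], [-1, -0.045, 0, 0.01, 0, -0.005, 0], [-1, -0.06, 0, 0.01, 0, -0.005, 0], [-1, -0.07, 0, 0.01, 0, -0.005, 0]]]'

```text
time_s: 38.43
tool_pos: [0.6785, -0.2523, 0.2351]
tool_rot: [-3.01, 0.891, 0.005]
force: [1.0, 0.3, -1.8]
gripper_width: 0.231
grasp_force: 55.0
```

step_arm --steps '[[[-1, -0.015, 0, 0, 0, 0, 0], [-1, -0.03, 0, 0, 0, 0, 0], [-1, -0.045, 0, 0, 0, 0, 0], [-1, -0.06, 0, 0, 0, 0, 0], [-1, -0.07, 0, 0, 0, 0, 0]]]'

```text
time_s: 38.85
tool_pos: [0.655, -0.2374, 0.2352]
tool_rot: [-3.01, 0.891, 0.004]
force: [0.1, -0.6, -1.8]
gripper_width: 0.238
grasp_force: 55.0
```

step_arm --steps '[[[-1, 0, 0, 0, 0, 0, 0], [-1, 0, 0, 0, 0, 0, 0]]]'

```text
time_s: 39.02
tool_pos: [0.6556, -0.2377, 0.2352]
tool_rot: [-3.01, 0.891, 0.004]
force: [-0.2, -1.0, -2.9]
gripper_width: 0.237
grasp_force: 55.0
```

```bash
python3 nuttq.py .568 -.1812;python3 t.py; python3 go.py .6561 -.2384 .237 -123
```

```text
nut torque -0.04
tq [0.01 0.1  0.06] f [-0.2 -1.  -2.9] 54.99905169010162 0.237 yaw -122.98149684277874 q [ 0.07  1.04  0.46  1.45 -0.58  0.78 -1.4 ] p [ 0.65557842 -0.2377472   0.23524643]
q [ 0.07  1.04  0.46  1.45 -0.58  0.78 -1.4 ] p [ 0.6556 -0.2377  0.2352] yaw -122.98
  [0.002, 0.0007, -0.0044] [-0.0019, 0.0038, 0.0004]
```

step_arm --steps '[[[-1, -0.0006, 0.0183, 0, 0, 0, 0.0889], [-1, -0.0026, 0.0365, 0, 0, 0, 0.1778], [-1, -0.0026, 0.0365, 0, 0, 0, 0.1778]]]'

```text
time_s: 39.27
tool_pos: [0.6464, -0.251, 0.2353]
tool_rot: [-2.94, 1.105, 0.003]
force: [0.4, -0.7, -1.9]
gripper_width: 0.23
grasp_force: 55.0
```

```bash
python3 nuttq.py .568 -.1812;python3 t.py
```

```text
nut torque -0.0
tq [ 0.03 -0.18  0.03] f [ 0.4 -0.7 -1.9] 55.000417828559875 0.23 yaw -131.20952272346426 q [ 0.07  1.05  0.49  1.47 -0.62  0.78 -1.49] p [ 0.64635542 -0.25101378  0.2352687 ]
```

step_arm --steps '[[[-1, -0.0006, 0.0183, 0, 0, 0, 0.0889], [-1, -0.0026, 0.0365, 0, 0, 0, 0.1778], [-1, -0.0026, 0.0365, 0, 0, 0, 0.1778]]]'

```text
time_s: 39.52
tool_pos: [0.6361, -0.2606, 0.2351]
tool_rot: [-2.857, 1.304, 0.004]
force: [0.2, -0.5, -1.4]
gripper_width: 0.234
grasp_force: 55.0
```

```bash
python3 nuttq.py .568 -.1812;python3 t.py
```

```text
nut torque -0.04
tq [-0.02 -0.05 -0.01] f [ 0.2 -0.5 -1.4] 54.997286796569824 0.234 yaw -139.06384252642437 q [ 0.07  1.05  0.52  1.49 -0.66  0.78 -1.57] p [ 0.63613233 -0.26062553  0.23514338]
```

step_arm --steps '[[[-1, -0.0006, 0.0183, 0, 0, 0, 0.0889], [-1, -0.0006, 0.0183, 0, 0, 0, 0.0889]]]'

```text
time_s: 39.68
tool_pos: [0.6308, -0.2647, 0.2351]
tool_rot: [-2.811, 1.4, 0.004]
force: [0.7, -1.1, -2.0]
gripper_width: 0.229
grasp_force: 55.0
```

```bash
python3 nuttq.py .568 -.1812;python3 t.py|cut -c1-90
```

```text
nut torque 0.1
tq [ 0.05 -0.08  0.12] f [ 0.7 -1.1 -2. ] 55.00661909580231 0.229 yaw -142.94907883058926
```

step_arm --steps '[[[-1, -0.0006, 0.0183, 0, 0, 0, 0.0889], [-1, -0.0006, 0.0183, 0, 0, 0, 0.0889]]]'

```text
time_s: 39.85
tool_pos: [0.6256, -0.2677, 0.2351]
tool_rot: [-2.76, 1.493, 0.004]
force: [1.6, 1.7, -2.5]
gripper_width: 0.235
grasp_force: 55.2
```

```bash
python3 nuttq.py .568 -.1812;python3 t.py|cut -c1-90
```

```text
nut torque 0.57
tq [ 0.41 -0.38  0.33] f [ 1.6  1.7 -2.5] 55.17759561538696 0.235 yaw -146.8232494937875 q
```

step_arm --steps '[[[-1, -0.0006, 0.0183, 0, 0, 0, 0.0889], [-1, -0.0006, 0.0183, 0, 0, 0, 0.0889]]]'

```text
time_s: 40.02
tool_pos: [0.6204, -0.2703, 0.2351]
tool_rot: [-2.706, 1.584, 0.003]
force: [3.8, 3.3, -2.1]
gripper_width: 0.231
grasp_force: 55.6
```

```bash
python3 nuttq.py .568 -.1812;python3 t.py|cut -c1-90; python3 look.py wX; python3 hold.py wX.npz|head -6
```

```text
nut torque 1.06
tq [ 0.74 -0.74  0.55] f [ 3.8  3.3 -2.1] 55.64154267311096 0.231 yaw -150.6902846366427 q
40.0167 [ 0.62043408 -0.27028838  0.23514459] [-2.70610101  1.58416188  0.00294232] 0.23059603903588935
12843 [[-0.0281, -0.0239, 0.1453], [0.024, -0.0014, 0.1615], [0.0748, 0.0231, 0.1657]]
-0.02 [-0.0103  0.0108] 0.1621
0.0 [-0.011   0.0101] 0.1617
0.02 [-0.0118  0.0095] 0.1617
0.04 [-0.0125  0.0087] 0.1614
0.06 [-0.0132  0.0084] 0.1612
```

step_arm --steps '[[[-1, -0.0006, 0.0183, 0, 0, 0, 0.0889], [-1, -0.0006, 0.0183, 0, 0, 0, 0.0889]]]'

```text
time_s: 40.23
tool_pos: [0.615, -0.2726, 0.2352]
tool_rot: [-2.649, 1.674, 0.002]
force: [6.2, 6.0, -2.8]
gripper_width: 0.23
grasp_force: 56.3
```

```bash
python3 nuttq.py .568 -.1812;python3 t.py|cut -c1-90
```

```text
nut torque 1.62
tq [ 1.1  -1.18  0.77] f [ 6.2  6.  -2.8] 56.3251930475235 0.23 yaw -154.59005831148946 q
```

step_arm --steps '[[[-1, -0.0006, 0.0183, 0, 0, 0, 0.0889], [-1, -0.0006, 0.0183, 0, 0, 0, 0.0889]]]'

```text
time_s: 40.4
tool_pos: [0.6098, -0.275, 0.2356]
tool_rot: [-2.59, 1.762, -0.003]
force: [9.5, 4.5, -2.3]
gripper_width: 0.233
grasp_force: 57.4
```

```bash
python3 nuttq.py .568 -.1812;python3 t.py|cut -c1-90
```

```text
nut torque 2.19
tq [ 1.06 -1.83  1.1 ] f [ 9.5  4.5 -2.3] 57.44197674910538 0.233 yaw -158.46931227248703
```

step_arm --steps '[[[-1, -0.0006, 0.0183, 0, 0, 0, 0.0889], [-1, -0.0006, 0.0183, 0, 0, 0, 0.0889]]]'

```text
time_s: 40.57
tool_pos: [0.6042, -0.2765, 0.2358]
tool_rot: [-2.525, 1.849, -0.004]
force: [11.0, 6.7, -2.7]
gripper_width: 0.235
grasp_force: 57.0
```

```bash
python3 nuttq.py .568 -.1812;python3 t.py; python3 look.py wX2; python3 hold.py wX2.npz|head -6
```

```text
nut torque 2.22
tq [ 1.47 -2.3   0.93] f [11.   6.7 -2.7] 56.979397921822965 0.235 yaw -162.42384930067797 q [ 0.07  1.04  0.59  1.58 -0.79  0.77 -1.82] p [ 0.60417689 -0.27648567  0.23582324]
40.5667 [ 0.60417689 -0.27648567  0.23582324] [-2.52501022  1.84878002 -0.00411464] 0.2354434413740949
12879 [[-0.0282, -0.0238, 0.1453], [0.0241, -0.003, 0.1614], [0.0751, 0.023, 0.1655]]
-0.02 [-0.0094  0.0112] 0.1622
0.0 [-0.011  0.01 ] 0.1617
0.02 [-0.0131  0.0086] 0.1617
0.04 [-0.0149  0.0066] 0.1613
0.06 [-0.0166  0.0051] 0.161
```

Torque rose past 2.2 N m without a plateau at 1.4, so the nut is fully tight. I'll unwind to the aligned angle (about −136°) and lift straight up.

step_arm --steps '[[[-1, -0.0006, -0.0183, 0, 0, 0, -0.0889], [-1, -0.0026, -0.0365, 0, 0, 0, -0.1778], [-1, -0.0057, -0.0546, 0, 0, 0, -0.2667], [-1, -0.0102, -0.0724, 0, 0, 0, -0.3556], [-1, -0.0158, -0.0898, 0, 0, 0, -0.4444]]]'

```text
time_s: 41.03
tool_pos: [0.6306, -0.263, 0.2344]
tool_rot: [-2.813, 1.39, 0.012]
force: [-2.4, 2.9, -1.4]
gripper_width: 0.235
grasp_force: 54.8
```

```bash
python3 nuttq.py .568 -.1812;python3 t.py
```

```text
nut torque -0.17
tq [ 0.65  0.66 -0.15] f [-2.4  2.9 -1.4] 54.81910586357117 0.235 yaw -142.5935659197312 q [ 0.07  1.05  0.53  1.5  -0.67  0.79 -1.61] p [ 0.63060946 -0.26296404  0.23438073]
```

step_arm --steps '[[[-1, -0.0006, -0.0183, 0, 0, 0, -0.0889], [-1, -0.0014, -0.0274, 0, 0, 0, -0.1333], [-1, -0.0014, -0.0274, 0, 0, 0, -0.1333], [-1, -0.0014, -0.0274, 0, 0, 0, -0.1333]]]'

```text
time_s: 41.37
tool_pos: [0.6388, -0.2564, 0.2345]
tool_rot: [-2.878, 1.251, 0.009]
force: [-3.6, 4.0, -2.4]
gripper_width: 0.232
grasp_force: 54.8
```

```bash
python3 nuttq.py .568 -.1812;python3 t.py; python3 -c "
import numpy as np
N=np.array([.568,-.1812]);a=np.radians(-137+90-0)
print(N+.105*np.array([np.cos(a),np.sin(a)]))"
```

```text
nut torque 0.02
tq [1.17 0.71 0.01] f [-3.6  4.  -2.4] 54.81368958950043 0.232 yaw -136.9775812027295 q [ 0.07  1.05  0.51  1.49 -0.65  0.79 -1.55] p [ 0.63880859 -0.25639765  0.23446793]
[ 0.63960983 -0.25799214]
```

step_arm --steps '[[[-1, -0.003, 0, -0.01, 0, 0, 0], [-1, -0.003, 0, -0.025, 0, 0, 0], [-1, -0.003, 0, -0.04, 0, 0, 0]]]'

```text
time_s: 41.62
tool_pos: [0.6383, -0.256, 0.2505]
tool_rot: [-2.879, 1.251, 0.006]
force: [-1.2, 3.5, -5.8]
gripper_width: 0.235
grasp_force: 55.0
```

```bash
python3 t.py
```

```text
tq [0.71 0.26 0.08] f [-1.2  3.5 -5.8] 55.00320017337799 0.235 yaw -136.97699776801173 q [ 0.07  1.03  0.52  1.48 -0.64  0.81 -1.56] p [ 0.63833513 -0.25602703  0.25048288]
```

step_arm --steps '[[[-1, 0, 0, -0.03, 0, 0, 0], [-1, 0, 0, -0.06, 0, 0, 0], [-1, 0, 0, -0.15, 0, 0, 0], [-1, 0, 0, -0.25, 0, 0, 0], [-1, 0, 0, -0.33, 0, 0, 0]]]'

```text
time_s: 42.03
tool_pos: [0.6391, -0.259, 0.3877]
tool_rot: [2.879, -1.254, 0.007]
force: [0.4, -1.4, -1.5]
gripper_width: 0.23
grasp_force: 55.0
```

```bash
python3 t.py; python3 go.py .55 -.33 .37 -76
```

```text
tq [ 0.01 -0.07 -0.  ] f [ 0.4 -1.4 -1.5] 54.968893717741594 0.23 yaw -137.07107950294142 q [ 0.03  0.87  0.62  1.39 -0.54  1.04 -1.64] p [ 0.6390617  -0.25898849  0.38772748]
q [ 0.03  0.87  0.62  1.39 -0.54  1.04 -1.64] p [ 0.6391 -0.259   0.3877] yaw -137.07
  [-0.0109, 0.142, 0.022] [0.0014, -0.003, -0.6786]
  [-0.0815, 0.1168, 0.022] [0.0014, -0.003, -0.6786]
```

Lifted cleanly. Now to check the nut.

step_arm --steps '[[[-1, -0.011, 0.142, 0.022, 0, -0.003, -0.679], [-1, -0.011, 0.142, 0.022, 0, -0.003, -0.679], [-1, -0.011, 0.142, 0.022, 0, -0.003, -0.679], [-1, -0.011, 0.142, 0.022, 0, -0.003, -0.679], [-1, -0.011, 0.142, 0.022, 0, -0.003, -0.679]]]'

```text
time_s: 42.45
tool_pos: [0.5938, -0.2953, 0.3771]
tool_rot: [3.109, -0.445, 0.003]
force: [1.1, 0.2, -1.9]
gripper_width: 0.229
grasp_force: 55.0
```

step_arm --steps '[[[-1, -0.082, 0.117, 0.022, 0, -0.003, -0.679], [-1, -0.082, 0.117, 0.022, 0, -0.003, -0.679], [-1, -0.082, 0.117, 0.022, 0, -0.003, -0.679], [-1, -0.082, 0.117, 0.022, 0, -0.003, -0.679], [-1, -0.082, 0.117, 0.022, 0, -0.003, -0.679]]]'

```text
time_s: 42.87
tool_pos: [0.5489, -0.3311, 0.3679]
tool_rot: [3.116, 0.388, -0.003]
force: [-1.0, 0.5, -2.1]
gripper_width: 0.226
grasp_force: 55.0
```

```bash
python3 look.py wV2; python3 -c "
from fit import *
print(hexfit('wV2.npz',.567,-.1806))
z=np.load('wV2.npz');"; python3 hold.py wV2.npz|head -6; python3 t.py
```

```text
42.8667 [ 0.54888253 -0.33108934  0.36790845] [ 3.11608859e+00  3.88415149e-01 -2.53093632e-03] 0.22590894807791936
(array([ 0.56796674, -0.18108008]), np.int64(52), array([0.03981167, 0.04023295, 0.03972374]), np.float64(0.0804249859941924), 2672)
7034 [[-0.035, -0.0237, 0.145], [0.0098, 0.0, 0.1563], [0.0402, 0.0235, 0.1797]]
-0.02 [-0.0107  0.0108] 0.1728
0.0 [-0.0103  0.0103] 0.1628
0.02 [-0.0111  0.0103] 0.1538
0.04 [-0.0114  0.0103] 0.1457
3 [[0.0386, -0.0029, 0.145], [0.0388, -0.0025, 0.1452], [0.039, -0.0025, 0.1457]]
tq [ 0.08  0.02 -0.04] f [ 0.  -0.1 -1.6] 54.96857751219068 0.23 yaw -75.8579742643558 q [ 0.32  0.77  0.29  1.57 -0.27  0.85 -0.62] p [ 0.54909886 -0.33082481  0.36788001]
```

The R nut is at about 52°, roughly 5° short. The jaw wedged and dragged the free-running thread back slightly, and the lift pitched the wrench in the grip. I'll level the wrench against the bench and regrip. A short hand touch-up of the running turn can be done at the end if needed.

step_arm --steps '[[[-1, 0, 0, 0.1, 0, 0, 0], [-1, 0, 0, 0.2, 0, 0, 0], [-1, 0, 0, 0.29, 0, 0, 0], [-1, 0, 0, 0.29, 0, 0, 0], [-1, 0, 0, 0.29, 0, 0, 0]]]'

```text
time_s: 43.33
tool_pos: [0.5485, -0.3287, 0.2494]
tool_rot: [-3.115, -0.383, 0.011]
force: [0.1, -0.3, -1.6]
gripper_width: 0.229
grasp_force: 55.0
```

step_arm --steps '[[[-1, 0, 0, 0.03, 0, 0, 0], [-1, 0, 0, 0.06, 0, 0, 0], [-1, 0, 0, 0.1, 0, 0, 0], [-1, 0, 0, 0.14, 0, 0, 0], [-1, 0, 0, 0.18, 0, 0, 0]]]' --newtons 10

```text
time_s: 43.75
tool_pos: [0.5496, -0.328, 0.1786]
tool_rot: [-3.116, -0.386, 0.002]
force: [0.0, -0.4, -1.0]
gripper_width: 0.246
grasp_force: 10.0
```

```bash
python3 t.py
```

```text
tq [ 0.04 -0.03 -0.02] f [ 0.  -0.4 -1. ] 9.999484866857529 0.246 yaw -75.87923877975852 q [ 0.37  1.03  0.19  1.65 -0.34  0.5  -0.56] p [ 0.54957252 -0.3280064   0.1785792 ]
```

step_arm --steps '[[[-0.3, 0, 0, 0, 0, 0, 0], [-0.3, 0, 0, 0, 0, 0, 0], [-0.3, 0, 0, 0, 0, 0, 0], [-0.3, 0, 0, 0, 0, 0, 0]]]'

```text
time_s: 44.08
tool_pos: [0.549, -0.3279, 0.1792]
tool_rot: [-3.115, -0.386, 0.005]
force: [1.0, 0.3, 0.1]
gripper_width: 0.344
grasp_force: 0.0
```

step_arm --steps '[[[-0.3, 0, 0, -0.2, 0, 0, 0], [-0.3, 0, 0, -0.4, 0, 0, 0], [-0.3, 0, 0, -0.4, 0, 0, 0], [-0.3, 0, 0, -0.4, 0, 0, 0], [-0.3, 0, 0, -0.4, 0, 0, 0]]]'

```text
time_s: 44.5
tool_pos: [0.5512, -0.3301, 0.3466]
tool_rot: [3.112, 0.384, 0.011]
force: [0.6, -1.3, 1.3]
gripper_width: 0.348
grasp_force: 0.0
```

```bash
python3 look.py wY; python3 wr.py wY.npz .004 .016; python3 go.py .549 -.331 .172 -76
```

```text
44.5 [ 0.5511673  -0.33010743  0.34659546] [3.11242444 0.38448327 0.0114239 ] 0.34831031479021146
5131 handle yaw 14.624688733281584 end s 0.5226502964874138 start -0.1995573186865583 width 0.0212632361664295 origin [ 0.44624868 -0.35304936] grip-105 [ 0.54784673 -0.3265383 ] z 0.010091747509499205
q [ 0.32  0.8   0.28  1.59 -0.28  0.79 -0.61] p [ 0.5505 -0.3293  0.3432] yaw -75.9
  [-0.006, 0.0022, 0.428] [0.0033, -0.0041, 0.0023]
```

While my hand is free, I'll do the finger touch-up of the R nut now (light 22 N grip, which can't turn it past hand-tight).

```bash
python3 go.py .568 -.181 .31 -8 .568 -.181 .23 -8
```

```text
q [ 0.32  0.8   0.28  1.59 -0.28  0.79 -0.61] p [ 0.5505 -0.3293  0.3432] yaw -75.9
  [0.0663, -0.1745, 0.0413] [0.0027, -0.0008, -0.7544]
  [0.1524, -0.1077, 0.0415] [0.0027, -0.0008, -0.7544]
  [-0.0, -0.0, 0.2] [-0.0, -0.0, 0.0]
```

step_arm --steps '[[[0.5, 0.066, -0.175, 0.041, 0.003, 0, -0.754], [0.5, 0.066, -0.175, 0.041, 0.003, 0, -0.754], [0.5, 0.066, -0.175, 0.041, 0.003, 0, -0.754], [0.5, 0.066, -0.175, 0.041, 0.003, 0, -0.754], [0.5, 0.066, -0.175, 0.041, 0.003, 0, -0.754]]]'

```text
time_s: 44.97
tool_pos: [0.5576, -0.2524, 0.3209]
tool_rot: [-2.856, -1.286, 0.007]
force: [-0.3, -0.6, 0.4]
gripper_width: 0.704
grasp_force: 0.0
```

step_arm --steps '[[[0.5, 0.152, -0.108, 0.041, 0.003, 0, -0.754], [0.5, 0.152, -0.108, 0.041, 0.003, 0, -0.754], [0.5, 0.152, -0.108, 0.041, 0.003, 0, -0.754], [0.5, 0.152, -0.108, 0.041, 0.003, 0, -0.754], [0.5, 0.152, -0.108, 0.041, 0.003, 0, -0.754]]]'

```text
time_s: 45.38
tool_pos: [0.566, -0.1783, 0.3048]
tool_rot: [-2.354, -2.062, 0.004]
force: [0.7, -0.4, -0.2]
gripper_width: 0.751
grasp_force: 0.0
```

step_arm --steps '[[[0.5, 0, 0, 0, 0, 0, 0], [0.5, 0, 0, 0, 0, 0, 0], [0.5, 0, 0, 0, 0, 0, 0]]]'

```text
time_s: 45.63
tool_pos: [0.566, -0.1795, 0.3052]
tool_rot: [-2.366, -2.05, 0.004]
force: [-0.4, 0.0, 0.2]
gripper_width: 0.745
grasp_force: 0.0
```

```bash
python3 look.py wZ; python3 -c "
from fit import *
print(hexfit('wZ.npz',.568,-.181))"; python3 go.py .568 -.181 .23 -9
```

```text
45.6333 [ 0.56595365 -0.17954283  0.3051889 ] [-2.36554784 -2.04984753  0.00380613] 0.7453466080119743
(array([ 0.56744658, -0.18075525]), np.int64(53), array([0.03973125, 0.0398398 , 0.03925029]), np.float64(0.0802983425557167), 3386)
q [ 0.26  0.78 -0.05  1.75  0.05  0.62  0.04] p [ 0.566  -0.1795  0.3052] yaw -8.14
  [-0.0041, 0.0073, 0.188] [-0.0129, -0.007, 0.019]
```

step_arm --steps '[[[0.5, -0.003, 0.005, 0.09, 0, 0, 0], [0.5, -0.003, 0.005, 0.16, 0, 0, 0], [0.5, -0.003, 0.005, 0.187, 0, 0, 0], [0.5, -0.003, 0.005, 0.187, 0, 0, 0], [-1, -0.003, 0.005, 0.187, 0, 0, 0]]]' --newtons 22

```text
time_s: 46.1
tool_pos: [0.5674, -0.1803, 0.2306]
tool_rot: [-2.363, -2.053, 0.004]
force: [-0.1, -0.3, 0.2]
gripper_width: 0.702
grasp_force: 0.0
```

step_arm --steps '[[[-1, 0, 0, 0, 0, 0, 0], [-1, 0, 0, 0, 0, 0, 0], [-1, 0, 0, 0, 0, 0, 0], [-1, 0, 0, 0, 0, 0, 0], [-1, 0, 0, 0, 0, 0, 0]]]'

```text
time_s: 46.52
tool_pos: [0.5684, -0.1806, 0.2319]
tool_rot: [-2.366, -2.055, -0.0]
force: [0.9, 0.1, 5.8]
gripper_width: 0.448
grasp_force: 22.0
```

step_arm --steps '[[[-1, 0, 0, 0, 0, 0, 0.15], [-1, 0, 0, 0, 0, 0, 0.3], [-1, 0, 0, 0, 0, 0, 0.4], [-1, 0, 0, 0, 0, 0, 0.45], [-1, 0, 0, 0, 0, 0, 0.45]]]'

```text
time_s: 46.93
tool_pos: [0.5697, -0.1782, 0.2318]
tool_rot: [-2.686, -1.613, -0.002]
force: [4.5, 3.6, 5.3]
gripper_width: 0.473
grasp_force: 23.4
```

```bash
python3 t.py
```

```text
tq [ 0.73 -0.85  0.76] f [4.5 3.6 5.3] 23.351965388283134 0.473 yaw -28.03447334902118 q [ 0.21  0.9   0.04  1.78 -0.08  0.47 -0.19] p [ 0.56965173 -0.17824727  0.2318165 ]
```

step_arm --steps '[[[0.5, 0, 0, 0, 0, 0, 0], [0.5, 0, 0, 0, 0, 0, 0], [0.5, 0, 0, 0, 0, 0, 0], [0.5, 0, 0, 0, 0, 0, 0], [0.5, 0, 0, 0, 0, 0, 0]]]'

```text
time_s: 47.35
tool_pos: [0.5667, -0.1808, 0.2302]
tool_rot: [-2.688, -1.605, 0.009]
force: [-0.3, 0.5, -0.5]
gripper_width: 0.747
grasp_force: 0.0
```

step_arm --steps '[[[0.5, 0, 0, -0.1, 0, 0, 0], [0.5, 0, 0, -0.2, 0, 0, 0], [0.5, 0, 0, -0.3, 0, 0, 0], [0.5, 0, 0, -0.3, 0, 0, 0], [0.5, 0, 0, -0.3, 0, 0, 0]]]'

```text
time_s: 47.77
tool_pos: [0.5688, -0.1817, 0.3528]
tool_rot: [-2.691, -1.607, 0.001]
force: [-0.3, -0.4, -0.3]
gripper_width: 0.749
grasp_force: 0.0
```

```bash
python3 look.py wZ2; python3 -c "
from fit import *
print(hexfit('wZ2.npz',.568,-.181))"; python3 go.py .5478 -.3265 .30 -75.4 .5478 -.3265 .1695 -75.4
```

```text
47.7667 [ 0.56880883 -0.18173237  0.35278926] [-2.69120613e+00 -1.60716295e+00  1.46312613e-03] 0.749476959109889
(array([ 0.56728609, -0.18051557]), np.int64(45), array([0.03985802, 0.03957187, 0.03933942]), np.float64(0.0803334198753585), 2372)
q [ 0.19  0.72  0.07  1.71 -0.07  0.72 -0.19] p [ 0.5681 -0.1813  0.3509] yaw -28.29
  [-0.1719, 0.0644, 0.0626] [-0.0069, 0.0016, 0.5234]
  [-0.132, 0.1274, 0.0629] [-0.0069, 0.0016, 0.5234]
  [-0.0, -0.0, 0.3262] [0.0, -0.0, 0.0]
```

R is now at 45°, so it is fully tight: about 35° past hand-tight, with the hand turn complete. I'll fetch the wrench for the left blocks.

step_arm --steps '[[[-0.1, -0.172, 0.064, 0.063, -0.007, 0, 0.523], [-0.1, -0.172, 0.064, 0.063, -0.007, 0, 0.523], [-0.1, -0.172, 0.064, 0.063, -0.007, 0, 0.523], [-0.1, -0.172, 0.064, 0.063, -0.007, 0, 0.523], [-0.1, -0.172, 0.064, 0.063, -0.007, 0, 0.523]]]'

```text
time_s: 48.23
tool_pos: [0.557, -0.254, 0.3224]
tool_rot: [-2.963, -1.022, 0.012]
force: [0.4, 0.8, -0.4]
gripper_width: 0.45
grasp_force: 0.0
```

step_arm --steps '[[[-0.1, -0.132, 0.127, 0.063, -0.007, 0, 0.523], [-0.1, -0.132, 0.127, 0.063, -0.007, 0, 0.523], [-0.1, -0.132, 0.127, 0.063, -0.007, 0, 0.523], [-0.1, -0.132, 0.127, 0.063, -0.007, 0, 0.523], [-0.1, -0.132, 0.127, 0.063, -0.007, 0, 0.523]]]'

```text
time_s: 48.65
tool_pos: [0.5473, -0.326, 0.2977]
tool_rot: [-3.115, -0.401, 0.009]
force: [0.8, -0.1, 0.1]
gripper_width: 0.448
grasp_force: 0.0
```

step_arm --steps '[[[-0.1, 0, 0, 0, 0, 0, 0], [-0.1, 0, 0, 0, 0, 0, 0], [-0.1, 0, 0, 0, 0, 0, 0]]]'

```text
time_s: 48.9
tool_pos: [0.5481, -0.3255, 0.2993]
tool_rot: [3.115, 0.404, -0.004]
force: [0.9, 0.2, -0.3]
gripper_width: 0.447
grasp_force: 0.0
```

```bash
python3 look.py wP; python3 wr.py wP.npz .004 .016; python3 go.py .5478 -.3265 .1695 -75.4
```

```text
48.9 [ 0.54808448 -0.32549472  0.29929446] [ 3.11515706  0.40432626 -0.00417068] 0.447387995380943
6952 handle yaw 14.403486589277062 end s 0.5244339151524724 start -0.19950839997946856 width 0.02148293276610208 origin [ 0.44621007 -0.35276906] grip-105 [ 0.54790971 -0.32665044] z 0.010084933900346066
q [ 0.32  0.85  0.26  1.63 -0.3   0.7  -0.58] p [ 0.5481 -0.3256  0.2994] yaw -75.24
  [-0.0003, 0.0018, 0.3248] [0.0003, 0.0033, 0.0036]
```

step_arm --steps '[[[-0.1, 0, 0.002, 0.1, 0, 0, 0], [-0.1, 0, 0.002, 0.2, 0, 0, 0], [-0.1, 0, 0.002, 0.28, 0, 0, 0], [-0.1, 0, 0.002, 0.322, 0, 0, 0], [-0.1, 0, 0.002, 0.322, 0, 0, 0]]]' --newtons 58

```text
time_s: 49.37
tool_pos: [0.5475, -0.3264, 0.1685]
tool_rot: [-3.114, -0.402, 0.007]
force: [-0.1, 0.6, 0.9]
gripper_width: 0.449
grasp_force: 0.0
```

step_arm --steps '[[[-1, 0, 0, 0, 0, 0, 0], [-1, 0, 0, 0, 0, 0, 0], [-1, 0, 0, 0, 0, 0, 0], [-1, 0, 0, 0, 0, 0, 0], [-1, 0, 0, 0, 0, 0, 0]]]'

```text
time_s: 49.78
tool_pos: [0.548, -0.3271, 0.1712]
tool_rot: [3.114, 0.401, -0.003]
force: [-0.3, -0.6, 0.4]
gripper_width: 0.231
grasp_force: 58.0
```

step_arm --steps '[[[-1, 0, 0, -0.05, 0, 0, 0], [-1, 0, 0, -0.15, 0, 0, 0], [-1, 0, 0, -0.25, 0, 0, 0], [-1, 0, 0, -0.35, 0, 0, 0], [-1, 0, 0, -0.45, 0, 0, 0]]]'

```text
time_s: 50.2
tool_pos: [0.5478, -0.3265, 0.3523]
tool_rot: [3.116, 0.401, -0.005]
force: [0.9, -0.8, -2.7]
gripper_width: 0.233
grasp_force: 58.0
```

step_arm --steps '[[[-1, 0, 0, 0, 0, 0, 0], [-1, 0, 0, 0, 0, 0, 0], [-1, 0, 0, 0, 0, 0, 0]]]'

```text
time_s: 50.45
tool_pos: [0.5478, -0.3263, 0.3499]
tool_rot: [-3.115, -0.401, 0.006]
force: [-0.0, -0.8, -3.2]
gripper_width: 0.236
grasp_force: 58.0
```

```bash
python3 look.py wQ; python3 hold.py wQ.npz; python3 t.py
python3 - <<'E'
import numpy as np
for n,N in(("A",(.526,.1406)),("B",(.6357,.1548))):
    for ps in(291,):
        d=np.array([np.cos(np.radians(ps)),np.sin(np.radians(ps))]);print(n,np.array(N)-.105*d,np.array(N)-.165*d)
E
```

```text
50.45 [ 0.54776957 -0.3262557   0.3498806 ] [-3.11531053 -0.40127201  0.00597123] 0.23647408417884766
13011 [[-0.0273, -0.0236, 0.1453], [0.0248, -0.0003, 0.1606], [0.0757, 0.0234, 0.1651]]
-0.02 [-0.0109  0.0106] 0.1613
0.0 [-0.0107  0.0104] 0.1609
0.02 [-0.0109  0.0107] 0.1608
0.04 [-0.0109  0.0107] 0.1606
0.06 [-0.0108  0.0106] 0.1603
4108 [[-0.0759, -0.0293, 0.1606], [-0.0634, -0.0005, 0.1621], [-0.0491, 0.0288, 0.1714]]
-0.06 [-0.0276  0.0272] 0.1628
2 [[0.0102, 0.0189, 0.1451], [0.0103, 0.0191, 0.1453], [0.0104, 0.0193, 0.1455]]
tq [ 0.05 -0.03 -0.03] f [-0.8  0.2 -1.5] 57.99814224243164 0.235 yaw -75.32051135129298 q [ 0.31  0.79  0.29  1.59 -0.29  0.81 -0.59] p [ 0.54761829 -0.32608282  0.34895252]
A [0.48837137 0.23862594] [0.46686929 0.29464077]
B [0.59807137 0.25282594] [0.57656929 0.30884077]
```

```bash
python3 go.py .562 -.1 .41 -40 .577 .308 .40 21 .5768 .3082 .237 21
```

```text
q [ 0.31  0.79  0.29  1.59 -0.29  0.81 -0.59] p [ 0.5476 -0.3261  0.349 ] yaw -75.32
  [0.0886, -0.269, -0.0761] [-0.0024, 0.0026, -0.3924]
  [0.1662, -0.2293, -0.0763] [-0.0024, 0.0026, -0.3924]
  [0.2685, -0.209, 0.0083] [0.0, 0.0, -0.4519]
  [0.3244, -0.1027, 0.0083] [0.0, 0.0, -0.4519]
  [0.3398, 0.0165, 0.0083] [0.0, 0.0, -0.4519]
  [0.0006, -0.0003, 0.4075] [0.0, 0.0, 0.0]
```

step_arm --steps '[[[-1, 0.089, -0.269, -0.076, 0, 0, -0.392], [-1, 0.089, -0.269, -0.076, 0, 0, -0.392], [-1, 0.089, -0.269, -0.076, 0, 0, -0.392], [-1, 0.089, -0.269, -0.076, 0, 0, -0.392], [-1, 0.089, -0.269, -0.076, 0, 0, -0.392]]]'

```text
time_s: 50.92
tool_pos: [0.5558, -0.2107, 0.3793]
tool_rot: [-3.013, -0.88, 0.007]
force: [0.0, -1.8, -2.2]
gripper_width: 0.235
grasp_force: 58.0
```

step_arm --steps '[[[-1, 0.166, -0.229, -0.076, 0, 0, -0.392], [-1, 0.166, -0.229, -0.076, 0, 0, -0.392], [-1, 0.166, -0.229, -0.076, 0, 0, -0.392], [-1, 0.166, -0.229, -0.076, 0, 0, -0.392], [-1, 0.166, -0.229, -0.076, 0, 0, -0.392]]]'

```text
time_s: 51.33
tool_pos: [0.5629, -0.0996, 0.4101]
tool_rot: [-2.846, -1.329, 0.006]
force: [-0.4, 0.3, -1.7]
gripper_width: 0.237
grasp_force: 58.0
```

step_arm --steps '[[[-1, 0.269, -0.209, 0.008, 0, 0, -0.452], [-1, 0.269, -0.209, 0.008, 0, 0, -0.452], [-1, 0.269, -0.209, 0.008, 0, 0, -0.452], [-1, 0.269, -0.209, 0.008, 0, 0, -0.452], [-1, 0.269, -0.209, 0.008, 0, 0, -0.452]]]'

```text
time_s: 51.75
tool_pos: [0.568, 0.0382, 0.4061]
tool_rot: [-2.563, -1.811, 0.006]
force: [0.0, 0.4, -1.6]
gripper_width: 0.234
grasp_force: 58.0
```

step_arm --steps '[[[-1, 0.324, -0.103, 0.008, 0, 0, -0.452], [-1, 0.324, -0.103, 0.008, 0, 0, -0.452], [-1, 0.324, -0.103, 0.008, 0, 0, -0.452], [-1, 0.324, -0.103, 0.008, 0, 0, -0.452], [-1, 0.324, -0.103, 0.008, 0, 0, -0.452]]]'

```text
time_s: 52.17
tool_pos: [0.5731, 0.1734, 0.4029]
tool_rot: [-2.205, -2.234, 0.005]
force: [0.0, 0.1, -1.8]
gripper_width: 0.238
grasp_force: 58.0
```

step_arm --steps '[[[-1, 0.34, 0.017, 0.008, 0, 0, -0.452], [-1, 0.34, 0.017, 0.008, 0, 0, -0.452], [-1, 0.34, 0.017, 0.008, 0, 0, -0.452], [-1, 0.34, 0.017, 0.008, 0, 0, -0.452], [-1, 0.34, 0.017, 0.008, 0, 0, -0.452]]]'

```text
time_s: 52.58
tool_pos: [0.5785, 0.3088, 0.3994]
tool_rot: [-1.778, -2.587, 0.004]
force: [0.1, -0.6, -2.4]
gripper_width: 0.235
grasp_force: 58.0
```

step_arm --steps '[[[-1, 0, 0, 0, 0, 0, 0], [-1, 0, 0, 0, 0, 0, 0], [-1, 0, 0, 0, 0, 0, 0], [-1, 0, 0, 0, 0, 0, 0]]]'

```text
time_s: 52.92
tool_pos: [0.5791, 0.3048, 0.4009]
tool_rot: [1.785, 2.585, -0.006]
force: [1.0, 1.4, -1.5]
gripper_width: 0.234
grasp_force: 58.0
```

```bash
python3 go.py .5768 .3082 .237 21; python3 look.py wT9; python3 hold.py wT9.npz|head -3
python3 - <<'E'
from h import *
z=np.load("wT9.npz");c=z["c"];m=(c[...,2]>.016)&(c[...,2]<.03)&(c[...,1]>.26)&(c[...,0]<.66)
p=c[m];print("tray rim",len(p),p.min(0),p.max(0))
E
```

```text
q [-0.51  0.73 -0.09  1.47  0.08  0.94 -0.26] p [0.5791 0.3048 0.4009] yaw 20.73
  [0.011, -0.001, 0.4098] [-0.004, 0.0028, -0.0059]
52.9167 [0.57908597 0.30475366 0.40092711] [ 1.78541437  2.58489473 -0.00607148] 0.23371453988526852
13025 [[-0.0277, -0.0234, 0.1454], [0.0244, -0.0001, 0.1607], [0.0753, 0.0235, 0.1654]]
-0.02 [-0.0107  0.0108] 0.1615
0.0 [-0.0107  0.0106] 0.1611
tray rim 2742 [0.30080057 0.28819082 0.01602342] [0.6020472  0.47724077 0.02469187]
```

step_arm --steps '[[[-1, 0.005, 0, 0.1, 0, 0, 0], [-1, 0.005, 0, 0.2, 0, 0, 0], [-1, 0.005, 0, 0.3, 0, 0, 0], [-1, 0.005, 0, 0.41, 0, 0, 0], [-1, 0.005, 0, 0.41, 0, 0, 0]]]'

```text
time_s: 53.38
tool_pos: [0.5741, 0.3065, 0.229]
tool_rot: [-1.777, -2.582, 0.026]
force: [-1.2, -0.9, -2.3]
gripper_width: 0.237
grasp_force: 58.0
```

step_arm --steps '[[[-1, 0, 0, 0, 0, 0, 0], [-1, 0, 0, 0, 0, 0, 0], [-1, 0, 0, 0, 0, 0, 0], [-1, 0, 0, 0, 0, 0, 0]]]'

```text
time_s: 53.72
tool_pos: [0.5784, 0.3095, 0.2403]
tool_rot: [1.78, 2.587, 0.004]
force: [-0.1, 0.1, -1.6]
gripper_width: 0.233
grasp_force: 58.0
```

```bash
python3 t.py;python3 go.py .5768 .3082 .237 21; python3 go.py .5983 .2522 .237 21
```

```text
tq [ 0.03  0.02 -0.02] f [-0.1  0.1 -1.6] 57.99808323383331 0.233 yaw 20.94292667980052 q [-0.52  0.94 -0.08  1.58  0.11  0.62 -0.29] p [0.57837223 0.30951349 0.24026604]
q [-0.52  0.94 -0.08  1.58  0.11  0.62 -0.29] p [0.5784 0.3095 0.2403] yaw 20.94
  [-0.0017, -0.0049, 0.0081] [0.0038, -0.0006, -0.0013]
q [-0.52  0.94 -0.08  1.58  0.11  0.62 -0.29] p [0.5784 0.3095 0.2403] yaw 20.94
  [-0.1516, -0.0047, 0.0081] [0.0038, -0.0006, -0.0013]
```

step_arm --steps '[[[-1, -0.015, -0.0045, 0.008, 0, 0, 0], [-1, -0.03, -0.0045, 0.008, 0, 0, 0], [-1, -0.045, -0.0045, 0.008, 0, 0, 0], [-1, -0.05, -0.0045, 0.008, 0, 0, 0], [-1, -0.05, -0.0045, 0.008, 0, 0, 0]]]'

```text
time_s: 54.13
tool_pos: [0.5833, 0.2881, 0.2339]
tool_rot: [-1.783, -2.586, 0.005]
force: [-0.0, 0.6, -2.1]
gripper_width: 0.237
grasp_force: 58.0
```

```bash
python3 t.py; python3 go.py .5983 .2522 .237 21
```

```text
tq [ 0.02 -0.03  0.02] f [-0.   0.6 -2.1] 57.998111844062805 0.237 yaw 20.842999039783166 q [-0.49  0.94 -0.08  1.6   0.12  0.61 -0.27] p [0.58333541 0.28805671 0.23391103]
q [-0.49  0.94 -0.08  1.6   0.12  0.61 -0.27] p [0.5833 0.2881 0.2339] yaw 20.84
  [-0.0971, 0.003, -0.0076] [-0.0033, 0.002, -0.0035]
```

step_arm --steps '[[[-1, -0.015, 0.002, -0.005, 0, 0, 0], [-1, -0.03, 0.002, -0.005, 0, 0, 0], [-1, -0.045, 0.002, -0.005, 0, 0, 0], [-1, -0.06, 0.002, -0.005, 0, 0, 0], [-1, -0.075, 0.002, -0.005, 0, 0, 0]]]'

```text
time_s: 54.55
tool_pos: [0.5944, 0.2611, 0.2357]
tool_rot: [-1.78, -2.587, 0.004]
force: [0.8, 0.3, -2.4]
gripper_width: 0.234
grasp_force: 58.0
```

```bash
python3 t.py; python3 go.py .5983 .2522 .237 21
```

```text
tq [ 0.13  0.04 -0.03] f [ 0.8  0.3 -2.4] 57.998440861701965 0.234 yaw 20.94514644889412 q [-0.44  0.94 -0.09  1.6   0.13  0.61 -0.23] p [0.59444278 0.26110504 0.2357499 ]
q [-0.44  0.94 -0.09  1.6   0.13  0.61 -0.23] p [0.5944 0.2611 0.2357] yaw 20.95
  [-0.0242, 0.001, -0.0031] [-0.0034, 0.0008, -0.0012]
```

step_arm --steps '[[[-1, -0.012, 0, 0, 0, 0, 0], [-1, -0.022, 0, 0, 0, 0, 0], [-1, -0.022, 0, 0, 0, 0, 0], [-1, -0.022, 0, 0, 0, 0, 0]]]'

```text
time_s: 54.88
tool_pos: [0.5974, 0.2534, 0.2358]
tool_rot: [-1.78, -2.587, 0.004]
force: [0.0, 0.8, -2.3]
gripper_width: 0.24
grasp_force: 58.0
```

```bash
python3 t.py; python3 nuttq.py .6357 .1548; python3 go.py .5983 .2522 .237 21
```

```text
tq [ 0.06 -0.05 -0.03] f [ 0.   0.8 -2.3] 57.99838364124298 0.24 yaw 20.936457765498698 q [-0.42  0.94 -0.09  1.6   0.13  0.61 -0.22] p [0.59737261 0.25342646 0.2357731 ]
nut torque -0.07
q [-0.42  0.94 -0.09  1.6   0.13  0.61 -0.22] p [0.5974 0.2534 0.2358] yaw 20.94
  [-0.0037, 0.0011, -0.0031] [-0.0034, 0.0006, -0.0014]
```

step_arm --steps '[[[-1, -0.0006, 0.0183, 0, 0, 0, 0.0889], [-1, -0.0026, 0.0365, 0, 0, 0, 0.1778], [-1, -0.0057, 0.0546, 0, 0, 0, 0.2667], [-1, -0.0102, 0.0724, 0, 0, 0, 0.3556], [-1, -0.0158, 0.0898, 0, 0, 0, 0.4444]]]'

```text
time_s: 55.3
tool_pos: [0.6304, 0.2614, 0.2344]
tool_rot: [-2.198, -2.238, 0.016]
force: [-4.9, -1.5, -2.2]
gripper_width: 0.237
grasp_force: 59.4
```

```bash
python3 nuttq.py .6357 .1548; python3 t.py
```

```text
nut torque 1.37
tq [-0.29  1.15  0.85] f [-4.9 -1.5 -2.2] 59.36082601547241 0.237 yaw 1.0422853607243763 q [-0.46  0.98 -0.    1.49  0.    0.69 -0.45] p [0.63042249 0.26142559 0.23440751]
```

step_arm --steps '[[[-1, -0.0006, 0.0183, 0, 0, 0, 0.0889], [-1, -0.0026, 0.0365, 0, 0, 0, 0.1778], [-1, -0.0057, 0.0546, 0, 0, 0, 0.2667], [-1, -0.0102, 0.0724, 0, 0, 0, 0.3556], [-1, -0.0158, 0.0898, 0, 0, 0, 0.4444]]]'

```text
time_s: 55.72
tool_pos: [0.6666, 0.257, 0.2344]
tool_rot: [-2.552, -1.824, 0.013]
force: [-4.5, 2.2, -1.1]
gripper_width: 0.231
grasp_force: 59.6
```

```bash
python3 nuttq.py .6357 .1548; python3 t.py
```

```text
nut torque 1.43
tq [0.17 0.97 0.9 ] f [-4.5  2.2 -1.1] 59.5569384098053 0.231 yaw -18.90795588501225 q [-0.47  1.02  0.09  1.38 -0.11  0.76 -0.68] p [0.66660618 0.25699151 0.23436583]
```

step_arm --steps '[[[-1, -0.0006, 0.0183, 0, 0, 0, 0.0889], [-1, -0.0026, 0.0365, 0, 0, 0, 0.1778], [-1, -0.0026, 0.0365, 0, 0, 0, 0.1778]]]'

```text
time_s: 55.97
tool_pos: [0.6814, 0.2509, 0.2347]
tool_rot: [-2.675, -1.641, 0.009]
force: [-2.9, 2.7, -2.0]
gripper_width: 0.235
grasp_force: 58.8
```

```bash
python3 nuttq.py .6357 .1548; python3 t.py
```

```text
nut torque 1.09
tq [0.43 0.7  0.69] f [-2.9  2.7 -2. ] 58.81371080875397 0.235 yaw -26.93887227979809 q [-0.47  1.03  0.12  1.33 -0.15  0.79 -0.77] p [0.68137025 0.25090833 0.23467073]
```

step_arm --steps '[[[-1, -0.0006, 0.0183, 0, 0, 0, 0.0889], [-1, -0.0006, 0.0183, 0, 0, 0, 0.0889]]]'

```text
time_s: 56.13
tool_pos: [0.6876, 0.2473, 0.2348]
tool_rot: [-2.73, -1.548, 0.008]
force: [-5.5, 2.6, -1.9]
gripper_width: 0.234
grasp_force: 58.9
```

```bash
python3 nuttq.py .6357 .1548; python3 t.py | cut -c1-90
```

```text
nut torque 1.35
tq [0.54 0.97 0.71] f [-5.5  2.6 -1.9] 58.882357478141785 0.234 yaw -30.87980004283805 q [
```

step_arm --steps '[[[-1, -0.0006, 0.0183, 0, 0, 0, 0.0889], [-1, -0.0006, 0.0183, 0, 0, 0, 0.0889]]]'

```text
time_s: 56.3
tool_pos: [0.6928, 0.244, 0.2345]
tool_rot: [-2.78, -1.453, 0.012]
force: [-6.8, 3.3, -0.7]
gripper_width: 0.232
grasp_force: 59.7
```

```bash
python3 nuttq.py .6357 .1548; python3 t.py | cut -c1-90
```

```text
nut torque 1.78
tq [0.72 1.52 0.99] f [-6.8  3.3 -0.7] 59.73642826080322 0.232 yaw -34.80977692366662 q [-
```

step_arm --steps '[[[-1, -0.0006, 0.0183, 0, 0, 0, 0.0889], [-1, -0.0006, 0.0183, 0, 0, 0, 0.0889]]]'

```text
time_s: 56.47
tool_pos: [0.6979, 0.2399, 0.234]
tool_rot: [-2.827, -1.356, 0.016]
force: [-9.2, 3.1, -1.7]
gripper_width: 0.233
grasp_force: 60.4
```

```bash
python3 nuttq.py .6357 .1548; python3 t.py; python3 look.py wB5; python3 hold.py wB5.npz | head -6
```

```text
nut torque 2.17
tq [0.69 1.81 1.2 ] f [-9.2  3.1 -1.7] 60.432362275896594 0.233 yaw -38.745334996334876 q [-0.47  1.05  0.17  1.29 -0.21  0.83 -0.91] p [0.6978523  0.23989925 0.23401563]
56.4667 [0.6978523  0.23989925 0.23401563] [-2.82741554 -1.35638538  0.01603605] 0.23324795714682228
12963 [[-0.0271, -0.0236, 0.1453], [0.0244, -0.002, 0.161], [0.0752, 0.0235, 0.1654]]
-0.02 [-0.0097  0.0116] 0.1612
0.0 [-0.0105  0.0106] 0.161
0.02 [-0.0122  0.0091] 0.1611
0.04 [-0.0136  0.0079] 0.161
0.06 [-0.0148  0.0068] 0.161
```

At the stop (over 2.1 N m). I'll relieve 8° and pull the wrench out along its axis.

step_arm --steps '[[[-1, -0.0006, -0.0183, 0, 0, 0, -0.0889], [-1, -0.0026, -0.0365, 0, 0, 0, -0.1778], [-1, -0.0026, -0.0365, 0, 0, 0, -0.1778]]]'

```text
time_s: 56.77
tool_pos: [0.6883, 0.2456, 0.2356]
tool_rot: [2.73, 1.552, -0.005]
force: [0.2, -1.9, -3.0]
gripper_width: 0.236
grasp_force: 58.1
```

```bash
python3 nuttq.py .6357 .1548; python3 t.py
```

```text
nut torque 0.1
tq [-0.38  0.    0.21] f [ 0.2 -1.9 -3. ] 58.07807207107544 0.236 yaw -30.753355857261663 q [-0.47  1.04  0.14  1.32 -0.17  0.8  -0.82] p [0.68829111 0.24561888 0.23559752]
```

step_arm --steps '[[[-1, 0.01, 0, 0, 0, 0, 0], [-1, 0.02, 0, 0, 0, 0, 0], [-1, 0.03, 0, 0, 0, 0, 0]]]'

```text
time_s: 57.02
tool_pos: [0.6925, 0.2491, 0.2328]
tool_rot: [2.733, 1.538, -0.036]
force: [-13.3, -15.4, -2.6]
gripper_width: 0.236
grasp_force: 58.1
```

```bash
python3 t.py
```

```text
tq [-3.52  2.66  0.17] f [-13.3 -15.4  -2.6] 58.059906363487244 0.236 yaw -31.275322006385633 q [-0.48  1.05  0.15  1.29 -0.17  0.84 -0.83] p [0.69245271 0.24913258 0.23279596]
```

step_arm --steps '[[[-1, 0.015, 0, 0, 0, 0, 0], [-1, 0.03, 0, 0, 0, 0, 0], [-1, 0.045, 0, 0, 0, 0, 0], [-1, 0.06, 0, 0, 0, 0, 0], [-1, 0.08, 0, 0, 0, 0, 0]]]'

```text
time_s: 57.43
tool_pos: [0.7014, 0.2569, 0.2249]
tool_rot: [2.723, 1.514, -0.124]
force: [-42.4, -55.0, 4.6]
gripper_width: 0.234
grasp_force: 58.0
```

step_arm --steps '[[[-1, 0.03, 0, 0, 0, 0, 0], [-1, 0.05, 0, 0, 0, 0, 0], [-1, 0.05, 0, 0, 0, 0, 0]]]'

```text
time_s: 57.68
tool_pos: [0.71, 0.2664, 0.2206]
tool_rot: [2.718, 1.502, -0.156]
force: [-45.4, -59.8, 5.2]
gripper_width: 0.236
grasp_force: 57.9
```

step_arm --steps '[[[-1, 0, 0, -0.1, 0, 0, 0], [-1, 0, 0, -0.2, 0, 0, 0], [-1, 0, 0, -0.3, 0, 0, 0], [-1, 0, 0, -0.35, 0, 0, 0], [-1, 0, 0, -0.35, 0, 0, 0]]]'

```text
time_s: 58.1
tool_pos: [0.7245, 0.301, 0.3834]
tool_rot: [2.734, 1.543, 0.019]
force: [1.2, 0.8, -1.3]
gripper_width: 0.236
grasp_force: 57.6
```

```bash
python3 look.py wB6; python3 hold.py wB6.npz; python3 t.py; python3 -c "
from fit import *
print(hexfit('wB6.npz',.6357,.1548))"
```

```text
58.1 [0.72454541 0.30100227 0.38344743] [2.73418476 1.54303987 0.01877111] 0.2358172273654789
11380 [[-0.0315, -0.0235, 0.1453], [0.0184, -0.0008, 0.1565], [0.0634, 0.0235, 0.1681]]
-0.02 [-0.01    0.0114] 0.165
0.0 [-0.0105  0.0106] 0.1613
0.02 [-0.0115  0.0102] 0.158
0.04 [-0.0121  0.0092] 0.1546
0.06 [-0.0124  0.0086] 0.1518
3435 [[-0.0931, -0.0278, 0.1709], [-0.0756, 0.0023, 0.1752], [-0.058, 0.0317, 0.1799]]
-0.08 [-0.0272  0.0306] 0.1752
-0.06 [-0.0084  0.0125] 0.172
1 [[-0.0698, 0.0204, 0.1797], [-0.0698, 0.0204, 0.1797], [-0.0698, 0.0204, 0.1797]]
tq [ 0.05  0.04 -0.01] f [ 0.1 -1.2 -2.8] 57.64508275547996 0.234 yaw -31.11162536551482 q [-0.52  0.97  0.19  1.   -0.17  1.18 -0.9 ] p [0.72355439 0.30079643 0.37940711]
(array([0.61937506, 0.16063069]), np.int64(55), array([0.00471503, 0.0080233 , 0.00629773]), np.float64(0.08053039752828337), 28)
```

It came off, but the wrench slid 12 mm and pitched in the grip. I'll set it down level in the tray, check the B nut, and regrip.

```bash
python3 go.py .4875 .3827 .30 -91 .4875 .3827 .23 -90
```

```text
q [-0.52  0.97  0.19  1.   -0.17  1.18 -0.9 ] p [0.7236 0.3008 0.3794] yaw -31.11
  [-0.0652, -0.3059, 0.0979] [0.0007, -0.0037, 0.6654]
  [-0.2089, -0.2325, 0.0984] [0.0007, -0.0037, 0.6654]
  [0.0, 0.0, 0.175] [-0.0, -0.0, -0.0222]
```

step_arm --steps '[[[-1, -0.065, -0.306, 0.098, 0, -0.003, 0.665], [-1, -0.065, -0.306, 0.098, 0, -0.003, 0.665], [-1, -0.065, -0.306, 0.098, 0, -0.003, 0.665], [-1, -0.065, -0.306, 0.098, 0, -0.003, 0.665], [-1, -0.065, -0.306, 0.098, 0, -0.003, 0.665]]]'

```text
time_s: 58.57
tool_pos: [0.5991, 0.344, 0.3325]
tool_rot: [3.04, 0.786, -0.023]
force: [0.6, 0.3, -2.3]
gripper_width: 0.233
grasp_force: 57.7
```

step_arm --steps '[[[-1, -0.209, -0.233, 0.098, 0, -0.003, 0.665], [-1, -0.209, -0.233, 0.098, 0, -0.003, 0.665], [-1, -0.209, -0.233, 0.098, 0, -0.003, 0.665], [-1, -0.209, -0.233, 0.098, 0, -0.003, 0.665], [-1, -0.209, -0.233, 0.098, 0, -0.003, 0.665]]]'

```text
time_s: 58.98
tool_pos: [0.4822, 0.3841, 0.2951]
tool_rot: [3.136, -0.022, -0.018]
force: [1.6, -0.2, -1.9]
gripper_width: 0.236
grasp_force: 57.7
```

step_arm --steps '[[[-1, 0, 0, 0.1, 0, 0, 0], [-1, 0, 0, 0.18, 0, 0, 0], [-1, 0, 0, 0.18, 0, 0, 0], [-1, 0, 0, 0.18, 0, 0, 0]]]'

```text
time_s: 59.32
tool_pos: [0.4862, 0.3806, 0.2243]
tool_rot: [3.135, -0.025, -0.011]
force: [0.1, -1.0, -1.0]
gripper_width: 0.231
grasp_force: 57.6
```

```bash
python3 t.py; python3 go.py .4875 .3827 .176 -90
```

```text
tq [ 0.15 -0.04  0.01] f [ 0.1 -1.  -1. ] 57.646555218379945 0.231 yaw -90.90389435494427 q [-0.93  0.96  0.36  1.72 -0.56  0.57 -1.82] p [0.48618115 0.38058855 0.22434404]
q [-0.93  0.96  0.36  1.72 -0.56  0.57 -1.82] p [0.4862 0.3806 0.2243] yaw -90.9
  [0.0041, -0.0061, 0.1208] [0.008, 0.0093, -0.0201]
```

step_arm --steps '[[[-1, 0, 0, 0.03, 0, 0, -0.02], [-1, 0, 0, 0.06, 0, 0, -0.02], [-1, 0, 0, 0.09, 0, 0, -0.02], [-1, 0, 0, 0.118, 0, 0, -0.02], [-1, 0, 0, 0.118, 0, 0, -0.02]]]' --newtons 10

```text
time_s: 59.73
tool_pos: [0.484, 0.3815, 0.1763]
tool_rot: [3.137, 0.0, -0.014]
force: [0.4, -0.6, -1.5]
gripper_width: 0.249
grasp_force: 10.0
```

```bash
python3 t.py
```

```text
tq [ 0.17  0.04 -0.01] f [ 0.4 -0.6 -1.5] 10.003301203250885 0.249 yaw -89.98070782013295 q [-0.91  1.03  0.3   1.73 -0.59  0.49 -1.78] p [0.48402805 0.38153282 0.17634857]
```

step_arm --steps '[[[-0.3, 0, 0, 0, 0, 0, 0], [-0.3, 0, 0, 0, 0, 0, 0], [-0.3, 0, 0, 0, 0, 0, 0], [-0.3, 0, 0, 0, 0, 0, 0], [-0.3, 0, 0, 0, 0, 0, 0]]]'

```text
time_s: 60.15
tool_pos: [0.4848, 0.382, 0.1789]
tool_rot: [3.139, 0.001, -0.009]
force: [-0.4, 0.4, 0.5]
gripper_width: 0.351
grasp_force: 0.0
```

step_arm --steps '[[[-0.3, 0, 0, -0.1, 0, 0, 0], [-0.3, 0, 0, -0.2, 0, 0, 0], [-0.3, 0, 0, -0.3, 0, 0, 0], [-0.3, 0, 0, -0.4, 0, 0, 0], [-0.3, 0, 0, -0.4, 0, 0, 0]]]'

```text
time_s: 60.57
tool_pos: [0.4884, 0.383, 0.3465]
tool_rot: [-3.137, 0.0, -0.009]
force: [1.2, 0.2, 0.4]
gripper_width: 0.349
grasp_force: 0.0
```

```bash
sed -i 's/(c\[...,1\]<-.25)&(c\[...,1\]>-.47)&(c\[...,0\]>.4)&(c\[...,0\]<.70)/(eval(sys.argv[4]) if len(sys.argv)>4 else (c[...,1]<-.25))\&(abs(c[...,1])<.47)\&(c[...,0]>.3)\&(c[...,0]<.70)/' wr.py; python3 look.py wt1; python3 wr.py wt1.npz .009 .018 "(c[...,1]>.30)&(c[...,0]>.32)&(c[...,0]<.59)"; python3 go.py .6357 .1548 .36 -8; python3 -c "
from fit import *
print(hexfit('wt1.npz',.6357,.1548),hexfit('wt1.npz',.526,.1406))"
```

```text
60.5667 [0.48836227 0.38300386 0.34654072] [-3.13707151e+00  3.72978853e-04 -9.04808119e-03] 0.34864261301085064
5086 handle yaw -0.23195315403631317 end s 0.5441475434760124 start -0.19933988775712236 width 0.02159106943786404 origin [0.36569569 0.38167529] grip-105 [0.47069483 0.38125022] z 0.014105836657064497
q [-0.99  0.8   0.47  1.66 -0.48  0.79 -1.88] p [0.4872 0.3828 0.3432] yaw -89.99
  [0.1237, 0.19, -0.0142] [-0.0002, -0.0012, -0.6073]
  [0.0227, 0.2256, -0.0142] [-0.0002, -0.0012, -0.6073]
  [-0.0835, 0.2108, -0.0142] [-0.0002, -0.0012, -0.6073]
  return _methods._mean(a, axis=axis, dtype=dtype,
  ret = ret.dtype.type(ret / rcount)
Traceback (most recent call last):
  File "fit.py", line 7, in hexfit
    hi=np.percentile(s,99.5,axis=0);lo=np.percentile(s,.5,axis=0); w=hi-lo
IndexError: index -1 is out of bounds for axis 0 with size 0
```

View pics/wt1.png

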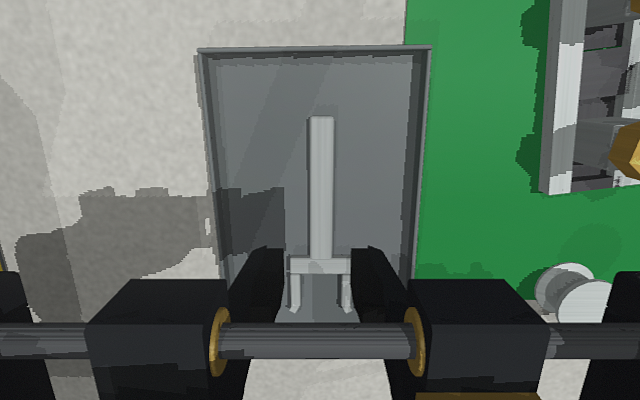

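The wrench lies flat in the tray at (320,210). Now I'll check the B nut and touch it up by hand if it's short.

step_arm --steps '[[[0.5, 0.124, 0.19, -0.014, 0, 0, -0.607], [0.5, 0.124, 0.19, -0.014, 0, 0, -0.607], [0.5, 0.124, 0.19, -0.014, 0, 0, -0.607], [0.5, 0.124, 0.19, -0.014, 0, 0, -0.607], [0.5, 0.124, 0.19, -0.014, 0, 0, -0.607]]]'

```text
time_s: 61.03
tool_pos: [0.5356, 0.3048, 0.3431]
tool_rot: [3.051, 0.742, -0.014]
force: [0.5, 0.8, -0.3]
gripper_width: 0.707
grasp_force: 0.0
```

step_arm --steps '[[[0.5, 0.023, 0.226, -0.014, 0, 0, -0.607], [0.5, 0.023, 0.226, -0.014, 0, 0, -0.607], [0.5, 0.023, 0.226, -0.014, 0, 0, -0.607], [0.5, 0.023, 0.226, -0.014, 0, 0, -0.607], [0.5, 0.023, 0.226, -0.014, 0, 0, -0.607]]]'

```text
time_s: 61.45
tool_pos: [0.585, 0.2297, 0.3487]
tool_rot: [-2.791, -1.44, 0.014]
force: [0.2, 1.1, 0.1]
gripper_width: 0.749
grasp_force: 0.0
```

step_arm --steps '[[[0.5, -0.083, 0.211, -0.014, 0, 0, -0.607], [0.5, -0.083, 0.211, -0.014, 0, 0, -0.607], [0.5, -0.083, 0.211, -0.014, 0, 0, -0.607], [0.5, -0.083, 0.211, -0.014, 0, 0, -0.607], [0.5, -0.083, 0.211, -0.014, 0, 0, -0.607]]]'

```text
time_s: 61.87
tool_pos: [0.6345, 0.1546, 0.3542]
tool_rot: [-2.371, -2.056, 0.013]
force: [0.2, 0.3, 1.1]
gripper_width: 0.749
grasp_force: 0.0
```

step_arm --steps '[[[0.5, 0, 0, 0, 0, 0, 0], [0.5, 0, 0, 0, 0, 0, 0], [0.5, 0, 0, 0, 0, 0, 0]]]'

```text
time_s: 62.12
tool_pos: [0.6341, 0.1561, 0.3548]
tool_rot: [-2.37, -2.058, 0.012]
force: [0.4, 0.8, 0.8]
gripper_width: 0.749
grasp_force: 0.0
```

```bash
python3 look.py wB7; python3 -c "
from fit import *
print(hexfit('wB7.npz',.6357,.1548),hexfit('wB7.npz',.526,.1406))"; python3 go.py .6357 .1548 .23 -8
```

```text
62.1167 [0.63407632 0.15610804 0.35476097] [-2.37048285 -2.05810326  0.01182042] 0.7493495299329884
(array([0.63536804, 0.15537817]), np.int64(45), array([0.03974633, 0.03981049, 0.039388  ]), np.float64(0.0803316392729459), 2345) (array([0.52614054, 0.14083942]), np.int64(19), array([0.04005861, 0.0399919 , 0.03949887]), np.float64(0.08037286981527869), 2182)
q [-0.32  0.78  0.01  1.53 -0.01  0.84 -0.44] p [0.6342 0.1558 0.3549] yaw -8.05
  [-0.0006, 0.0061, 0.3121] [-0.0081, 0.0055, -0.0012]
```

B reads 45°, fully tight with nothing dragged back. Now the wrench again for block A.

```bash
python3 go.py .4707 .3813 .28 -90.2
```

```text
q [-0.32  0.78  0.01  1.53 -0.01  0.84 -0.44] p [0.6342 0.1558 0.3549] yaw -8.05
  [0.1672, -0.1608, 0.0627] [-0.0009, 0.0035, 0.6085]
  [0.0744, -0.2197, 0.0629] [-0.0009, 0.0035, 0.6085]
  [-0.0352, -0.2293, 0.0628] [-0.0009, 0.0035, 0.6085]
```

step_arm --steps '[[[-0.1, 0.167, -0.161, 0.063, 0, 0.003, 0.608], [-0.1, 0.167, -0.161, 0.063, 0, 0.003, 0.608], [-0.1, 0.167, -0.161, 0.063, 0, 0.003, 0.608], [-0.1, 0.167, -0.161, 0.063, 0, 0.003, 0.608], [-0.1, 0.167, -0.161, 0.063, 0, 0.003, 0.608]]]'

```text
time_s: 62.58
tool_pos: [0.5788, 0.232, 0.3296]
tool_rot: [-2.79, -1.44, 0.01]
force: [0.6, -0.4, -0.5]
gripper_width: 0.45
grasp_force: 0.0
```

step_arm --steps '[[[-0.1, 0.074, -0.22, 0.063, 0, 0.003, 0.608], [-0.1, 0.074, -0.22, 0.063, 0, 0.003, 0.608], [-0.1, 0.074, -0.22, 0.063, 0, 0.003, 0.608], [-0.1, 0.074, -0.22, 0.063, 0, 0.003, 0.608], [-0.1, 0.074, -0.22, 0.063, 0, 0.003, 0.608]]]'

```text
time_s: 63.0
tool_pos: [0.5247, 0.3059, 0.3047]
tool_rot: [-3.052, -0.742, 0.006]
force: [0.6, -0.1, 0.0]
gripper_width: 0.447
grasp_force: 0.0
```

step_arm --steps '[[[-0.1, -0.035, -0.229, 0.063, 0, 0.003, 0.608], [-0.1, -0.035, -0.229, 0.063, 0, 0.003, 0.608], [-0.1, -0.035, -0.229, 0.063, 0, 0.003, 0.608], [-0.1, -0.035, -0.229, 0.063, 0, 0.003, 0.608], [-0.1, -0.035, -0.229, 0.063, 0, 0.003, 0.608]]]'

```text
time_s: 63.42
tool_pos: [0.4709, 0.3801, 0.2798]
tool_rot: [-3.142, -0.001, 0.001]
force: [0.5, -0.7, 0.3]
gripper_width: 0.453
grasp_force: 0.0
```

step_arm --steps '[[[-0.1, 0, 0, 0, 0, 0, 0], [-0.1, 0, 0, 0, 0, 0, 0], [-0.1, 0, 0, 0, 0, 0, 0]]]'

```text
time_s: 63.67
tool_pos: [0.4721, 0.3784, 0.2805]
tool_rot: [-3.141, 0.003, 0.0]
force: [-0.1, 0.1, 0.3]
gripper_width: 0.448
grasp_force: 0.0
```

```bash
python3 look.py wt2; python3 wr.py wt2.npz .009 .018 "(c[...,1]>.30)&(c[...,0]>.32)&(c[...,0]<.59)"; python3 go.py .4707 .3813 .174 -90.2
```

```text
63.6667 [0.47213109 0.3783564  0.28051502] [-3.14074981e+00  2.76351852e-03  4.69211603e-04] 0.44770970503588614
7677 handle yaw -0.22177601709238307 end s 0.5442746308543577 start -0.182664220604346 width 0.021495487423788595 origin [0.36575403 0.3814953 ] grip-105 [0.47075324 0.38108888] z 0.014146185933670563
q [-0.98  0.87  0.42  1.75 -0.55  0.64 -1.82] p [0.4719 0.3785 0.2804] yaw -90.12
  [-0.0029, -0.0067, 0.266] [-0.0012, 0.0008, 0.0017]
```

step_arm --steps '[[[-0.1, -0.002, -0.003, 0.1, 0, 0, 0], [-0.1, -0.002, -0.003, 0.18, 0, 0, 0], [-0.1, -0.002, -0.003, 0.24, 0, 0, 0], [-0.1, -0.002, -0.003, 0.267, 0, 0, 0], [-0.1, -0.002, -0.003, 0.267, 0, 0, 0]]]' --newtons 58

```text
time_s: 64.13
tool_pos: [0.47, 0.38, 0.1721]
tool_rot: [3.141, -0.004, -0.006]
force: [-0.0, 0.1, 0.5]
gripper_width: 0.453
grasp_force: 0.0
```

step_arm --steps '[[[-1, 0, 0, 0, 0, 0, 0], [-1, 0, 0, 0, 0, 0, 0], [-1, 0, 0, 0, 0, 0, 0], [-1, 0, 0, 0, 0, 0, 0], [-1, 0, 0, 0, 0, 0, 0]]]'

```text
time_s: 64.55
tool_pos: [0.4705, 0.3809, 0.174]
tool_rot: [-3.14, 0.003, -0.0]
force: [-0.2, -1.6, 4.3]
gripper_width: 0.235
grasp_force: 58.0
```

step_arm --steps '[[[-1, 0, 0, -0.05, 0, 0, 0], [-1, 0, 0, -0.15, 0, 0, 0], [-1, 0, 0, -0.25, 0, 0, 0], [-1, 0, 0, -0.35, 0, 0, 0], [-1, 0, 0, -0.4, 0, 0, 0]]]'

```text
time_s: 64.97
tool_pos: [0.471, 0.381, 0.3376]
tool_rot: [-3.138, 0.004, -0.005]
force: [0.2, 0.7, -1.9]
gripper_width: 0.235
grasp_force: 58.0
```

step_arm --steps '[[[-1, 0, 0, 0, 0, 0, 0], [-1, 0, 0, 0, 0, 0, 0], [-1, 0, 0, 0, 0, 0, 0]]]'

```text
time_s: 65.22
tool_pos: [0.4692, 0.3808, 0.3317]
tool_rot: [3.141, -0.002, -0.007]
force: [-0.3, 0.3, -2.8]
gripper_width: 0.237
grasp_force: 58.0
```

```bash
python3 look.py wt3; python3 hold.py wt3.npz; python3 t.py
python3 - <<'E'
import numpy as np
d=np.array([np.cos(np.radians(290.5)),np.sin(np.radians(290.5))]);N=np.array([.5261,.1407]);print(N-.105*d,N-.165*d)
E
python3 go.py .4683 .2952 .34 20.5
```

```text
65.2167 [0.46923154 0.38075056 0.33171451] [ 3.14093489e+00 -2.42146573e-03 -6.59257064e-03] 0.23736965018033868
13103 [[-0.0264, -0.0238, 0.1453], [0.0252, -0.0003, 0.1596], [0.0757, 0.0234, 0.1652]]
-0.02 [-0.0109  0.0104] 0.16
0.0 [-0.011   0.0104] 0.1597
0.02 [-0.0109  0.0105] 0.1598
0.04 [-0.0109  0.0105] 0.1595
0.06 [-0.0108  0.0105] 0.1594
4020 [[-0.0742, -0.0291, 0.159], [-0.0626, -0.0001, 0.1606], [-0.0478, 0.0285, 0.1702]]
-0.06 [-0.028   0.0273] 0.1614
tq [ 0.03  0.04 -0.01] f [ 0.5  0.4 -1.9] 57.998703718185425 0.237 yaw -90.09849271277064 q [-1.02  0.81  0.48  1.72 -0.51  0.75 -1.85] p [0.4692386  0.3806396  0.33124358]
[0.48932822 0.23905058] [0.46831578 0.29525091]
q [-1.02  0.81  0.48  1.72 -0.51  0.75 -1.85] p [0.4692 0.3806 0.3312] yaw -90.1
  [-0.0005, 0.0534, -0.0054] [-0.0012, 0.0014, -0.6144]
  [-0.0252, 0.0471, -0.0054] [-0.0012, 0.0014, -0.6144]
  [-0.0442, 0.03, -0.0054] [-0.0012, 0.0014, -0.6144]
  [-0.0531, 0.0061, -0.0054] [-0.0012, 0.0014, -0.6144]
```

step_arm --steps '[[[-1, 0, 0.053, -0.005, 0, 0, -0.614], [-1, 0, 0.053, -0.005, 0, 0, -0.614], [-1, 0, 0.053, -0.005, 0, 0, -0.614], [-1, 0, 0.053, -0.005, 0, 0, -0.614], [-1, 0, 0.053, -0.005, 0, 0, -0.614]]]'

```text
time_s: 65.68
tool_pos: [0.4698, 0.3591, 0.3334]
tool_rot: [-3.05, -0.75, 0.007]
force: [-0.4, -0.1, -1.9]
gripper_width: 0.236
grasp_force: 58.0
```

step_arm --steps '[[[-1, -0.025, 0.047, -0.005, 0, 0, -0.614], [-1, -0.025, 0.047, -0.005, 0, 0, -0.614], [-1, -0.025, 0.047, -0.005, 0, 0, -0.614], [-1, -0.025, 0.047, -0.005, 0, 0, -0.614], [-1, -0.025, 0.047, -0.005, 0, 0, -0.614]]]'

```text
time_s: 66.1
tool_pos: [0.4697, 0.3379, 0.3359]
tool_rot: [-2.784, -1.453, 0.006]
force: [-1.0, -0.2, -2.5]
gripper_width: 0.235
grasp_force: 58.0
```

step_arm --steps '[[[-1, -0.044, 0.03, -0.005, 0, 0, -0.614], [-1, -0.044, 0.03, -0.005, 0, 0, -0.614], [-1, -0.044, 0.03, -0.005, 0, 0, -0.614], [-1, -0.044, 0.03, -0.005, 0, 0, -0.614], [-1, -0.044, 0.03, -0.005, 0, 0, -0.614]]]'

```text
time_s: 66.52
tool_pos: [0.4696, 0.3167, 0.3382]
tool_rot: [-2.358, -2.073, 0.004]
force: [0.4, 0.0, -1.9]
gripper_width: 0.236
grasp_force: 58.0
```

step_arm --steps '[[[-1, -0.053, 0.006, -0.005, 0, 0, -0.614], [-1, -0.053, 0.006, -0.005, 0, 0, -0.614], [-1, -0.053, 0.006, -0.005, 0, 0, -0.614], [-1, -0.053, 0.006, -0.005, 0, 0, -0.614], [-1, -0.053, 0.006, -0.005, 0, 0, -0.614]]]'

```text
time_s: 66.93
tool_pos: [0.4694, 0.2953, 0.3404]
tool_rot: [-1.797, -2.574, 0.003]
force: [-0.3, 0.8, -2.2]
gripper_width: 0.239
grasp_force: 58.0
```

step_arm --steps '[[[-1, 0, 0, 0.1, 0, 0, 0], [-1, 0, 0, 0.2, 0, 0, 0], [-1, 0, 0, 0.245, 0, 0, 0], [-1, 0, 0, 0.245, 0, 0, 0], [-1, 0, 0, 0.245, 0, 0, 0]]]'

```text
time_s: 67.35
tool_pos: [0.4691, 0.2957, 0.2422]
tool_rot: [-1.798, -2.574, 0.005]
force: [0.3, -0.4, -2.1]
gripper_width: 0.241
grasp_force: 58.0
```

step_arm --steps '[[[-1, 0, 0, 0, 0, 0, 0], [-1, 0, 0, 0, 0, 0, 0], [-1, 0, 0, 0, 0, 0, 0], [-1, 0, 0, 0, 0, 0, 0]]]'

```text
time_s: 67.68
tool_pos: [0.4697, 0.2959, 0.2444]
tool_rot: [-1.794, -2.578, -0.003]
force: [-0.1, -0.3, -2.4]
gripper_width: 0.237
grasp_force: 58.0
```

```bash
python3 t.py; python3 go.py .4896 .2384 .2365 20.5
```

```text
tq [ 0.11 -0.03  0.09] f [-0.1 -0.3 -2.4] 57.998523116111755 0.237 yaw 20.34549861091526 q [-0.6   0.84 -0.07  1.9   0.13  0.4  -0.41] p [0.46974388 0.29594044 0.24435558]
q [-0.6   0.84 -0.07  1.9   0.13  0.4  -0.41] p [0.4697 0.2959 0.2444] yaw 20.35
  [-0.1522, -0.0035, 0.0194] [0.0015, -0.0022, -0.0034]
```

step_arm --steps '[[[-1, -0.015, -0.003, 0.01, 0, 0, 0], [-1, -0.03, -0.003, 0.019, 0, 0, 0], [-1, -0.045, -0.003, 0.019, 0, 0, 0], [-1, -0.06, -0.003, 0.019, 0, 0, 0], [-1, -0.06, -0.003, 0.019, 0, 0, 0]]]'

```text
time_s: 68.1
tool_pos: [0.4774, 0.2705, 0.2353]
tool_rot: [-1.797, -2.577, 0.003]
force: [-0.8, -0.0, -2.2]
gripper_width: 0.238
grasp_force: 58.0
```

```bash
python3 t.py; python3 go.py .4896 .2384 .2365 20.5
```

```text
tq [0.04 0.02 0.  ] f [-0.8 -0.  -2.2] 57.99848020076752 0.238 yaw 20.22617040445764 q [-0.56  0.85 -0.07  1.92  0.14  0.37 -0.39] p [0.47742873 0.27050737 0.23531186]
q [-0.56  0.85 -0.07  1.92  0.14  0.37 -0.39] p [0.4774 0.2705 0.2353] yaw 20.23
  [-0.0858, 0.0008, -0.0029] [-0.0023, 0.001, -0.0061]
```

step_arm --steps '[[[-1, -0.015, 0.001, 0, 0, 0, 0], [-1, -0.03, 0.001, 0, 0, 0, 0], [-1, -0.045, 0.001, 0, 0, 0, 0], [-1, -0.06, 0.001, 0, 0, 0, 0], [-1, -0.075, 0.001, 0, 0, 0, 0]]]'

```text
time_s: 68.52
tool_pos: [0.4877, 0.2442, 0.2355]
tool_rot: [-1.792, -2.578, 0.0]
force: [-1.2, -0.1, -2.1]
gripper_width: 0.233
grasp_force: 58.0
```

step_arm --steps '[[[-1, -0.011, 0, 0, 0, 0, 0], [-1, -0.011, 0, 0, 0, 0, 0], [-1, -0.011, 0, 0, 0, 0, 0]]]'

```text
time_s: 68.77
tool_pos: [0.4891, 0.2404, 0.2354]
tool_rot: [-1.793, -2.578, 0.0]
force: [-0.2, -0.7, -1.4]
gripper_width: 0.238
grasp_force: 58.0
```

```bash
python3 t.py; python3 go.py .4896 .2384 .2365 20.5
```

```text
tq [ 0.02 -0.02 -0.01] f [-0.2 -0.7 -1.4] 57.99874305725098 0.238 yaw 20.362855561532108 q [-0.49  0.85 -0.08  1.93  0.16  0.37 -0.34] p [0.48906951 0.24041518 0.23543843]
q [-0.49  0.85 -0.08  1.93  0.16  0.37 -0.34] p [0.4891 0.2404 0.2354] yaw 20.36
  [-0.0052, -0.0005, -0.0027] [-0.0014, -0.0015, -0.003]
```

Seated. Turn about the A nut's axis.

step_arm --steps '[[[-1, -0.0026, 0.0183, 0, 0, 0, 0.0889], [-1, -0.0046, 0.0365, 0, 0, 0, 0.1778], [-1, -0.0077, 0.0546, 0, 0, 0, 0.2667], [-1, -0.0122, 0.0724, 0, 0, 0, 0.3556], [-1, -0.0178, 0.0898, 0, 0, 0, 0.4444]]]'

```text
time_s: 69.18
tool_pos: [0.5223, 0.2466, 0.2344]
tool_rot: [-2.208, -2.228, 0.014]
force: [-5.5, -2.0, -2.4]
gripper_width: 0.237
grasp_force: 59.2
```

```bash
python3 nuttq.py .5261 .1407; python3 t.py
```

```text
nut torque 1.41
tq [-0.4   1.1   0.82] f [-5.5 -2.  -2.4] 59.15515065193176 0.237 yaw 0.5084234506608364 q [-0.51  0.88 -0.01  1.83  0.02  0.44 -0.53] p [0.5223097  0.24663646 0.23437741]
```

step_arm --steps '[[[-1, -0.0006, 0.0183, 0, 0, 0, 0.0889], [-1, -0.0026, 0.0365, 0, 0, 0, 0.1778], [-1, -0.0057, 0.0546, 0, 0, 0, 0.2667], [-1, -0.0102, 0.0724, 0, 0, 0, 0.3556], [-1, -0.0158, 0.0898, 0, 0, 0, 0.4444]]]'

```text
time_s: 69.6
tool_pos: [0.5583, 0.2418, 0.2343]
tool_rot: [-2.56, -1.812, 0.012]
force: [-5.1, 0.9, -1.7]
gripper_width: 0.235
grasp_force: 59.3
```

```bash
python3 nuttq.py .5261 .1407; python3 t.py
```

```text
nut torque 1.44
tq [0.08 1.06 0.89] f [-5.1  0.9 -1.7] 59.29495453834534 0.235 yaw -19.433105372462563 q [-0.52  0.9   0.06  1.74 -0.11  0.51 -0.72] p [0.55832897 0.24176904 0.23428817]
```

step_arm --steps '[[[-1, -0.0006, 0.0183, 0, 0, 0, 0.0889], [-1, -0.0026, 0.0365, 0, 0, 0, 0.1778], [-1, -0.0057, 0.0546, 0, 0, 0, 0.2667], [-1, -0.0057, 0.0546, 0, 0, 0, 0.2667]]]'

```text
time_s: 69.93
tool_pos: [0.579, 0.2322, 0.2343]
tool_rot: [-2.737, -1.534, 0.01]
force: [-4.7, 1.3, -1.5]
gripper_width: 0.236
grasp_force: 58.9
```

```bash
python3 nuttq.py .5261 .1407; python3 t.py
```

```text
nut torque 1.28
tq [0.21 1.04 0.78] f [-4.7  1.3 -1.5] 58.92415165901184 0.236 yaw -31.460481848605852 q [-0.52  0.92  0.12  1.69 -0.19  0.55 -0.84] p [0.57897812 0.23223488 0.23430172]
```

step_arm --steps '[[[-1, -0.0006, 0.0183, 0, 0, 0, 0.0889], [-1, -0.0006, 0.0183, 0, 0, 0, 0.0889]]]'

```text
time_s: 70.1
tool_pos: [0.5839, 0.229, 0.234]
tool_rot: [-2.786, -1.44, 0.013]
force: [-6.9, 2.4, -2.0]
gripper_width: 0.233
grasp_force: 59.8
```

```bash
python3 nuttq.py .5261 .1407; python3 t.py|cut -c1-90
```

```text
nut torque 1.82
tq [0.4  1.57 1.08] f [-6.9  2.4 -2. ] 59.846747517585754 0.233 yaw -35.315960820857285 q
```

step_arm --steps '[[[-1, -0.0006, 0.0183, 0, 0, 0, 0.0889], [-1, -0.0006, 0.0183, 0, 0, 0, 0.0889]]]'

```text
time_s: 70.27
tool_pos: [0.5887, 0.2252, 0.2337]
tool_rot: [-2.832, -1.344, 0.017]
force: [-9.6, 2.4, -1.1]
gripper_width: 0.236
grasp_force: 60.9
```

```bash
python3 nuttq.py .5261 .1407; python3 t.py|cut -c1-90
```

```text
nut torque 2.29
tq [0.63 1.95 1.33] f [-9.6  2.4 -1.1] 60.85259078303352 0.236 yaw -39.21962056900864 q [-
```

At the stop (2.3 N m). Relieve 8°, then lift off.

step_arm --steps '[[[-1, -0.0006, -0.0183, 0, 0, 0, -0.0889], [-1, -0.0026, -0.0365, 0, 0, 0, -0.1778], [-1, -0.0026, -0.0365, 0, 0, 0, -0.1778]]]'

```text
time_s: 70.52
tool_pos: [0.5795, 0.2312, 0.2349]
tool_rot: [-2.737, -1.539, 0.006]
force: [-2.9, -4.2, -1.6]
gripper_width: 0.236
grasp_force: 58.2
```

```bash
python3 nuttq.py .5261 .1407; python3 t.py|cut -c1-90
```

```text
nut torque 0.42
tq [-0.73  0.35  0.39] f [-2.9 -4.2 -1.6] 58.21164608001709 0.236 yaw -31.301168105453403
```

step_arm --steps '[[[-1, 0, 0, -0.01, 0, 0, 0], [-1, 0, 0, -0.02, 0, 0, 0], [-1, 0, 0, -0.035, 0, 0, 0], [-1, 0, 0, -0.05, 0, 0, 0]]]'

```text
time_s: 70.85
tool_pos: [0.5792, 0.23, 0.2545]
tool_rot: [-2.742, -1.53, 0.012]
force: [-6.7, -4.7, -8.2]
gripper_width: 0.235
grasp_force: 58.0
```

```bash
python3 t.py
```

```text
tq [-0.64  1.04  0.27] f [-6.7 -4.7 -8.2] 58.02585482597351 0.235 yaw -31.67560897544821 q [-0.52  0.89  0.13  1.69 -0.18  0.58 -0.84] p [0.57921341 0.22999707 0.25445268]
```

step_arm --steps '[[[-1, 0, 0, -0.03, 0, 0, 0], [-1, 0, 0, -0.07, 0, 0, 0], [-1, 0, 0, -0.15, 0, 0, 0], [-1, 0, 0, -0.22, 0, 0, 0], [-1, 0, 0, -0.28, 0, 0, 0]]]'

```text
time_s: 71.27
tool_pos: [0.5815, 0.2304, 0.3691]
tool_rot: [-2.744, -1.528, -0.001]
force: [0.2, 1.1, -2.3]
gripper_width: 0.236
grasp_force: 57.5
```

```bash
python3 t.py; python3 look.py wA5; python3 hold.py wA5.npz;  python3 -c "
from fit import *
print(hexfit('wA5.npz',.6357,.1548))"; python3 go.py .4875 .3827 .32 -90
```

```text
tq [ 0.11 -0.11 -0.01] f [ 0.2  1.1 -2.3] 57.49364417257311 0.236 yaw -31.77733510503865 q [-0.54  0.74  0.17  1.61 -0.16  0.81 -0.86] p [0.58149449 0.23044207 0.3691445 ]
71.2667 [0.58149449 0.23044207 0.3691445 ] [-2.74359246e+00 -1.52777392e+00 -1.49638540e-03] 0.23600138889343364
3793 [[-0.0232, -0.0244, 0.1451], [0.009, 0.0002, 0.1553], [0.0198, 0.0244, 0.1796]]
-0.02 [-0.009   0.0111] 0.1767
0.0 [-0.0108  0.0108] 0.1593
0.02 [-0.0115  0.0099] 0.1464
2 [[0.0214, -0.012, 0.1452], [0.0219, -0.0119, 0.146], [0.0225, -0.0118, 0.1467]]
1 [[0.0233, 0.0096, 0.1452], [0.0233, 0.0096, 0.1452], [0.0233, 0.0096, 0.1452]]
(array([0.63533148, 0.15560088]), np.int64(46), array([0.03971321, 0.0401482 , 0.03966874]), np.float64(0.08017009375008544), 1951)
q [-0.54  0.73  0.17  1.61 -0.16  0.81 -0.86] p [0.5834 0.2316 0.3747] yaw -31.74
  [0.0968, -0.2017, 0.0684] [-0.0005, -0.0079, 0.6474]
  [-0.0132, -0.2234, 0.0681] [-0.0005, -0.0079, 0.6474]
```

```bash
python3 go.py .478 .3827 .38 -90 .478 .3827 .26 -90
```

```text
q [-0.54  0.73  0.17  1.61 -0.16  0.81 -0.86] p [0.5834 0.2316 0.3747] yaw -31.74
  [0.0914, -0.2114, -0.0067] [-0.0005, -0.0079, 0.6474]
  [-0.0231, -0.2291, -0.007] [-0.0005, -0.0079, 0.6474]
  [-0.0, 0.0, 0.3] [-0.0, -0.0, -0.0]
```

step_arm --steps '[[[-1, 0.091, -0.211, -0.007, 0, -0.008, 0.647], [-1, 0.091, -0.211, -0.007, 0, -0.008, 0.647], [-1, 0.091, -0.211, -0.007, 0, -0.008, 0.647], [-1, 0.091, -0.211, -0.007, 0, -0.008, 0.647], [-1, 0.091, -0.211, -0.007, 0, -0.008, 0.647]]]'

```text
time_s: 71.73
tool_pos: [0.5279, 0.3088, 0.3712]
tool_rot: [-3.04, -0.793, 0.005]
force: [0.6, -0.1, -3.4]
gripper_width: 0.238
grasp_force: 57.5
```

step_arm --steps '[[[-1, -0.023, -0.229, -0.007, 0, -0.008, 0.647], [-1, -0.023, -0.229, -0.007, 0, -0.008, 0.647], [-1, -0.023, -0.229, -0.007, 0, -0.008, 0.647], [-1, -0.023, -0.229, -0.007, 0, -0.008, 0.647], [-1, -0.023, -0.229, -0.007, 0, -0.008, 0.647]]]'

```text
time_s: 72.15
tool_pos: [0.4754, 0.3829, 0.3735]
tool_rot: [3.138, 0.006, -0.016]
force: [0.5, -0.4, -1.4]
gripper_width: 0.235
grasp_force: 57.5
```

step_arm --steps '[[[-1, 0, 0, 0.1, 0, 0, 0], [-1, 0, 0, 0.2, 0, 0, 0], [-1, 0, 0, 0.3, 0, 0, 0], [-1, 0, 0, 0.3, 0, 0, 0], [-1, 0, 0, 0.3, 0, 0, 0]]]'

```text
time_s: 72.57
tool_pos: [0.4746, 0.3798, 0.2524]
tool_rot: [3.135, 0.006, -0.022]
force: [0.5, 0.4, -1.1]
gripper_width: 0.235
grasp_force: 58.0
```

```bash
python3 t.py; python3 go.py .478 .3827 .177 -90
```

```text
tq [ 0.09 -0.07  0.02] f [ 0.5  0.4 -1.1] 57.99094498157501 0.235 yaw -89.76821968825908 q [-0.96  0.92  0.39  1.74 -0.56  0.61 -1.81] p [0.47459375 0.37979801 0.25237149]
q [-0.96  0.92  0.39  1.74 -0.56  0.61 -1.81] p [0.4746 0.3798 0.2524] yaw -89.77
  [0.0112, -0.0085, 0.1882] [0.0088, 0.0178, 0.0051]
```

step_arm --steps '[[[-1, 0, 0, 0.02, 0.005, 0.01, 0], [-1, 0, 0, 0.05, 0.005, 0.01, 0], [-1, 0, 0, 0.08, 0.005, 0.01, 0], [-1, 0, 0, 0.11, 0.005, 0.01, 0], [-1, 0, 0, 0.14, 0.005, 0.01, 0]]]' --newtons 8

```text
time_s: 72.98
tool_pos: [0.4737, 0.3809, 0.197]
tool_rot: [3.141, 0.005, -0.005]
force: [0.8, 0.8, -0.7]
gripper_width: 0.244
grasp_force: 8.0
```

step_arm --steps '[[[-1, 0, 0, 0.02, 0, 0, 0], [-1, 0, 0, 0.04, 0, 0, 0], [-1, 0, 0, 0.045, 0, 0, 0], [-1, 0, 0, 0.045, 0, 0, 0]]]'

```text
time_s: 73.32
tool_pos: [0.4728, 0.3804, 0.1781]
tool_rot: [3.139, 0.005, -0.009]
force: [-0.5, 0.7, -1.9]
gripper_width: 0.248
grasp_force: 8.0
```

```bash
python3 t.py
```

```text
tq [ 0.04  0.19 -0.  ] f [-0.5  0.7 -1.9] 7.998819351196289 0.248 yaw -89.81863341820804 q [-0.92  1.02  0.3   1.76 -0.61  0.46 -1.76] p [0.47280326 0.38044897 0.17813058]
```

step_arm --steps '[[[-0.3, 0, 0, 0, 0, 0, 0], [-0.3, 0, 0, 0, 0, 0, 0], [-0.3, 0, 0, 0, 0, 0, 0], [-0.3, 0, 0, 0, 0, 0, 0], [-0.3, 0, 0, 0, 0, 0, 0]]]'

```text
time_s: 73.73
tool_pos: [0.4734, 0.3807, 0.1795]
tool_rot: [3.141, 0.005, -0.005]
force: [0.4, 0.4, -0.2]
gripper_width: 0.348
grasp_force: 0.0
```

step_arm --steps '[[[-0.3, 0, 0, -0.1, 0, 0, 0], [-0.3, 0, 0, -0.2, 0, 0, 0], [-0.3, 0, 0, -0.3, 0, 0, 0], [-0.3, 0, 0, -0.45, 0, 0, 0], [-0.3, 0, 0, -0.45, 0, 0, 0]]]'

```text
time_s: 74.15
tool_pos: [0.4753, 0.3809, 0.3646]
tool_rot: [-3.139, -0.004, -0.004]
force: [1.3, 0.1, -0.6]
gripper_width: 0.351
grasp_force: 0.0
```

```bash
python3 look.py wt4;  python3 wr.py wt4.npz .009 .018 "(c[...,1]>.30)&(c[...,0]>.32)&(c[...,0]<.59)"; python3 go.py .56 .10 .40 0
```

```text
74.15 [0.47526058 0.38092308 0.36455822] [-3.13854292 -0.00387484 -0.00366371] 0.3513421829660281
4766 handle yaw 0.148734244483365 end s 0.5428311082053584 start -0.19915632101425595 width 0.02142860770940397 origin [0.36184525 0.38024488] grip-105 [0.4668449  0.38051745] z 0.014102219612781186
q [-1.02  0.77  0.5   1.68 -0.48  0.81 -1.88] p [0.4759 0.3813 0.3663] yaw -89.85
  [0.0696, 0.2344, -0.029] [-0.0001, -0.0035, -0.6656]
  [-0.0568, 0.2378, -0.029] [-0.0001, -0.0035, -0.6656]
  [-0.168, 0.1777, -0.0287] [-0.0001, -0.0035, -0.6656]
```

The wrench lies flat in the tray. Last step: check both left nuts, the tilt and R from above.

step_arm --steps '[[[0.5, 0.07, 0.234, -0.029, 0, -0.003, -0.666], [0.5, 0.07, 0.234, -0.029, 0, -0.003, -0.666], [0.5, 0.07, 0.234, -0.029, 0, -0.003, -0.666], [0.5, 0.07, 0.234, -0.029, 0, -0.003, -0.666], [0.5, 0.07, 0.234, -0.029, 0, -0.003, -0.666]]]'

```text
time_s: 74.62
tool_pos: [0.5029, 0.2855, 0.3711]
tool_rot: [-3.033, -0.818, 0.01]
force: [0.6, 0.3, 0.0]
gripper_width: 0.703
grasp_force: 0.0
```

step_arm --steps '[[[0.5, -0.057, 0.238, -0.029, 0, -0.003, -0.666], [0.5, -0.057, 0.238, -0.029, 0, -0.003, -0.666], [0.5, -0.057, 0.238, -0.029, 0, -0.003, -0.666], [0.5, -0.057, 0.238, -0.029, 0, -0.003, -0.666], [0.5, -0.057, 0.238, -0.029, 0, -0.003, -0.666]]]'

```text
time_s: 75.03
tool_pos: [0.5307, 0.1928, 0.3823]
tool_rot: [-2.718, -1.572, 0.013]
force: [0.2, 1.0, 0.1]
gripper_width: 0.751
grasp_force: 0.0
```

step_arm --steps '[[[0.5, -0.168, 0.178, -0.029, 0, -0.003, -0.666], [0.5, -0.168, 0.178, -0.029, 0, -0.003, -0.666], [0.5, -0.168, 0.178, -0.029, 0, -0.003, -0.666], [0.5, -0.168, 0.178, -0.029, 0, -0.003, -0.666], [0.5, -0.168, 0.178, -0.029, 0, -0.003, -0.666]]]'

```text
time_s: 75.45
tool_pos: [0.5589, 0.0999, 0.3937]
tool_rot: [-2.218, -2.22, 0.016]
force: [-0.1, 0.2, -0.7]
gripper_width: 0.748
grasp_force: 0.0
```

step_arm --steps '[[[0.5, 0, 0, 0, 0, 0, 0], [0.5, 0, 0, 0, 0, 0, 0], [0.5, 0, 0, 0, 0, 0, 0]]]'

```text
time_s: 75.7
tool_pos: [0.5585, 0.1016, 0.3937]
tool_rot: [-2.218, -2.221, 0.016]
force: [0.1, -0.3, -0.2]
gripper_width: 0.752
grasp_force: 0.0
```

```bash
python3 look.py wF1;  python3 -c "
from fit import *
for p in((.6357,.1548),(.526,.1406)): print(hexfit('wF1.npz',*p))"; python3 tilt.py wF1.npz; python3 go.py .5261 .1407 .31 -10; python3 go.py .5261 .1407 .31 45;python3 go.py .59 -.14 .40 0
```

```text
75.7 [0.55847471 0.10161611 0.39369572] [-2.21820943 -2.22059091  0.01603464] 0.7515482379019233
(array([0.63513788, 0.15515521]), np.int64(46), array([0.03955445, 0.03956201, 0.03969807]), np.float64(0.08027277213336037), 2180)
(array([0.52626614, 0.14071484]), np.int64(43), array([0.03950812, 0.03943893, 0.03937256]), np.float64(0.08034023277010371), 2023)
tilt deg 29.31520369024947 [0.5615228  0.12241164] 6534 [-0.00154729 -0.00076881 -0.0001986   0.0015397   0.00987461] -0.05499465922124048 0.053902762381037785
q [-0.26  0.63 -0.01  1.76  0.01  0.77 -0.27] p [0.5585 0.1014 0.3938] yaw 0.08
  [0.0995, -0.079, 0.2096] [-0.0109, 0.0079, 0.224]
q [-0.26  0.63 -0.01  1.76  0.01  0.77 -0.27] p [0.5585 0.1014 0.3938] yaw 0.08
  [0.0498, -0.0395, 0.1048] [-0.0068, 0.001, -0.4991]
  [0.0611, -0.0181, 0.1047] [-0.0068, 0.001, -0.4991]
q [-0.26  0.63 -0.01  1.76  0.01  0.77 -0.27] p [0.5585 0.1014 0.3938] yaw 0.08
  [-0.3018, 0.0389, -0.0065] [-0.0058, 0.0035, 0.0009]
  [-0.3018, 0.0391, -0.0072] [-0.0058, 0.0035, 0.0009]
```

Run:
```python
from h import *
im,d=camera("scene");cv2.imwrite("pics/end.png",im);c=cloud("scene",d)
for l in["wrench","wooltin","flux","driver","tape"]:
    for s in silhouettes("scene",l)[:1]:
        p=c[s["mask"]&(d>0)];print(l,np.round(s["rect"]),np.round(np.median(p,0),3))
```

```text
wrench [380. 165. 421. 186.] [0.412 0.372 0.01 ]
wooltin [269. 204. 283. 216.] [ 0.361 -0.158  0.021]
flux [281. 275. 295. 297.] [ 0.719 -0.312  0.036]
driver [293. 224. 307. 240.] [ 0.576 -0.188  0.078]
tape [150. 288. 174. 310.] [ 0.55  -0.599  0.023]
```

View pics/end.png

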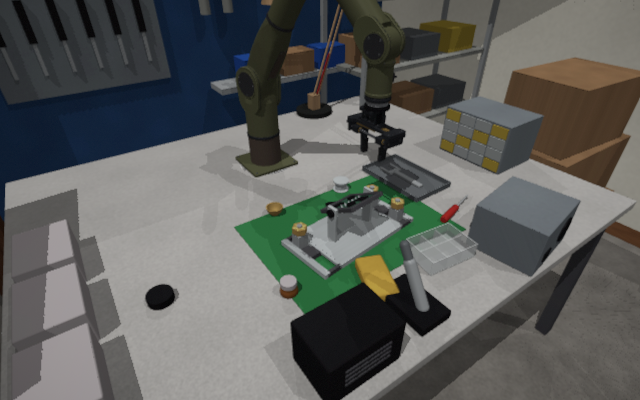

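The wrench is flat in the tray at (400,175) and the board is tilted at (352,205). The bystanders are where they started: tin (275,210), flux (288,286), driver (455,208), tape (160,297) and reel (340,184). The arm is clear of everything, so I'll hand in.

```bash
python3 -c "
from workcell import job_done
print(job_done())"
```

```text
the job is handed in; nothing more can be done
None
```

The job is handed in: the board is tilted to about 29.4° (30° asked), all three nuts present were run down by hand and then wrenched to their stops, and the wrench lies flat in the tray. One exception: taking the wrench off turned the right-hand nut back about 6°, so I finished that last bit with a light finger grip; the other things on the bench appear unmoved.

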